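Slide the cup carrier round the bend and home under the hot-water spout

TASK

The white cup stands on a grey carrier in the cup slide of the hot-water dispenser. Push the carrier along the rails and round the bend, keeping it down in the slide with the cup upright in its place, until it is fully home under the dispenser's head and its catch has clicked, then let go of it. Push firmly but without ramming, do not touch the cup, and leave the other things on the table where they are.

Things in the scene. Friction and masses are not known exactly. Their poses are not given: they have to be found in the camera images.
- slide: Cup slide fixed to the table: grey floor 6 mm thick, L-shaped lane 72 mm wide between aluminium rails 5 mm thick, rail tops 34 mm above the table. Origin: on the table under the centre of the round turning post (108 mm across), the inner guide of the bend; z up. First leg: centreline x = -0.090, towards -y. Second leg: centreline y = -0.090, towards +x. Stands turned by up to 10 degrees.
- mouth (a point): Middle of the lane floor (6 mm above the table) at the open end of the first leg: (-0.090, 0.235, 0.006) in the slide's frame.
- bend_in (a point): Middle of the lane floor where the first leg ends and the bend begins: (-0.090, 0, 0.006) in the slide's frame. The bend is a quarter circle of 90 mm centreline radius about the slide's origin.
- bend_out (a point): Middle of the lane floor where the bend ends and the second leg begins: (0, -0.090, 0.006) in the slide's frame.
- head_edge (a point): Middle of the lower front edge of the white dispenser's solid head (100 mm tall, 130 mm wide), 110 mm above the table: (0.065, -0.090, 0.110) in the slide's frame. It roofs all of the second leg beyond, so an upright tool cannot push the carrier home: lean it back 25 to 45 degrees, tip pointing ahead along the leg. Column behind begins at x = 0.191.
- bay (a point): The carrier's home place on the lane floor under the spout: (0.130, -0.090, 0.006) in the slide's frame. The carrier is home when its origin is here; then its front end is 0.5 mm from a firm rubber stop (face at x = 0.1825) and its rear end is at x = 0.078. The spout hangs down to 96 mm above the table.
- carrier: Grey carrier, loose in the lane (4 mm play each side), 104 mm long along its y axis, 64 wide, ends half round (radius 32), 25 tall, about 0.5 kg. Origin: centre of its underside. Sides and ends reach from 6 to 20 mm above the underside; feet below, a ring for the cup above. Same either way round. Starts 70 to 135 mm before the bend. Slides with 2 to 6 N; wedges if pushed into the outer rail.
- cup: Small white porcelain cup standing in the carrier's ring, 61 mm wide over the bowl, 79 mm with its handle, 56 mm tall, 0.12 kg. Origin: on its underside, 9 mm from the bowl's axis towards the handle; z up.
- catch (a joint): Spring catch in the lane floor at the bay, a roller 3 mm proud: 0 = up; about 0.003 m = pressed down while the carrier's front foot rides over it (from about 45 to 8 mm before home); back near 0 when it has snapped into the groove across the carrier's underside. Riding up on it takes up to about 10 N more than sliding.
- tamper: Bystander: coffee tamper, steel base 58 mm across, wooden handle, 94 mm tall. Origin: centre of its underside.
- mug: Bystander: blue mug, 63 x 93 mm, 53 mm tall. Origin: on its underside near the middle.
- shaker: Bystander: round steel shaker with a white lid, 61 mm across, 82 mm tall. Origin: centre of its underside.
- knock_box: Bystander: black round open box with a bar across, 140 mm across, 92 mm tall. Origin: centre of its underside.

How it is judged (in metres and radians):
On the way, in this order (a step that is already met when the one before it is completed fails the run):
1. the carrier has come round the bend into the second leg, down in the slide, with the cup upright on it (x of carrier in the frame of slide between 0.01 and 0.11 m and y of carrier in the frame of slide below -0.08 m and z of carrier in the frame of slide below 0.012 m and angle between the y axis of carrier and the x axis of slide, either way round below 0.25 rad and angle between cup's own z axis and vertical below 0.12 rad and z of cup in the frame of carrier between 0.016 and 0.025 m and horizontal distance between cup and carrier below 0.02 m), for 0.1 s.
2. the carrier is home under the head and the catch has snapped in (x of carrier in the frame of slide between 0.126 and 0.136 m and y of carrier in the frame of slide between -0.097 and -0.083 m and z of carrier in the frame of slide below 0.009 m and angle between the y axis of carrier and the x axis of slide, either way round below 0.2 rad and value of joint catch below 0.0012 m), for 0.2 s.
At the end, for the whole second after the job is handed in: The carrier rests on the slide's floor with its origin 4 mm short of to 6 mm beyond the bay along the leg (within 7 mm across), its long axis within 0.2 rad of the second leg, the catch up (under 1.2 mm); the cup stands upright (within 0.12 rad) in the carrier's ring; both are at rest and let go (all of step 2 and angle between cup's own z axis and vertical below 0.12 rad and z of cup in the frame of carrier between 0.016 and 0.025 m and horizontal distance between cup and carrier below 0.02 m and linear speed of each of carrier, cup below 0.01 m/s and contact force between the fingers and carrier below 0.2 N); the robot touches nothing.
It fails at once if the cup was touched by the robot (contact force between any of the fingers, the arm and cup above 2 N).
It fails at once if the cup tipped over (angle between cup's own z axis and vertical above 0.5 rad).
It fails at once if the carrier was lifted out of the slide (z of carrier in the frame of slide above 0.025 m).
It fails at once if the carrier was rammed (pushed with more than 45 N) (contact force between the fingers and carrier above 45 N).
It fails at once if the tamper, mug, shaker or knock box was moved by more than 3 cm (distance of any of tamper, mug, shaker, knock_box from where it was at the start of the episode above 0.03 m).
It also fails if it takes over 61 s, if anything falls off the work surface, if the arm or the gripper's body presses on something with over 40 N, if the wrist force passes 120 N, or if a joint passes its speed limit or range.

ROBOT

A 6-joint arm with a two-finger parallel gripper is mounted at the origin on a cart in front of the work surface, level with it; the furniture and walls round the work are solid. World frame = base frame: x ahead of the robot, y to its left, z up, the work surface at z = 0. Lengths are in mm, angles in rad, forces in N, time in s.
With the tool pointing down it reaches from about 350 to 775 mm from the base axis. Payload 7.3 kg.
Tool frame: the origin (TCP) lies at the very end of the fingers, on their centre line; the grasp point (between the pads) lies 19 mm behind it; z points along the fingers, x is the direction in which the jaws open and shut, and the axes are right-handed (so a half turn about z gives the same grasp; the last joint's range is limited). The gripper opens to 92 mm and grips with 3 to 60 N. Pads are 19 mm wide; open, the fingers measure 130 mm over their backs; the gripper's body (75 mm by 190 mm) begins 47 mm behind the grasp point.
Start: joints at [1.171, 0.342, 1.524, -0, 1.275, -0.146], TCP at [131.804, 508.208, 195.641] pointing down, gripper open.
Joint ranges: [-2.53, 2.53], [-0.77, 2.02], [0.04, 2.7], [-1, 4.14], [0.28, 2.66], [-3.11, 3.11]. Speed limits (rad/s): [2.57, 2.57, 3.14, 3.14, 3.14, 3.14].

INTERFACE

Orientations are given as [roll, pitch, yaw] about the fixed x, y, z axes, in that order (R = Rz(yaw) Ry(pitch) Rx(roll)).
In Python, from plant import bot, capture, camera_params gives the robot as it stands.
- The arm moves only by the shell command python3 -m jog 'ROWS' [OPENING]. ROWS is a JSON object of lists of equal length, an entry for each row: "xyz": the shift along the world's x, y, z as a fraction of full scale, a list of three; "angular": the turn, a rotation vector about the world's x, y, z as a fraction of full scale, a list of three. In form: {"xyz": [[x, y, z], ...], "angular": [[wx, wy, wz], ...]}. A call has 1 to 10 rows; each row shifts and turns the pose as measured when the row begins; what a row does not reach is not made up. Full scale, the value 1, is 2 cm for a shift and 6 degrees for a turn. A row lasts 1/10 s, in which the tool goes at most 50 mm and 8.59 degrees, less where a joint would pass 70% of its speed; a pose out of reach is approached as far as the arm can. A call with a number of a shift or a turn outside -1 to 1 is refused whole. A call with a gripper value outside its range is refused whole. OPENING is the closure, from -1 (fully open) to 1 (shut), set as the call begins (- or left out, the last holds). The fingers move at their own pace and stop on an object; the grip force is fixed at half the most. Time passes only in rows, so rows that do not move let the fingers close. It gives the time, the measured TCP pose, the force and the opening at its end, in the units of the state.
- bot.get_obs(): the state, without advancing time (a new reading comes with each control period).
- capture(name): name is "side" or "top"; returns the picture (400x640x3 uint8, red, green, blue); there is no depth.
- camera_params(name): a dict with "fx", "fy", "cx", "cy" (pixels), "rvec" (rotation vector, rad) and "tvec" (3), from world to camera coordinates, as OpenCV has them. Camera axes: x right, y down, z forward; pixel columns grow to the right and rows downward; lengths in mm; the calibration is good to about 2 mm. A picture is of the moment at which its call begins. camera_params takes no time and is no camera call.
- bot.close_job(): hands the job in, once; it reports no verdict.
The state is a dict: "time": time; "joint_positions": joint angles; "dq": joint speeds; "tau": joint torques, N m; "tool_pos": TCP position; "tcp_rot": TCP orientation; "contact_force": force on the tool from outside, world axes, zero at the start; "moment": the same for the moment, N m; "grip_width": finger opening in mm.
Only numpy, scipy, OpenCV 4.12 (cv2) and the standard library are available. Lean on these libraries where they do the work, as an engineer would, in place of code of your own. Each camera call takes 0.05 s, during which the arm holds its last target.

## Working session

There is one attempt and no reset: what is moved stays moved. The work goes in short steps, Python scripts to look and compute and a shell command to move; the robot and the scene stay as the last step left them, time stands still between calls to the robot, and variables do not carry over. Pictures are saved under pics/ and viewed, and the job is handed in when it is done.

```bash
mkdir -p pics; ls
python3 - <<'E'
from plant import bot,capture,camera_params
import cv2
print(bot.get_obs())
for n in("side","top"):
    print(n,camera_params(n))
    cv2.imwrite(f"pics/{n}0.png",capture(n)[:,:,::-1])
E
```

```text
pics
{'time': 0.0, 'joint_positions': array([ 1.17101518e+00,  3.42725617e-01,  1.52503372e+00, -4.94899152e-06,
        1.27535294e+00, -1.46025417e-01]), 'dq': array([-4.49866644e-04, -1.55467802e-05,  1.45176900e-03, -1.49230140e-03,
        4.88319652e-04, -1.53881970e-03]), 'tau': array([ 5.67388270e-04, -4.31236911e+01, -2.44222695e+01,  7.18102790e-02,
        5.57763828e-02, -1.50990586e-04]), 'tool_pos': array([131.61336635, 507.77232468, 194.93764921]), 'tcp_rot': array([-3.14137622e+00,  1.50413526e-03,  1.31704220e+00]), 'contact_force': array([-0.17983905, -0.20471468, -0.80122199]), 'moment': array([ 0.01447413, -0.0301259 , -0.00748975]), 'grip_width': 91.80275452199497}
side {'fx': 466.19186170937877, 'fy': 466.19186170937877, 'cx': 315.25793811835644, 'cy': 198.57267175379883, 'rvec': array([ 0.26591865, -2.78999682,  1.25630328]), 'tvec': array([ 555.70376236,  119.8886086 , 1294.58189578])}
top {'fx': 478.0716421180576, 'fy': 478.0716421180576, 'cx': 315.05121755998846, 'cy': 195.74568203156804, 'rvec': array([ 2.15505504, -2.11989754,  0.1850545 ]), 'tvec': array([ -13.91975216,  575.2752815 , 1290.64083631])}
```

View pics/side0.png

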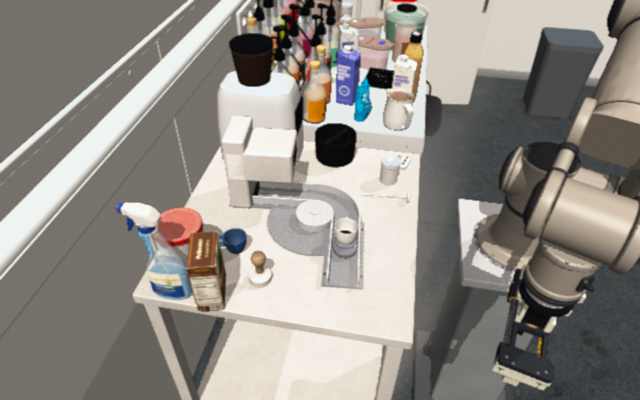

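View pics/top0.png

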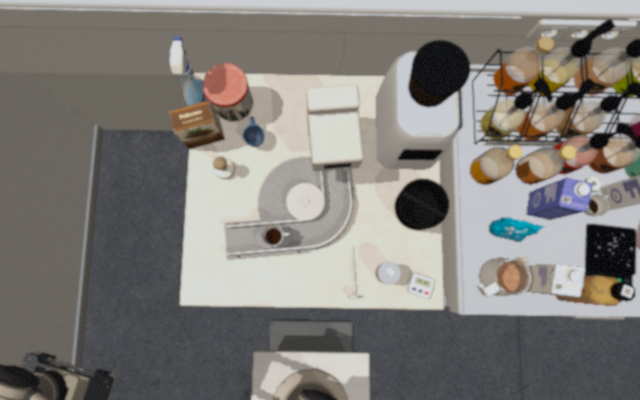

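Run:
```python
import cv2
a=cv2.imread("pics/top0.png")[130:280,160:440]; cv2.imwrite("pics/top0z.png",cv2.resize(a,(784,420),interpolation=cv2.INTER_CUBIC))
a=cv2.imread("pics/side0.png")[100:300,200:440]; cv2.imwrite("pics/side0z.png",cv2.resize(a,(720,600),interpolation=cv2.INTER_CUBIC))
```

```text
(no output)
```

View pics/top0z.png

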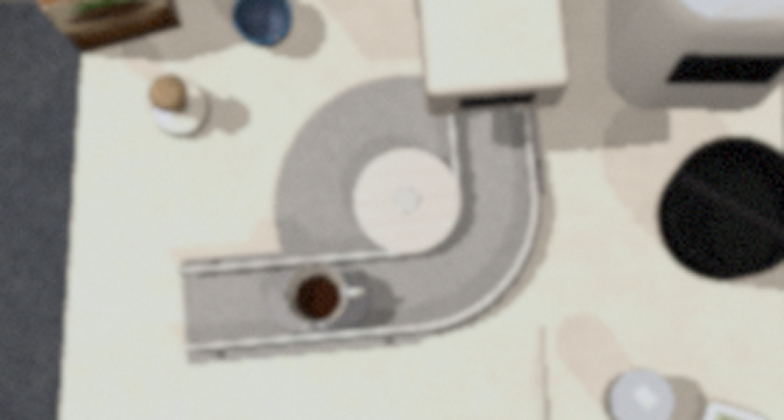

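View pics/side0z.png

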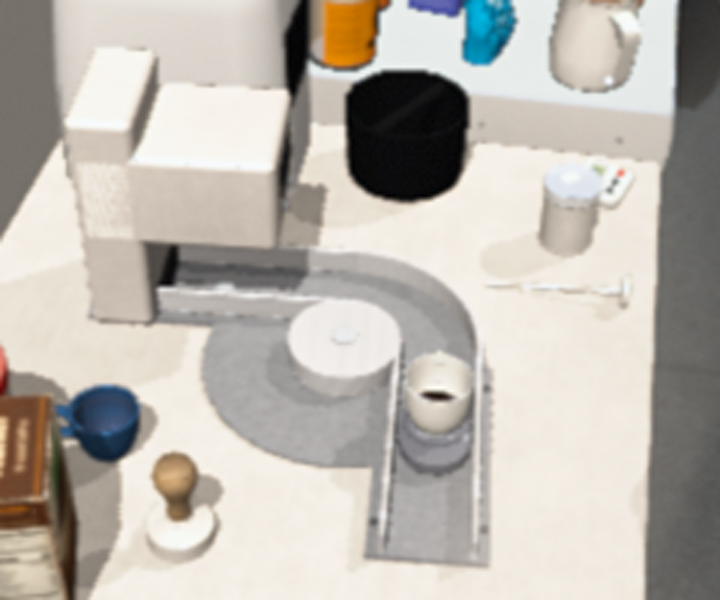

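```bash
cat > h.py <<'E'
import numpy as np,cv2
from plant import bot,capture,camera_params
P={n:camera_params(n) for n in("side","top")}
def ray(n,uv):
    p=P[n];R=cv2.Rodrigues(p["rvec"])[0];t=p["tvec"]
    d=np.array([(uv[0]-p["cx"])/p["fx"],(uv[1]-p["cy"])/p["fy"],1.])
    return -R.T@t, R.T@d
def onz(n,uv,z):
    c,d=ray(n,uv);return c+d*(z-c[2])/d[2]
def proj(n,X):
    p=P[n];K=np.array([[p["fx"],0,p["cx"]],[0,p["fy"],p["cy"]],[0,0,1]])
    return cv2.projectPoints(np.array(X,float).reshape(-1,1,3),p["rvec"],p["tvec"],K,None)[0][:,0]
def tri(a,b):
    c1,d1=ray("top",a);c2,d2=ray("side",b)
    s=np.linalg.lstsq(np.c_[d1,-d2],c2-c1,rcond=None)[0]
    x,y=c1+d1*s[0],c2+d2*s[1];return (x+y)/2,np.linalg.norm(x-y)
def T(u,v):return (160+(u+.5)/2.8-.5,130+(v+.5)/2.8-.5)
def S(u,v):return (200+(u+.5)/3-.5,100+(v+.5)/3-.5)
E
python3 - <<'E'
from h import *
print("nub",tri(T(407,200),S(345,336)))
print("post centre z35",onz("top",T(407,200),35))
for nm,l in dict(railL=[(182,267),(440,250)],railR=[(190,350),(400,335)],leg2in=[(453,115),(455,170)],leg2out=[(534,110),(536,190)]).items():
    q=[onz("top",T(*p),34)[:2] for p in l]; d=q[1]-q[0]; print(nm,q,np.degrees(np.arctan2(d[1],d[0])))
print("cup",[onz("top",T(318,296),z)[:2] for z in (75,82)], onz("side",S(438,395),75))
for nm,p in dict(headL=(428,97),headR=(565,85)).items(): print(nm,onz("top",T(*p),210))
print("headlow",onz("side",S(135,238),110),onz("side",S(275,245),110))
for p in [(177,112)]:print("tamper",onz("top",T(*p),0))
E
```

```text
nub (array([562.50937537,  23.52963207,  34.06325884]), np.float64(1.1433491282329311))
post centre z35 [561.78494911  23.49367599  35.        ]
railL [array([490.39845044, 246.88539043]), array([511.78400542, -10.54021985])] -85.25107510662373
railR [array([408.21694745, 235.1138847 ]), array([426.343188  ,  27.83929076])] -85.00217722782233
leg2in [array([650.4414288, -21.6921232]), array([593.50820123, -24.49108051])] -177.18548489175785
leg2out [array([ 657.11134312, -104.30517787]), array([ 574.38463627, -106.62190923])] -178.39587177873096
cup [array([460.29541978, 106.95196408]), array([459.71869581, 106.385407  ])] [461.8922332 124.3790678  75.       ]
headL [627.24521215   3.86930943 210.        ]
headR [ 640.3307905  -117.73710409  210.        ]
headlow [767.89759343   8.69646673 110.        ] [636.1688697  -6.7917762 110.       ]
tamper [656.15539291 265.97396287   0.        ]
```

Run:
```python
from h import *
g=cv2.cvtColor(cv2.imread("pics/top0.png"),cv2.COLOR_BGR2GRAY).astype(float)
def trace(axis,rng,lo,hi):
    pts=[]
    for k in rng:
        a,b=lo(k),hi(k)
        w=np.array([g[j,k] if axis==0 else g[k,j] for j in range(a,b)]); w=np.clip(w-np.median(w)-5,0,None)
        if w.sum()>0:
            c=a+(w*np.arange(len(w))).sum()/w.sum(); pts.append((k,c) if axis==0 else (c,k))
    return np.array(pts)
# print profiles
print("col 250",g[215:265,250].astype(int)); print("col 240",g[215:265,240].astype(int)); print("row180",g[180,310:362].astype(int)); print("row172",g[172,310:362].astype(int))
```

```text
col 250 [210 208 210 206 202 187 168 166 180 186 166 137 145 159 163 164 164 166
 166 166 166 165 164 163 164 164 165 165 164 161 156 152 151 152 155 173
 192 188 163 143 152 162 174 200 213 217 216 217 217 217]
col 240 [216 215 212 211 209 202 182 166 168 185 187 165 143 151 164 166 165 166
 166 168 168 166 165 165 166 169 168 167 164 161 159 157 154 155 155 154
 168 184 177 153 137 139 148 170 199 212 217 215 216 216]
row180 [161 162 164 165 165 164 160 156 154 157 171 183 174 145 124 124 127 148
 163 168 166 166 167 167 162 153 141 130 125 124 121 119 116 106 104 104
 102 118 139 139 128 123 137 149 158 162 163 163 164 163 163 161]
row172 [167 164 164 160 156 152 148 147 148 158 170 165 141 118 119 120 124 140
 149 154 158 162 164 164 162 148 130 120 118 118 116 109 104 104 104 102
 105 121 130 125 123 130 147 157 162 164 162 162 164 164 163 164]
```

Run:
```python
from h import *
g=cv2.cvtColor(cv2.imread("pics/top0.png"),cv2.COLOR_BGR2GRAY).astype(float)
def peak(w):
    # highest local max parabola
    i=max([i for i in range(1,len(w)-1) if w[i]>=w[i-1] and w[i]>=w[i+1]],key=lambda i:w[i],default=None)
    if i is None:return None
    d=w[i-1]-2*w[i]+w[i+1]; return i+.5*(w[i-1]-w[i+1])/(d if d else 1)
def fit(pts,nm):
    q=np.array([onz("top",p,34)[:2] for p in pts]); 
    for _ in range(3):
        m=q.mean(0);u,s,v=np.linalg.svd(q-m);n=v[1];r=(q-m)@n;q=q[abs(r)<max(1.5,2*r.std())]
    d=v[0]; print(nm,len(q),"mean",m,"ang",np.degrees(np.arctan2(d[1],d[0]))%180,"rms",r.std()); return m,d
def col(k,a,b):
    p=peak(g[a:b,k]); return None if p is None else (k,a+p)
A=[col(k,int(224.5-(k-240)*.066)-3,int(224.5-(k-240)*.066)+5) for k in range(232,300)]
B=[col(k,int(252-(k-240)*.066)-3,int(252-(k-240)*.066)+5) for k in list(range(232,290))]
def row(k,a,b):
    p=peak(g[k,a:b]); return None if p is None else (a+p,k)
C=[row(k,317,325) for k in range(170,190)]
D=[row(k,344,354) for k in range(170,198)]
for nm,L in zip("ABCD",(A,B,C,D)): fit([p for p in L if p],nm)
# post circle
im=cv2.imread("pics/top0.png").astype(int); roi=(g>185)
lab=cv2.connectedComponentsWithStats(roi[180:225,284:328].astype(np.uint8))
i=1+np.argmax(lab[2][1:,4]); m=(lab[1]==i).astype(np.uint8); print(lab[2][i],lab[3][i]+[284,180])
c=max(cv2.findContours(m,cv2.RETR_EXTERNAL,cv2.CHAIN_APPROX_NONE)[0],key=len)
(x,y),r=cv2.minEnclosingCircle(c); e=cv2.fitEllipse(c);print((x+284,y+180),r,e)
for ce in ((x+284,y+180),(e[0][0]+284,e[0][1]+180)): print(onz("top",ce,34))
```

```text
A 65 mean [499.37203951 137.20841824] ang 95.82600527756313 rms 0.27013613244871537
B 58 mean [420.93763302 144.29917117] ang 95.455556078693 rms 0.18297223019970493
C 20 mean [624.98041673 -20.84849027] ang 5.89766247455222 rms 0.23567688925631708
D 28 mean [614.78481046 -99.84961388] ang 4.1865572351542255 rms 0.4300968415829986
[   2    3   38   38 1118] [304.68515206 201.20035778]
(305.4620246887207, 202.01898765563965) 19.87276268005371 ((20.676626205444336, 21.222673416137695), (36.45664978027344, 37.44172286987305), 53.34053039550781)
[559.35666531  22.25622123  34.        ]
[561.59363053  24.51693358  34.        ]
```

```bash
cat >> h.py <<'E'
from scipy.spatial.transform import Rotation as Ro
O=np.array([561.9,24.35]);TH=np.radians(5.6)
def s2w(x,y):return O+np.array([np.cos(TH)*x-np.sin(TH)*y,np.sin(TH)*x+np.cos(TH)*y])
def w2s(p):
    d=np.array(p[:2])-O;return np.array([np.cos(TH)*d[0]+np.sin(TH)*d[1],-np.sin(TH)*d[0]+np.cos(TH)*d[1]])
def Rt(h,L): # h deg in slide frame, L deg
    h=np.radians(h)+TH;L=np.radians(L)
    z=np.array([np.sin(L)*np.cos(h),np.sin(L)*np.sin(h),-np.cos(L)]);x=np.array([-np.sin(h),np.cos(h),0])
    return Ro.from_matrix(np.c_[x,np.cross(z,x),z])
def state():
    o=bot.get_obs();R=Ro.from_euler("xyz",o["tcp_rot"]);z=R.as_matrix()[:,2];x=R.as_matrix()[:,0]
    h=np.degrees(np.arctan2(-x[0],x[1])-TH)
    L=np.degrees(np.arccos(-z[2]))
    print("t %.2f s=%s z=%.1f head %.1f lean %.1f F=%s grip %.1f q=%s"%(o["time"],w2s(o["tool_pos"]).round(1),o["tool_pos"][2],h,L,o["contact_force"].round(1),o["grip_width"],o["joint_positions"].round(2)))
    return o,R
def goto(x,y,z,h,L):
    o,R=state();d=(np.r_[s2w(x,y),z]-o["tool_pos"])/20
    r=np.degrees((Rt(h,L)*R.inv()).as_rotvec())/6
    print("shift units",d.round(2),"rot units",r.round(2))
E
python3 -c "
from h import *
goto(-90,195,150,-90,35)"
```

```text
t 0.10 s=[-381.   523.2] z=195.0 head -20.1 lean 0.1 F=[-0.1  0.6  0.8] grip 91.6 q=[ 1.17  0.34  1.52  0.    1.28 -0.15]
shift units [ 16.08 -14.91  -2.25] rot units [ -4.71  -4.04 -11.26]
```

```bash
python3 -m jog '{"xyz":[[0.7,-0.7,0],[0.8,-0.75,0],[0.8,-0.75,0],[0.8,-0.75,0],[0.8,-0.75,0],[0.8,-0.75,0],[0.8,-0.75,0],[0.8,-0.75,0],[0.8,-0.75,0],[0.8,-0.75,0]],"angular":[[-0.2,-0.2,-0.5],[-0.24,-0.2,-0.56],[-0.24,-0.2,-0.56],[-0.24,-0.2,-0.56],[-0.24,-0.2,-0.56],[-0.24,-0.2,-0.56],[-0.24,-0.2,-0.56],[-0.24,-0.2,-0.56],[-0.24,-0.2,-0.56],[-0.24,-0.2,-0.56]]}' 1; python3 -c "
from h import *
goto(-90,195,150,-90,35)"
```

```text
time: 1.1
tool_pos: [292.2, 351.6, 191.9]
tcp_rot: [2.825, 0.109, 0.695]
contact_force: [0.0, -0.0, -0.3]
grip_width: 16.1
t 1.10 s=[-236.5  352. ] z=191.9 head -55.8 lean 19.2 F=[ 0.  -0.  -0.3] grip 16.1 q=[ 0.92  0.36  1.57 -0.29  1.4   0.29]
shift units [ 8.06 -7.1  -2.1 ] rot units [-2.22 -2.06 -5.5 ]
```

```bash
python3 -m jog '{"xyz":[[0.8,-0.7,-0.2],[0.8,-0.7,-0.2],[0.8,-0.7,-0.2],[0.8,-0.7,-0.2],[0.8,-0.7,-0.2],[0.8,-0.7,-0.2],[0.8,-0.7,-0.2],[0.8,-0.7,-0.2],[0.8,-0.7,-0.2],[0.8,-0.7,-0.2]],"angular":[[-0.22,-0.21,-0.55],[-0.22,-0.21,-0.55],[-0.22,-0.21,-0.55],[-0.22,-0.21,-0.55],[-0.22,-0.21,-0.55],[-0.22,-0.21,-0.55],[-0.22,-0.21,-0.55],[-0.22,-0.21,-0.55],[-0.22,-0.21,-0.55],[-0.22,-0.21,-0.55]]}' 1; python3 -c "
from h import *
goto(-90,195,60,-90,35)"
```

```text
time: 2.1
tool_pos: [456.5, 204.7, 147.7]
tcp_rot: [2.519, -0.007, 0.074]
contact_force: [1.0, -0.1, 0.1]
grip_width: 0.5
t 2.10 s=[-87.3 189.8] z=147.7 head -91.3 lean 35.6 F=[ 1.  -0.1  0.1] grip 0.5 q=[ 0.62  0.58  1.46 -0.53  1.46  0.7 ]
shift units [-0.16  0.24 -4.38] rot units [0.1  0.07 0.22]
```

```bash
python3 -m jog '{"xyz":[[-0.1,0.2,-0.7],[0,0.1,-0.8],[0,0,-0.8],[0,0,-0.8],[0,0,-0.8],[0,0,0]],"angular":[[0.1,0,0.2],[0,0,0],[0,0,0],[0,0,0],[0,0,0],[0,0,0]]}' 1
python3 - <<'E'
from h import *
goto(-90,195,15,-90,35)
for n,(a,b,c,d) in dict(top=(130,280,180,400),side=(130,330,260,500)).items():
    m=capture(n)[a:b,c:d,::-1]; cv2.imwrite(f"pics/{n}1.png",cv2.resize(m,None,fx=3,fy=3,interpolation=cv2.INTER_CUBIC))
E
```

```text
time: 2.7
tool_pos: [454.6, 208.8, 62.1]
tcp_rot: [2.527, -0.004, 0.091]
contact_force: [-0.1, 0.4, 1.0]
grip_width: 0.4
t 2.70 s=[-88.8 194. ] z=62.1 head -90.4 lean 35.2 F=[-0.1  0.4  1. ] grip 0.4 q=[ 0.63  0.68  1.54 -0.54  1.3   0.79]
shift units [-0.07  0.04 -2.35] rot units [0.03 0.04 0.07]
```

View pics/top1.png

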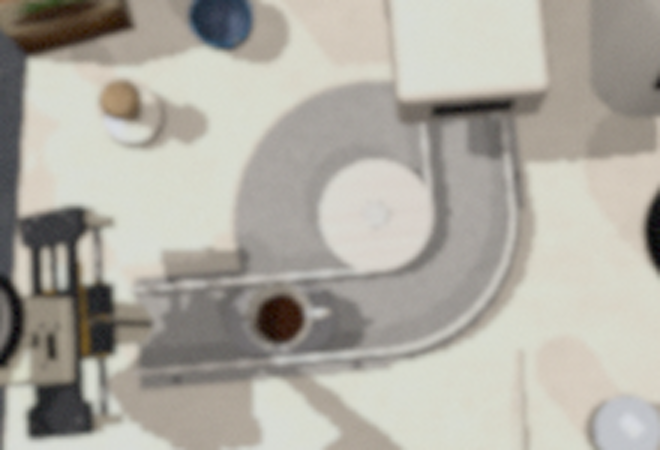

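View pics/side1.png

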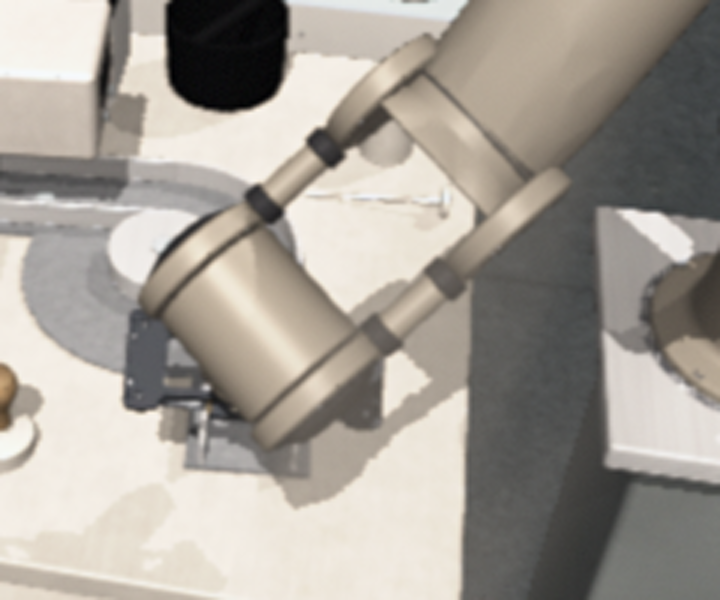

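```bash
python3 -m jog '{"xyz":[[-0.07,0,-0.6],[0,0,-0.6],[0,0,-0.6],[0,0,-0.5],[0,0,0]],"angular":[[0,0,0.07],[0,0,0],[0,0,0],[0,0,0],[0,0,0]]}' 1
python3 - <<'E'
from h import *
goto(-90,165,15,-90,35)
E
```

```text
time: 3.3
tool_pos: [455.0, 210.2, 15.7]
tcp_rot: [2.53, -0.01, 0.099]
contact_force: [0.1, -0.2, -0.3]
grip_width: 0.3
t 3.30 s=[-88.3 195.4] z=15.7 head -89.9 lean 35.1 F=[ 0.1 -0.2 -0.3] grip 0.3 q=[ 0.63  0.75  1.57 -0.56  1.21  0.84]
shift units [ 0.06 -1.52 -0.04] rot units [-0.    0.1  -0.01]
```

```bash
python3 -m jog '{"xyz":[[0,-0.4,-0.02],[0.02,-0.4,0],[0,-0.4,0],[0.02,-0.3,0],[0.02,-0.2,0],[0.02,-0.2,0],[0.02,-0.2,0]],"angular":[[0,0,0],[0,0,0],[0,0,0],[0,0,0],[0,0,0],[0,0,0],[0,0,0]]}' 1
python3 - <<'E'
from h import *
goto(-90,140,15,-90,35)
E
```

```text
time: 4.0
tool_pos: [457.8, 164.4, 16.4]
tcp_rot: [2.53, -0.012, 0.099]
contact_force: [0.1, 0.5, 0.0]
grip_width: 0.3
t 4.00 s=[-89.9 149.5] z=16.4 head -90.0 lean 35.0 F=[0.1 0.5 0. ] grip 0.3 q=[ 0.56  0.71  1.66 -0.61  1.14  0.83]
shift units [ 0.04 -0.47 -0.07] rot units [-0.01  0.11 -0.01]
```

```bash
python3 -m jog '{"xyz":[[0.02,-0.2,-0.04],[0.02,-0.2,-0.02],[0.02,-0.2,-0.02],[0.02,-0.2,0]],"angular":[[0,0,0],[0,0,0],[0,0,0],[0,0,0]]}' 1
python3 - <<'E'
from h import *
goto(-90,120,15,-90,35)
for n,(a,b,c,d) in dict(top=(130,280,180,400)).items():
    m=capture(n)[a:b,c:d,::-1]; cv2.imwrite(f"pics/{n}2.png",cv2.resize(m,None,fx=3,fy=3,interpolation=cv2.INTER_CUBIC))
E
```

```text
time: 4.4
tool_pos: [459.7, 147.3, 14.8]
tcp_rot: [2.531, -0.012, 0.099]
contact_force: [0.3, 0.7, 0.4]
grip_width: 0.5
t 4.40 s=[-89.7 132.3] z=14.8 head -89.9 lean 35.0 F=[0.3 0.7 0.4] grip 0.5 q=[ 0.53  0.7   1.69 -0.62  1.12  0.82]
shift units [ 0.05 -0.61  0.01] rot units [-0.01  0.12 -0.01]
```

View pics/top2.png

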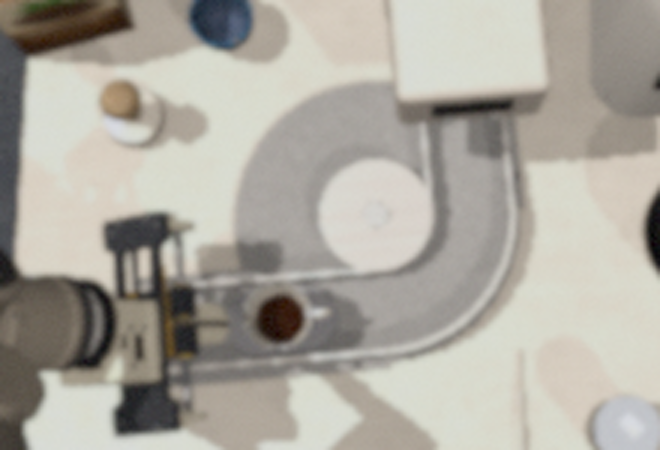

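Run:
```python
from h import *
o=bot.get_obs();p=proj("top",o["tool_pos"])[0];print("tcp in zoom",(p-[180,130])*3)
for z in (20,60,82):
  q=proj("top",np.r_[s2w(-90,92),z])[0];print(z,(q-[180,130])*3)
for y in (144,124,72,40):
  q=proj("top",np.r_[s2w(-90,y),26])[0];print(y,(q-[180,130])*3)
print(-cv2.Rodrigues(P["top"]["rvec"])[0].T@P["top"]["tvec"])
m=capture("top")[210:260,220:310,::-1]; cv2.imwrite("pics/top3.png",cv2.resize(m,None,fx=8,fy=8,interpolation=cv2.INTER_CUBIC))
```

```text
tcp in zoom [242.54345939 321.50633835]
20 [284.2552179  317.82341377]
60 [280.94875832 314.20083414]
82 [279.04373946 312.11368249]
144 [228.20783163 321.81311463]
124 [249.58933328 320.07396556]
72 [305.11806047 315.55731676]
40 [339.24430138 312.78152388]
[ 353.75674514    2.29142887 1368.11552581]
```

View pics/top3.png

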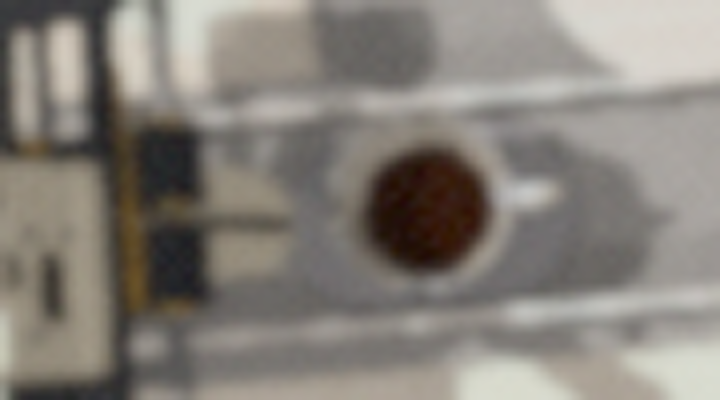

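Run:
```python
from h import *
q=proj("top",np.r_[s2w(-88.8,194),62])[0];print((q-[180,130])*3)
state()
m=capture("side"); cv2.imwrite("pics/side3.png",cv2.resize(m[170:270,280:420,::-1],None,fx=5,fy=5,interpolation=cv2.INTER_CUBIC))
m=capture("top")[210:260,220:310,::-1]; cv2.imwrite("pics/top4.png",cv2.resize(m,None,fx=8,fy=8,interpolation=cv2.INTER_CUBIC))
state()
```

```text
[168.65341425 321.80563828]
t 4.50 s=[-89.8 132.1] z=14.8 head -90.0 lean 35.0 F=[ 0.1 -0.4 -0.4] grip -0.0 q=[ 0.53  0.7   1.69 -0.62  1.12  0.82]
t 4.60 s=[-89.6 132.6] z=14.9 head -89.9 lean 35.0 F=[ 0.1  0.1 -0.7] grip 0.9 q=[ 0.53  0.7   1.69 -0.62  1.12  0.82]
```

View pics/side3.png

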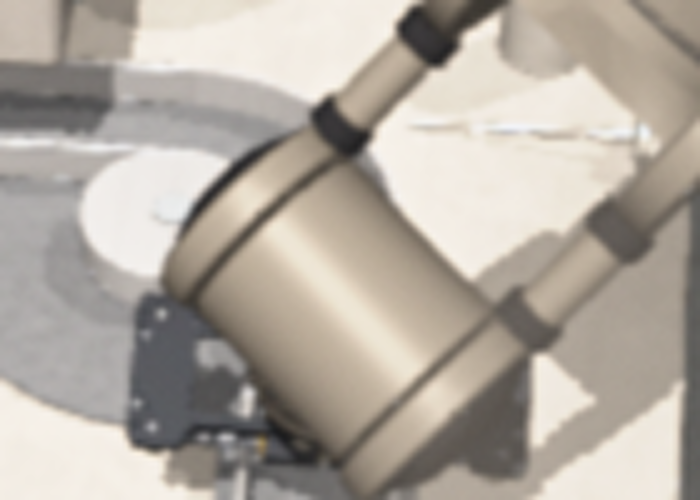

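View pics/top4.png

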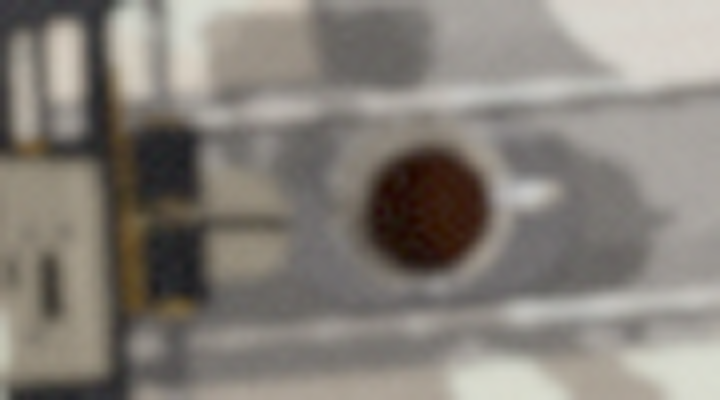

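```bash
python3 -m jog '{"xyz":[[0,0.5,0],[0,0.5,0],[0,0.5,0],[0,0.1,0],[0,0,-0.1],[0,0,-0.1],[0,0,0]],"angular":[[0,0,0],[0,0,0],[0,0,0],[0,0,0],[0,0,0],[0,0,0],[0,0,0]]}' 1
python3 - <<'E'
from h import *
state()
m=capture("top")[210:260,220:310,::-1]; cv2.imwrite("pics/top5.png",cv2.resize(m,None,fx=8,fy=8,interpolation=cv2.INTER_CUBIC))
o=bot.get_obs();p=proj("top",o["tool_pos"])[0];print("tcp in zoom",(p-[220,210]+.5)*8)
E
```

```text
time: 5.3
tool_pos: [459.7, 184.2, 10.3]
tcp_rot: [2.531, -0.013, 0.101]
contact_force: [-0.6, 0.3, -0.9]
grip_width: 0.2
t 5.30 s=[-86.1 169.1] z=10.3 head -89.8 lean 35.0 F=[-0.6  0.3 -0.9] grip 0.2 q=[ 0.59  0.74  1.62 -0.59  1.16  0.84]
tcp in zoom [226.43301436 220.45781512]
```

View pics/top5.png

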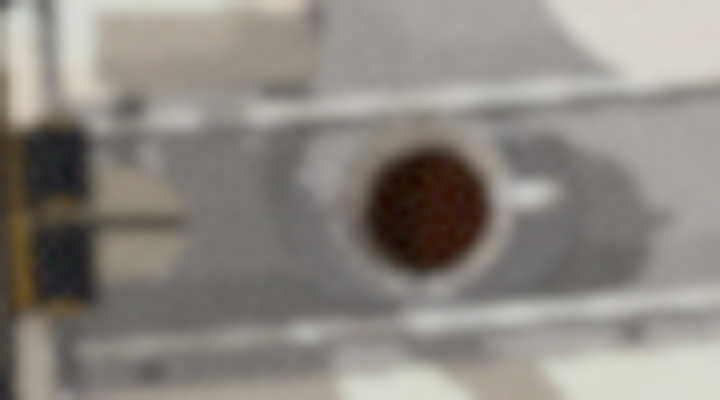

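```bash
python3 -m jog '{"xyz":[[0,0,-0.1],[0,0,-0.1],[0,0,-0.05]],"angular":[[0,0,0],[0,0,0],[0,0,0]]}' 1;  python3 -m jog '{"xyz":[[0,0,-0.1],[0,0,-0.1],[0,0,-0.05]],"angular":[[0,0,0],[0,0,0],[0,0,0]]}' 1
```

```text
time: 5.65
tool_pos: [459.8, 183.5, 5.1]
tcp_rot: [2.531, -0.013, 0.1]
contact_force: [0.0, -0.2, 0.2]
grip_width: 0.4
time: 5.95
tool_pos: [459.8, 183.3, -0.3]
tcp_rot: [2.531, -0.013, 0.099]
contact_force: [-0.6, -0.3, -0.1]
grip_width: 0.4
```

```bash
python3 -m jog '{"xyz":[[0,0,-0.1],[0,0,-0.1],[0,0,-0.05]],"angular":[[0,0,0],[0,0,0],[0,0,0]]}' 1;  python3 -m jog '{"xyz":[[0,0,-0.1],[0,0,-0.1],[0,0,-0.05]],"angular":[[0,0,0],[0,0,0],[0,0,0]]}' 1
```

```text
time: 6.25
tool_pos: [459.8, 183.2, -5.8]
tcp_rot: [2.531, -0.013, 0.099]
contact_force: [0.3, 0.3, -0.6]
grip_width: 0.5
time: 6.55
tool_pos: [459.8, 183.3, -11.3]
tcp_rot: [2.531, -0.013, 0.1]
contact_force: [-0.6, -0.9, 0.3]
grip_width: 0.3
```

Run:
```python
from h import *
state()
m=capture("top")[210:260,220:310,::-1]; cv2.imwrite("pics/top6.png",cv2.resize(m,None,fx=8,fy=8,interpolation=cv2.INTER_CUBIC))
o=bot.get_obs();p=proj("top",o["tool_pos"])[0];print("tcp in zoom",(p-[220,210]+.5)*8)
m=capture("side"); cv2.imwrite("pics/side6.png",cv2.resize(m[170:290,280:420,::-1],None,fx=5,fy=5,interpolation=cv2.INTER_CUBIC))
print((proj("side",o["tool_pos"])[0]-[280,170]+.5)*5)
```

```text
t 6.55 s=[-86.1 168.2] z=-11.3 head -89.9 lean 35.0 F=[-0.6 -0.9  0.3] grip 0.3 q=[ 0.59  0.77  1.63 -0.6   1.13  0.86]
tcp in zoom [236.74491501 225.317662  ]
[311.28808811 503.13203752]
```

View pics/top6.png

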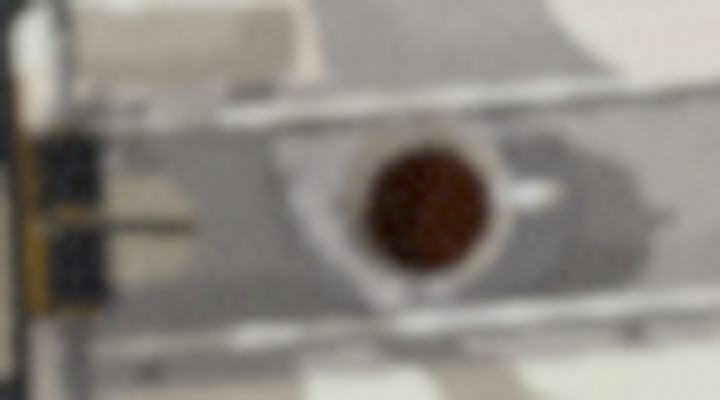

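View pics/side6.png

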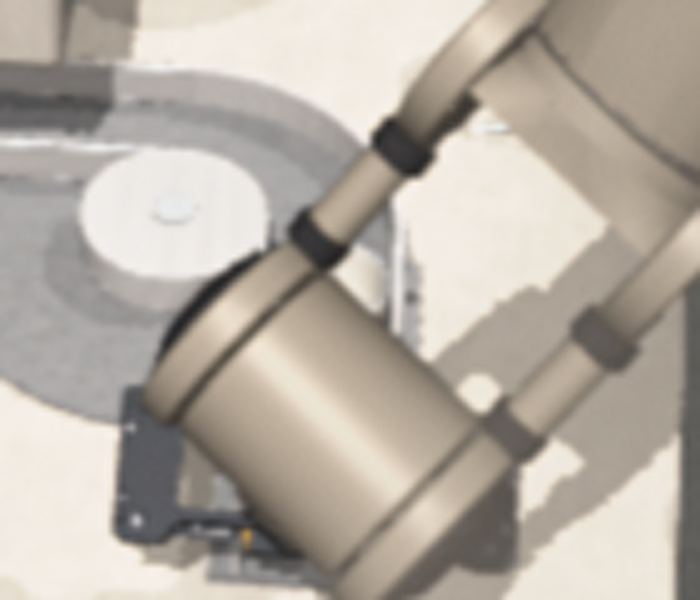

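```bash
python3 -m jog '{"xyz":[[0,0,-0.1],[0,0,-0.05]],"angular":[[0,0,0],[0,0,0]]}' 1;  python3 -m jog '{"xyz":[[0,0,-0.1],[0,0,0]],"angular":[[0,0,0],[0,0,0]]}' 1
```

```text
time: 6.85
tool_pos: [460.0, 183.3, -14.0]
tcp_rot: [2.531, -0.014, 0.1]
contact_force: [-1.0, 1.5, 3.6]
grip_width: 0.5
time: 7.05
tool_pos: [460.1, 183.3, -13.9]
tcp_rot: [2.529, -0.015, 0.099]
contact_force: [-0.9, 1.0, 3.1]
grip_width: 0.6
```

Run:
```python
from h import *
for dz in (0,25):print((proj("side",[131.6,507.8,195+dz])[0]-[460,270]+.5)*5)
R=Ro.from_euler("xyz",[-3.1414,0.0015,1.317]).as_matrix()
for s in(-55,55):
  for dz in (0,25):print(s,dz,(proj("side",np.array([131.6,507.8,195+dz])+s*R[:,0])[0]-[460,270]+.5)*5)
m=cv2.imread("pics/side0.png"); cv2.imwrite("pics/side0g.png",cv2.resize(m[270:390,460:600],None,fx=5,fy=5,interpolation=cv2.INTER_CUBIC))
```

```text
[239.26445367 473.76332212]
[259.87393115 436.07475831]
-55 0 [261.57444877 346.57070207]
-55 25 [281.70389623 308.03348082]
55 0 [214.79936539 613.24245082]
55 25 [235.88894228 576.75609265]
```

View pics/side0g.png

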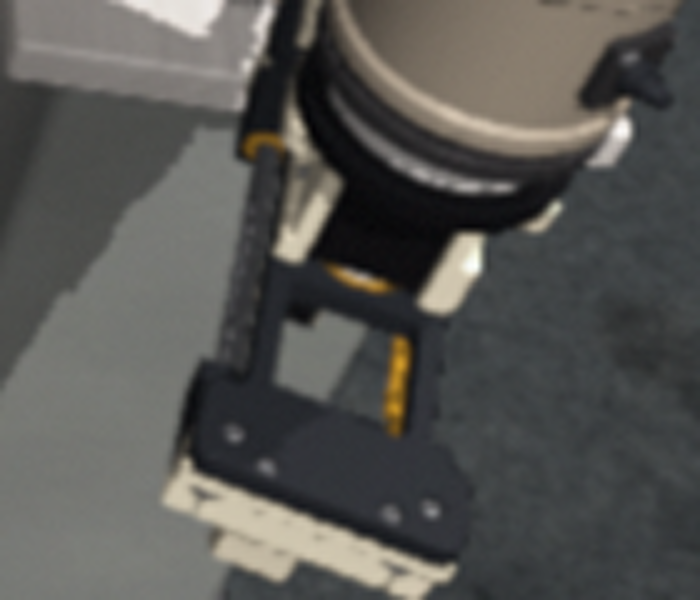

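```bash
cat >> h.py <<'E'
OFF=25.
def goto(x,y,z,h,L):
    o,R=state();t=o["tool_pos"]-OFF*R.as_matrix()[:,2]
    print("tip s",w2s(t).round(1),"z %.1f"%t[2], "F slide",(Ro.from_euler("z",-TH).apply(o["contact_force"])).round(1))
    d=(np.r_[s2w(x,y),z]-OFF*0-t)/20 + (OFF*(Rt(h,L).as_matrix()[:,2]-R.as_matrix()[:,2]))/20
    r=np.degrees((Rt(h,L)*R.inv()).as_rotvec())/6
    print("shift units",d.round(2),"rot units",r.round(2))
E
python3 -m jog '{"xyz":[[0,0,0.2],[0,-0.1,0],[0,0,0]],"angular":[[0,0,0],[0,0,0],[0,0,0]]}' 1; python3 -c "
from h import *
goto(-90,155,10,-90,35)"
```

```text
time: 7.35
tool_pos: [460.2, 181.4, -9.5]
tcp_rot: [2.53, -0.015, 0.099]
contact_force: [-0.7, -0.2, -0.7]
grip_width: 0.4
t 7.35 s=[-85.8 166.2] z=-9.5 head -89.9 lean 35.1 F=[-0.7 -0.2 -0.7] grip 0.4 q=[ 0.59  0.77  1.63 -0.61  1.13  0.86]
tip s [-86.2 180.5] z 10.9 F slide [-0.7 -0.2 -0.7]
shift units [-0.08 -1.29 -0.05] rot units [-0.    0.15 -0.02]
```

```bash
python3 -m jog '{"xyz":[[-0.1,-0.3,0],[-0.1,-0.3,0],[0.02,-0.3,0]],"angular":[[0,0.05,0],[0,0.05,0],[0,0.05,0]]}' 1; python3 -m jog '{"xyz":[[0.02,-0.2,0],[0.02,-0.2,0],[0.02,-0.2,0]],"angular":[[0,0,0],[0,0,0],[0,0,0]]}' 1;python3 -c "
from h import *
goto(-90,130,10,-90,35)"
```

```text
time: 7.65
tool_pos: [456.0, 162.3, -10.0]
tcp_rot: [2.531, 0.002, 0.1]
contact_force: [0.4, -0.1, -0.5]
grip_width: 0.6
time: 7.95
tool_pos: [457.5, 149.0, -10.2]
tcp_rot: [2.532, 0.002, 0.099]
contact_force: [-0.6, 4.3, 1.9]
grip_width: 0.7
t 7.95 s=[-91.7 134.3] z=-10.2 head -89.9 lean 34.9 F=[-0.6  4.3  1.9] grip 0.7 q=[ 0.53  0.75  1.69 -0.63  1.09  0.84]
tip s [-91.7 148.6] z 10.3 F slide [-0.1  4.3  1.9]
shift units [ 0.18 -0.92 -0.01] rot units [-0.01 -0.02 -0.01]
```

```bash
python3 -m jog '{"xyz":[[0.04,-0.2,0],[0.04,-0.2,0],[0.03,-0.2,0],[0.02,-0.2,0],[0.02,-0.2,0]],"angular":[[0,0,0],[0,0,0],[0,0,0],[0,0,0],[0,0,0]]}' 1
python3 - <<'E'
from h import *
goto(-90,110,10,-90,35)
m=capture("top")[200:270,220:330,::-1]; cv2.imwrite("pics/top7.png",cv2.resize(m,None,fx=7,fy=7,interpolation=cv2.INTER_CUBIC))
E
```

```text
time: 8.45
tool_pos: [461.8, 129.7, -10.2]
tcp_rot: [2.537, -0.001, 0.101]
contact_force: [-1.2, 5.3, 0.2]
grip_width: 0.4
t 8.45 s=[-89.3 114.6] z=-10.2 head -89.8 lean 34.7 F=[-1.2  5.3  0.2] grip 0.4 q=[ 0.5   0.73  1.72 -0.65  1.05  0.83]
tip s [-89.4 128.9] z 10.3 F slide [-0.7  5.4  0.2]
shift units [ 0.06 -0.95 -0.01] rot units [-0.06  0.01 -0.03]
```

View pics/top7.png

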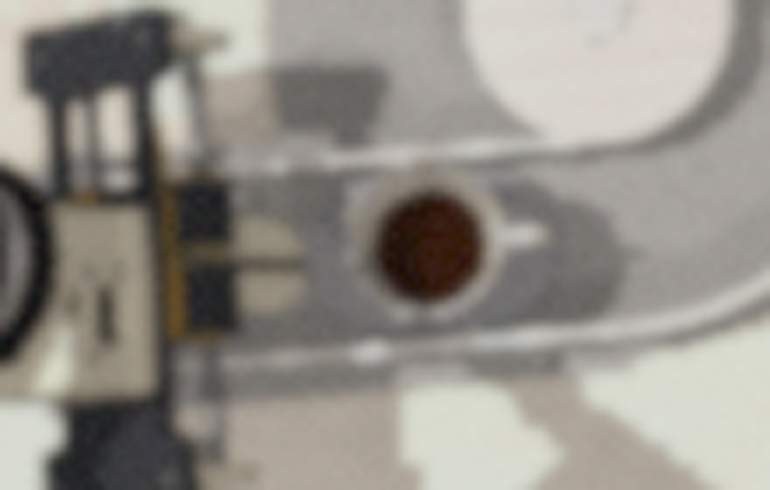

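```bash
python3 -m jog '{"xyz":[[0.02,-0.25,0],[0.02,-0.25,0],[0.02,-0.25,0],[0.02,-0.25,0],[0.02,-0.25,0],[0.02,-0.25,0]],"angular":[[0,0,0],[0,0,0],[0,0,0],[-0.03,0,0],[-0.03,0,0],[0,0,0]]}' 1; python3 -c "
from h import *
goto(-90,60,10,-90,35)"
```

```text
time: 9.1
tool_pos: [464.5, 97.4, -10.2]
tcp_rot: [2.53, -0.001, 0.101]
contact_force: [-0.9, 4.4, 0.9]
grip_width: 0.5
t 9.10 s=[-89.8  82.2] z=-10.2 head -89.8 lean 35.1 F=[-0.9  4.4  0.9] grip 0.5 q=[ 0.45  0.72  1.76 -0.69  1.01  0.83]
tip s [-89.9  96.6] z 10.2 F slide [-0.5  4.5  0.9]
shift units [ 0.17 -1.82 -0.01] rot units [ 0.01  0.01 -0.03]
```

```bash
python3 -m jog '{"xyz":[[0.025,-0.25,0],[0.025,-0.25,0],[0.025,-0.25,0],[0.025,-0.25,0],[0.025,-0.25,0],[0.025,-0.25,0],[0.025,-0.2,0]],"angular":[[0,0,0],[0,0,0],[0,0,0],[0,0,0],[0,0,0],[0,0,0],[0,0,0]]}' 1
cat >> h.py <<'E'
def bend(phi,L=35,z=10,r=90,k=36.5,dx=0):
    p=np.radians(phi);c=r*np.array([-np.cos(p),-np.sin(p)]);t=np.array([np.sin(p),-np.cos(p)])
    q=c-k*t; goto(q[0],q[1],z,-90+phi,L)
E
python3 - <<'E'
from h import *
bend(0)
m=capture("top")[190:270,220:340,::-1]; cv2.imwrite("pics/top8.png",cv2.resize(m,None,fx=6,fy=6,interpolation=cv2.INTER_CUBIC))
E
```

```text
time: 9.8
tool_pos: [468.0, 60.1, -10.2]
tcp_rot: [2.53, -0.0, 0.101]
contact_force: [0.1, 5.0, -0.0]
grip_width: 0.6
t 9.80 s=[-89.9  44.7] z=-10.2 head -89.8 lean 35.1 F=[ 0.1  5.  -0. ] grip 0.6 q=[ 0.38  0.7   1.81 -0.74  0.96  0.81]
tip s [-90.   59.1] z 10.2 F slide [ 0.5  5.  -0. ]
shift units [ 0.11 -1.12 -0.01] rot units [ 0.01  0.01 -0.03]
```

View pics/top8.png

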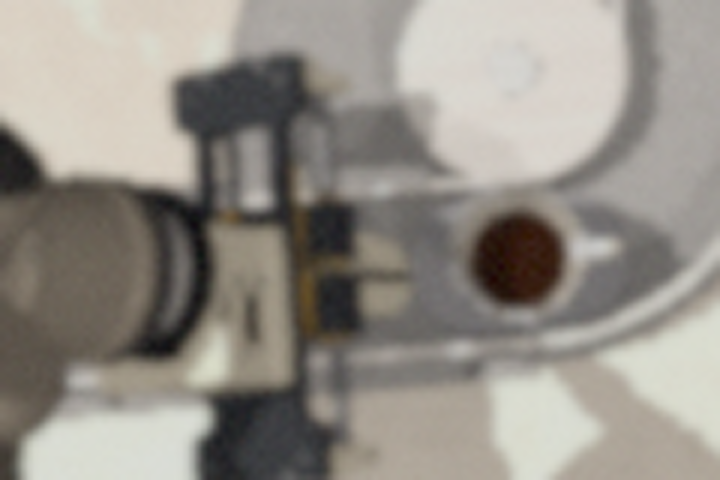

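```bash
python3 -m jog '{"xyz":[[0.025,-0.2,0],[0.025,-0.2,0],[0.025,-0.2,0],[0.025,-0.2,0],[0.025,-0.2,0]],"angular":[[0,0,0],[0,0,0],[0,0,0.1],[0,0,0.2],[0,0,0.2]]}' 1
python3 - <<'E'
from h import *
bend(15)
E
```

```text
time: 10.35
tool_pos: [471.9, 39.7, -10.3]
tcp_rot: [2.531, -0.003, 0.156]
contact_force: [-0.4, 7.6, 1.2]
grip_width: 0.2
t 10.35 s=[-88.1  24.1] z=-10.3 head -86.6 lean 35.0 F=[-0.4  7.6  1.2] grip 0.2 q=[ 0.34  0.68  1.86 -0.8   0.9   0.79]
tip s [-89.   38.4] z 10.2 F slide [0.3 7.6 1.2]
shift units [-0.1  -1.31 -0.01] rot units [-0.01  0.03  1.94]
```

```bash
python3 -m jog '{"xyz":[[0,-0.26,0],[-0.02,-0.26,0],[-0.02,-0.26,0],[-0.02,-0.26,0],[-0.02,-0.26,0]],"angular":[[0,0,0.38],[0,0,0.38],[0,0,0.38],[0,0,0.38],[0,0,0.38]]}' 1
python3 - <<'E'
from h import *
bend(25)
E
```

```text
time: 10.85
tool_pos: [473.0, 17.9, -8.8]
tcp_rot: [2.54, -0.005, 0.367]
contact_force: [6.8, 0.3, 1.1]
grip_width: 0.3
t 10.85 s=[-89.1   2.3] z=-8.8 head -74.6 lean 34.5 F=[6.8 0.3 1.1] grip 0.3 q=[ 0.3   0.63  2.   -1.    0.74  0.77]
tip s [-93.   15.9] z 11.8 F slide [ 6.8 -0.4  1.1]
shift units [ 0.01 -1.02 -0.08] rot units [-0.1   0.    1.59]
```

```bash
cat > fit.py <<'E'
from h import *
from scipy.optimize import least_squares
D=[([1.17101,.34273,1.52503,0,1.27535,-.14603],[131.6,507.8,194.9]),]
import json
S_=[([.92,.36,1.57,-.29,1.4,.29],[292.2,351.6,191.9]),([.62,.58,1.46,-.53,1.46,.7],[456.5,204.7,147.7]),([.63,.68,1.54,-.54,1.30,.79],[454.6,208.8,62.1]),([.63,.75,1.57,-.56,1.21,.84],[455,210.2,15.7]),([.53,.70,1.69,-.62,1.12,.82],[459.7,147.3,14.8]),([.53,.75,1.69,-.63,1.09,.84],[457.5,149,-10.2]),([.38,.70,1.81,-.74,.96,.81],[468,60.1,-10.2])]
o=bot.get_obs();D+=S_+[(list(o["joint_positions"]),list(o["tool_pos"]))]
def fk(q,p):
    a1,d1,l2,l3,e,d6=p[:6]
    d=q[1]+q[2]-np.pi/2
    er=np.array([np.cos(q[0]),np.sin(q[0]),0]);et=np.array([-np.sin(q[0]),np.cos(q[0]),0]);k=np.array([0,0,1.])
    f=np.cos(d)*er-np.sin(d)*k;u=-np.sin(d)*er-np.cos(d)*k
    z=np.cos(q[4])*f+np.sin(q[4])*(np.cos(q[3])*u+np.sin(q[3])*et)
    W=a1*er+d1*k+l2*(np.sin(q[1])*er+np.cos(q[1])*k)+l3*f+e*u
    return W+d6*z,z,W
if __name__=="__main__":
    r=least_squares(lambda p:np.concatenate([fk(q,p)[0]-t for q,t in D]),[0,330,350,370,0,220],x_scale=50)
    print(r.x.round(1),np.abs(r.fun).max());print(r.fun.reshape(-1,3).round(1))
    R=Ro.from_euler("xyz",o["tcp_rot"]).as_matrix();print(fk(o["joint_positions"],r.x)[1],R[:,2],o["joint_positions"])
E
python3 fit.py
```

```text
[ 56.5 161.3 339.2 341.6 -16.9 201. ] 63.73043402628207
[[ 63.7 -45.5   1. ]
 [ 35.8 -14.3  -7.2]
 [  6.4   1.7  -5.9]
 [  3.7   2.1   5. ]
 [  2.1  -0.6   8.4]
 [  1.5   1.    3.3]
 [  2.1  -1.4   5.6]
 [  0.7   7.5   0.3]
 [-12.9   3.6 -10.6]]
[ 0.20673869 -0.52692341 -0.82438513] [ 0.20673869 -0.52692341 -0.82438513] [ 0.29556335  0.62691096  2.00312057 -0.99672219  0.73693563  0.76628276]
```

```bash
sed -i 's/W=a1\*er/W=p[6]*et+a1*er/; s/0,220\]/0,220,70,0]/; s/return W+d6\*z,z,W/g=np.cos(q[3])*et-np.sin(q[3])*u; h5=np.cos(q[4])*(np.cos(q[3])*u+np.sin(q[3])*et)-np.sin(q[4])*f\n    return W+d6*z+p[7]*h5,z,W/' fit.py; python3 fit.py
```

```text
[ -0.7 224.1 504.2 378.4  44.4 350.8  77.1  -1.2] 4.163479225845464
[[-0.9 -0.4  0.2]
 [ 1.4 -1.9 -1.7]
 [ 2.1  1.   1.2]
 [-0.6  2.8  1.9]
 [-0.1  1.4 -1.3]
 [-2.5 -2.4  0.6]
 [-1.  -4.2 -1. ]
 [ 2.5  2.7  0.2]
 [ 0.1  0.6 -0.1]]
[ 0.20673869 -0.52692341 -0.82438513] [ 0.20673869 -0.52692341 -0.82438513] [ 0.29556335  0.62691096  2.00312057 -0.99672219  0.73693563  0.76628276]
```

```bash
cat > ik.py <<'E'
from fit import *
PP=np.array([-0.7,224.1,504.2,378.4,44.4,350.8,77.1,-1.2])
def ik(tip,z,q0):
    t=np.array(tip)+OFF*z
    def f(q):
        a,b,_=fk(q,PP);return np.r_[(a-t)/100,b-z]
    lo=[-2.53,-.77,.04,-1.6,.02];hi=[2.53,2.02,2.7,4.14,2.66]
    r=least_squares(f,np.clip(q0,np.array(lo)+.01,np.array(hi)-.01),bounds=(lo,hi));return r.x,np.abs(r.fun).max()
def zl(h,L):
    h=np.radians(h)+TH;L=np.radians(L);return np.array([np.sin(L)*np.cos(h),np.sin(L)*np.sin(h),-np.cos(L)])
def tipphi(phi,r=90,k=36.5):
    p=np.radians(phi);return r*np.array([-np.cos(p),-np.sin(p)])-k*np.array([np.sin(p),-np.cos(p)])
E
cat > scan.py <<'E'
from ik import *
q0=list(bot.get_obs()["joint_positions"][:5])
pts=[("phi%d"%p,tipphi(p),-90+p) for p in range(10,91,20)]+[("x%d"%x,np.array([x,-90]),0) for x in (0,40,75)]
for nm,t,h in pts:
    print(nm,t.round(0))
    for L in (15,20,25,30,35):
        s=""
        for lh in range(-90,1,15):
            q,e=ik(np.r_[s2w(*t),11],zl(lh,L),q0)
            s+=" %5.2f/%4.2f/%4.2f%s"%(q[3],q[4],q[2],"*" if q[3]>-.95 and q[4]>.33 and e<1e-3 else " ")
        print(L,s)
E
python3 scan.py
```

```text
phi10 [-95.  20.]
15  -0.41/0.70/1.92* -0.45/0.60/1.98* -0.47/0.50/2.04* -0.45/0.40/2.09* -0.34/0.32/2.13  -0.09/0.27/2.15   0.22/0.27/2.16 
20  -0.53/0.74/1.91* -0.62/0.62/1.99* -0.70/0.48/2.07* -0.76/0.35/2.13* -0.74/0.22/2.19  -0.29/0.11/2.23   0.64/0.14/2.24 
25  -0.63/0.79/1.90* -0.76/0.65/2.00* -0.93/0.50/2.09* -1.14/0.34/2.18  -1.48/0.19/2.25  -1.60/0.05/2.27   2.00/0.12/2.31 
30  -0.72/0.85/1.88* -0.89/0.70/2.00* -1.12/0.54/2.11  -1.48/0.39/2.22  -1.60/0.25/2.25  -1.60/0.07/2.27  -1.60/0.02/2.27 
35  -0.79/0.91/1.87* -0.99/0.75/2.00  -1.28/0.60/2.13  -1.60/0.48/2.23  -1.60/0.33/2.24  -1.60/0.10/2.26  -1.60/0.02/2.27 
phi30 [-96. -13.]
15  -0.42/0.68/1.93* -0.46/0.58/1.99* -0.47/0.47/2.05* -0.43/0.38/2.10* -0.28/0.30/2.13  -0.00/0.26/2.15   0.29/0.29/2.16 
20  -0.55/0.71/1.93* -0.64/0.58/2.01* -0.72/0.45/2.08* -0.77/0.31/2.15  -0.68/0.18/2.20  -0.01/0.11/2.23   0.75/0.17/2.23 
25  -0.67/0.75/1.92* -0.80/0.61/2.02* -0.98/0.46/2.11  -1.22/0.30/2.20  -1.60/0.15/2.26  -1.60/0.02/2.27   1.81/0.16/2.30 
30  -0.76/0.81/1.91* -0.94/0.65/2.03* -1.21/0.50/2.14  -1.60/0.35/2.24  -1.60/0.
[... 3249 characters left out ...]
.83  -1.48/0.35/1.95  -1.60/0.17/1.98  -1.60/0.02/1.99   1.88/0.27/2.05 
x75 [ 75 -90]
15  -0.33/0.92/1.43* -0.33/0.81/1.50* -0.30/0.71/1.56* -0.23/0.63/1.61* -0.12/0.57/1.64*  0.03/0.55/1.66*  0.17/0.57/1.65*
20  -0.44/0.92/1.43* -0.46/0.78/1.53* -0.45/0.64/1.61* -0.38/0.52/1.68* -0.21/0.43/1.72*  0.05/0.40/1.74*  0.29/0.44/1.74*
25  -0.55/0.94/1.44* -0.60/0.77/1.55* -0.64/0.59/1.66* -0.61/0.43/1.74* -0.40/0.30/1.80   0.10/0.24/1.82   0.54/0.32/1.81 
30  -0.65/0.96/1.44* -0.75/0.77/1.57* -0.85/0.57/1.70* -0.93/0.37/1.80* -0.87/0.19/1.87   0.34/0.09/1.90   1.02/0.23/1.89 
35  -0.75/1.00/1.44* -0.89/0.79/1.59* -1.06/0.58/1.73  -1.31/0.37/1.85  -1.60/0.17/1.92  -1.60/0.02/1.93   1.69/0.24/1.96
```

```bash
cat > scan2.py <<'E'
from ik import *
q0=[0.05,.9,1.9,2.0,.5]
pts=[("phi%d"%p,tipphi(p)) for p in (30,50,70,90)]+[("x%d"%x,np.array([x,-90])) for x in (0,40,75)]
for nm,t in pts:
    print(nm,t.round(0))
    for L in (30,35,40,45):
        s=""
        for lh in range(-30,46,15):
            q,e=ik(np.r_[s2w(*t),11],zl(lh,L),q0)
            s+=" %5.2f/%4.2f/%4.2f/%4.2f%s"%(q[1],q[2],q[3],q[4],"*" if q[3]>-.95 and q[4]>.33 and e<1e-3 else " ")
        print(L,s)
E
python3 scan2.py
```

```text
phi30 [-96. -13.]
30   0.48/2.25/-1.60/0.21   0.49/2.37/3.15/0.24   0.49/2.38/2.39/0.29   0.50/2.34/1.79/0.37*  0.51/2.27/1.35/0.48*  0.54/2.17/1.04/0.61*
35   0.49/2.24/-1.60/0.27   0.53/2.44/3.15/0.44*  0.53/2.45/2.58/0.47*  0.53/2.40/2.03/0.49*  0.55/2.31/1.54/0.56*  0.57/2.20/1.17/0.67*
40   0.59/2.43/3.68/0.60*  0.60/2.51/3.15/0.66*  0.60/2.52/2.66/0.67*  0.59/2.46/2.16/0.65*  0.60/2.35/1.66/0.66*  0.62/2.22/1.25/0.74*
45   0.67/2.48/3.64/0.79*  0.69/2.57/3.14/0.90*  0.70/2.58/2.69/0.91*  0.67/2.51/2.22/0.81*  0.66/2.39/1.73/0.76*  0.67/2.23/1.32/0.82*
phi50 [-86. -45.]
30   0.50/2.30/3.88/0.22   0.50/2.34/2.94/0.22   0.50/2.33/2.17/0.28   0.51/2.29/1.62/0.38*  0.53/2.21/1.24/0.51*  0.56/2.11/0.96/0.65*
35   0.54/2.36/3.65/0.39*  0.53/2.41/3.01/0.41*  0.53/2.40/2.42/0.44*  0.54/2.35/1.87/0.49*  0.56/2.25/1.41/0.58*  0.59/2.13/1.08/0.71*
40   0.59/2.42/3.56/0.58*  0.59/2.48/3.03/0.63*  0.59/2.47/2.53/0.63*  0.59/2.40/2.01/0.62*  0.60/2.29/1.54/0.67*  0.63/2.15/1.17/0.77*
45   0.66/2.47/3.53/0.78*  0.68/2.54/3.04/0.86*  0.68/2.53/2.57/0.84*  0.66/2.45/2.09/0.77*  0.66/2.32/1.61/0.
[... 2122 characters left out ...]
/0.84*
45   0.68/2.14/3.63/0.49*  0.67/2.18/3.00/0.50*  0.68/2.17/2.41/0.54*  0.69/2.09/1.87/0.61*  0.72/1.96/1.44/0.73*  0.77/1.81/1.12/0.90*
x75 [ 75 -90]
30   0.65/1.95/4.14/0.10   0.64/1.90/0.34/0.09   0.64/1.89/1.02/0.23   0.66/1.84/0.98/0.42*  0.69/1.76/0.87/0.60*  0.74/1.65/0.76/0.79*
35   0.66/1.96/4.14/0.18   0.64/1.96/2.71/0.09   0.65/1.96/1.69/0.24   0.67/1.90/1.32/0.43*  0.70/1.80/1.08/0.62*  0.75/1.68/0.89/0.81*
40   0.68/1.99/3.95/0.28   0.66/2.03/2.97/0.25   0.67/2.02/2.15/0.34*  0.69/1.95/1.62/0.48*  0.72/1.84/1.26/0.66*  0.77/1.70/1.01/0.85*
45   0.70/2.04/3.73/0.43*  0.69/2.09/3.02/0.43*  0.70/2.08/2.38/0.48*  0.71/2.00/1.83/0.58*  0.75/1.88/1.40/0.72*  0.80/1.72/1.11/0.90*
```

```bash
python3 -c "
from h import *
goto(-93,16.5,10.5,-80,26)"
```

```text
t 10.85 s=[-89.1   2.3] z=-8.8 head -74.6 lean 34.5 F=[6.8 0.3 1.1] grip 0.3 q=[ 0.3   0.63  2.   -1.    0.74  0.77]
tip s [-93.   15.9] z 11.8 F slide [ 6.8 -0.4  1.1]
shift units [-0.12  0.16 -0.16] rot units [ 1.33  0.49 -0.9 ]
```

```bash
python3 -m jog '{"xyz":[[0,0.06,0],[-0.03,0.04,-0.05],[-0.03,0.03,-0.05],[-0.03,0.03,-0.06]],"angular":[[0.3,0.1,-0.2],[0.35,0.13,-0.25],[0.35,0.13,-0.25],[0.33,0.13,-0.2]]}' 1
python3 - <<'E'
from h import *
t=[-95.7,-1]
goto(-95,10,10.5,-80,26)
m=capture("top")[180:270,220:350,::-1]; cv2.imwrite("pics/top9.png",cv2.resize(m,None,fx=6,fy=6,interpolation=cv2.INTER_CUBIC))
E
```

```text
time: 11.25
tool_pos: [469.3, 21.5, -11.8]
tcp_rot: [2.693, 0.002, 0.275]
contact_force: [-3.6, 10.4, 6.6]
grip_width: 0.3
t 11.25 s=[-92.4   6.2] z=-11.8 head -79.8 lean 25.7 F=[-3.6 10.4  6.6] grip 0.3 q=[ 0.21  0.59  1.96 -0.73  0.7   0.53]
tip s [-94.3  16.8] z 10.7 F slide [-2.6 10.8  6.6]
shift units [ 0.   -0.35 -0.01] rot units [-0.04 -0.04 -0.03]
```

View pics/top9.png

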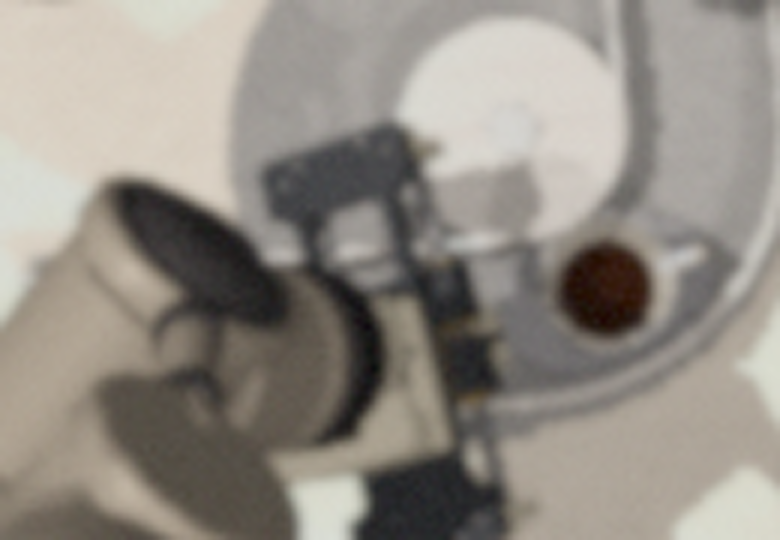

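```bash
python3 - <<'E'
from h import *
p=w2s(onz("top",(320.4,227.6),75));print(p,np.hypot(*p),np.degrees(np.arctan2(-p[1],-p[0])))
from ik import tipphi
for f in (20,30,40):print(f,tipphi(f))
E
python3 -m jog '{"xyz":[[0,0.02,0.08],[0,0,0.02]],"angular":[[0,0,0],[0,0,0]]}' 1
```

```text
[-82.34313    -36.70028418] 90.15154971784747 24.02250457591117
20 [-97.0560711    3.51696776]
30 [-96.19228634 -13.39007276]
40 [-92.40574763 -29.8902627 ]
time: 11.5
tool_pos: [468.9, 21.2, -10.0]
tcp_rot: [2.696, 0.003, 0.273]
contact_force: [-0.4, 5.2, -2.5]
grip_width: 0.5
```

```bash
python3 -c "
from h import *
goto(-95,3,12.5,-77,26)"
```

```text
t 11.50 s=[-92.8   5.9] z=-10.0 head -80.0 lean 25.5 F=[-0.4  5.2 -2.5] grip 0.5 q=[ 0.2   0.58  1.96 -0.73  0.7   0.52]
tip s [-94.7  16.5] z 12.6 F slide [ 0.2  5.2 -2.5]
shift units [ 0.08 -0.67 -0.  ] rot units [-0.07 -0.05  0.5 ]
```

```bash
python3 -m jog '{"xyz":[[0.02,-0.2,0],[0.02,-0.2,0],[0.02,-0.2,0],[0.02,-0.15,0]],"angular":[[0,0,0.12],[0,0,0.12],[0,0,0.12],[0,0,0.12]]}' 1; python3 -c "
from h import *
goto(-95,-13,12.5,-75,26)"
```

```text
time: 11.9
tool_pos: [469.5, 7.6, -10.9]
tcp_rot: [2.699, 0.003, 0.328]
contact_force: [-3.2, 10.6, 3.8]
grip_width: 0.0
t 11.90 s=[-93.6  -7.7] z=-10.9 head -76.8 lean 25.4 F=[-3.2 10.6  3.8] grip 0.0 q=[ 0.17  0.57  2.   -0.77  0.65  0.48]
tip s [-96.    2.8] z 11.7 F slide [-2.1 10.8  3.8]
shift units [ 0.15 -0.78  0.05] rot units [-0.09 -0.06  0.3 ]
```

```bash
python3 -m jog '{"xyz":[[0.03,-0.2,0.05],[0.04,-0.2,0.02],[0.04,-0.2,0.01],[0.04,-0.2,0]],"angular":[[0,0,0.08],[0,0,0.08],[0,0,0.08],[0,0,0.08]]}' 1; python3 -c "
from h import *
goto(-92,-30,12.5,-72,26)"
```

```text
time: 12.3
tool_pos: [468.9, -8.1, -10.8]
tcp_rot: [2.701, 0.008, 0.366]
contact_force: [-3.7, 7.7, 4.5]
grip_width: 0.7
t 12.30 s=[-95.7 -23.3] z=-10.8 head -74.6 lean 25.3 F=[-3.7  7.7  4.5] grip 0.7 q=[ 0.13  0.56  2.02 -0.8   0.62  0.44]
tip s [-98.4 -12.9] z 11.8 F slide [-2.9  8.1  4.5]
shift units [ 0.44 -0.82  0.04] rot units [-0.08 -0.12  0.44]
```

```bash
python3 -m jog '{"xyz":[[0.15,-0.15,0.02],[0.12,-0.18,0.02],[0.1,-0.2,0.01]],"angular":[[0,0,0.08],[0,0,0.08],[0,0,0.08]]}' 1
python3 - <<'E'
from h import *
goto(-90,-32,12.5,-72,26)
m=capture("top")[180:270,220:350,::-1]; cv2.imwrite("pics/top10.png",cv2.resize(m,None,fx=6,fy=6,interpolation=cv2.INTER_CUBIC))
E
```

```text
time: 12.6
tool_pos: [472.0, -19.0, -10.8]
tcp_rot: [2.702, 0.015, 0.393]
contact_force: [-6.1, 7.0, 4.6]
grip_width: 0.3
t 12.60 s=[-93.7 -34.4] z=-10.8 head -73.1 lean 25.2 F=[-6.1  7.   4.6] grip 0.3 q=[ 0.1   0.56  2.03 -0.82  0.6   0.4 ]
tip s [-96.4 -24.1] z 11.8 F slide [-5.4  7.5  4.6]
shift units [ 0.39 -0.36  0.04] rot units [-0.07 -0.18  0.18]
```

View pics/top10.png

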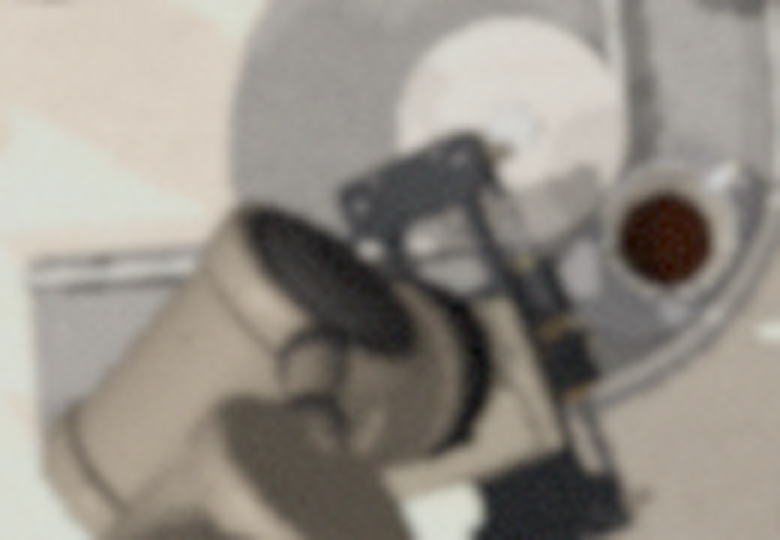

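```bash
cat >> ik.py <<'E'
def q6of(q,R):
    d=q[1]+q[2]-np.pi/2
    er=np.array([np.cos(q[0]),np.sin(q[0]),0]);et=np.array([-np.sin(q[0]),np.cos(q[0]),0]);k=np.array([0,0,1.])
    f=np.cos(d)*er-np.sin(d)*k;u=-np.sin(d)*er-np.cos(d)*k
    w=np.cos(q[3])*u+np.sin(q[3])*et
    z=np.cos(q[4])*f+np.sin(q[4])*w;h5=np.cos(q[4])*w-np.sin(q[4])*f
    x=R[:,0];return np.arctan2(-x@np.cross(z,h5),-x@h5)
def Rf(h,L):  # flipped jaw
    M=Rt(h,L).as_matrix().copy();M[:,0]*=-1;M[:,1]*=-1;return Ro.from_matrix(M)
def full(x,y,z,R,q0):
    M=R.as_matrix();q,e=ik(np.r_[s2w(x,y),z],M[:,2],q0);return np.r_[q,q6of(q,M)],e
E
python3 - <<'E'
from ik import *
o=bot.get_obs();print(o["joint_positions"].round(2),q6of(o["joint_positions"],Ro.from_euler("xyz",o["tcp_rot"]).as_matrix()))
R0=Ro.from_euler("xyz",o["tcp_rot"])
q=list(o["joint_positions"][:5])
from scipy.spatial.transform import Slerp
seq=[("now",-96,-10,90,R0),("v",-100,-10,110,Rf(0,0)),("m",-105,-15,110,Rf(50,30)),("B",-100,-30,110,Rf(12,40)),("Blow",-100,-30,12,Rf(12,40)),("phi70",-65,-72,12,Rf(12,40)),("x0",0,-90,12,Rf(12,40)),("x75",75,-90,12,Rf(12,40)),("x75b",75,-90,12,Rf(12,36))]
pv=None
for nm,x,y,z,R in seq:
    if pv:
        S=Slerp([0,1],Ro.concatenate([pv[1],R]))
        for s in (.25,.5,.75,1):
            a=np.array(pv[0])*(1-s)+np.array([x,y,z])*s
            qq,e=full(*a,S(s),q); q=list(qq[:5]); print(nm,s,qq.round(2),"%.4f"%e)
    pv=((x,y,z),R)
E
```

```text
[ 0.1   0.56  2.03 -0.82  0.6   0.4 ] 0.40342193180591207
v 0.25 [ 0.09  0.42  1.87 -0.46  0.89  0.47] 0.0000
v 0.5 [ 0.01  0.42  1.82 -0.3   0.96  0.74] 0.0000
v 0.75 [-0.07  0.4   1.81 -0.15  0.97  1.03] 0.0000
v 1 [-0.16  0.36  1.84 -0.    0.94  1.32] 0.0000
m 0.25 [-0.23  0.31  1.94  0.14  0.81  0.93] 0.0000
m 0.5 [-0.33  0.28  2.01  0.35  0.75  0.46] 0.0000
m 0.75 [-0.44  0.29  2.06  0.57  0.77 -0.03] 0.0000
m 1 [-0.55  0.32  2.08  0.72  0.85 -0.47] 0.0000
B 0.25 [-0.58  0.3   2.16  0.86  0.76 -0.48] 0.0000
B 0.5 [-0.59  0.27  2.24  1.04  0.67 -0.52] 0.0000
B 0.75 [-0.59  0.26  2.32  1.26  0.59 -0.59] 0.0000
B 1 [-0.57  0.25  2.39  1.56  0.51 -0.72] 0.0000
Blow 0.25 [-0.57  0.33  2.42  1.74  0.52 -0.93] 0.0000
Blow 0.5 [-0.57  0.41  2.44  1.91  0.55 -1.14] 0.0000
Blow 0.75 [-0.57  0.5   2.46  2.06  0.59 -1.31] 0.0000
Blow 1 [-0.57  0.59  2.47  2.19  0.65 -1.47] 0.0000
phi70 0.25 [-0.58  0.59  2.44  2.14  0.63 -1.42] 0.0000
phi70 0.5 [-0.59  0.59  2.4   2.09  0.61 -1.37] 0.0000
phi70 0.75 [-0.59  0.59  2.37  2.04  0.6  -1.32] 0.0000
phi70 1 [-0.6   0.6   2.34  1.99  0.59 -1.27] 0.0000
x0 0.25 [-0.58  0.6   2.29  1.96  0.57 -1.21] 0.0000
x0 0.5 [-0.56  0.61  2.25  1.93  0.55 -1.15] 0.0000
x0 0.75 [-0.54  0.62  2.2   1.89  0.53 -1.09] 0.0000
x0 1 [-0.53  0.63  2.16  1.85  0.52 -1.02] 0.0000
x75 0.25 [-0.5   0.64  2.11  1.82  0.5  -0.96] 0.0000
x75 0.5 [-0.48  0.65  2.07  1.79  0.48 -0.89] 0.0000
x75 0.75 [-0.45  0.66  2.02  1.75  0.47 -0.83] 0.0000
x75 1 [-0.43  0.68  1.97  1.7   0.45 -0.75] 0.0000
x75b 0.25 [-0.42  0.67  1.96  1.65  0.44 -0.69] 0.0000
x75b 0.5 [-0.42  0.67  1.95  1.59  0.42 -0.63] 0.0000
x75b 0.75 [-0.41  0.67  1.94  1.52  0.41 -0.56] 0.0000
x75b 1 [-0.41  0.66  1.93  1.45  0.4  -0.48] 0.0000
```

```bash
python3 -m jog '{"xyz":[[-0.05,0.4,0.1],[-0.05,0.4,0.3],[0,0.2,0.7],[0,0.1,0.8],[0,0,0.8],[0,0,0.8],[0,0,0.8],[0,0,0.8],[0,0,0.8],[0,0,0]],"angular":[[0,0,0],[0,0,0],[0,0,0],[0,0,0],[0,0,0],[0,0,0],[0,0,0],[0,0,0],[0,0,0],[0,0,0]]}' 1
cat >> h.py <<'E'
def gotoR(x,y,z,Rg):
    o,R=state();t=o["tool_pos"]-OFF*R.as_matrix()[:,2]
    print("tip s",w2s(t).round(1),"z %.1f"%t[2], "F slide",(Ro.from_euler("z",-TH).apply(o["contact_force"])).round(1))
    d=(np.r_[s2w(x,y),z]-t)/20 + (OFF*(Rg.as_matrix()[:,2]-R.as_matrix()[:,2]))/20
    r=np.degrees((Rg*R.inv()).as_rotvec())/6
    print("shift units",d.round(2),"rot units",r.round(2))
E
python3 -c "
from ik import *
import h
h.gotoR(-110,-5,130,Rf(0,0))
m=capture('top');cv2.imwrite('pics/top11.png',m[:,:,::-1])
m=capture('side');cv2.imwrite('pics/side11.png',m[:,:,::-1])"
```

```text
time: 13.65
tool_pos: [466.4, 5.2, 114.7]
tcp_rot: [2.699, 0.023, 0.397]
contact_force: [0.5, -0.2, -0.5]
grip_width: 0.4
t 13.65 s=[-96.9  -9.7] z=114.7 head -72.8 lean 25.4 F=[ 0.5 -0.2 -0.5] grip 0.4 q=[ 0.16  0.33  1.91 -0.57  0.9   0.12]
tip s [-99.6   0.7] z 137.2 F slide [ 0.5 -0.3 -0.5]
shift units [-0.67  0.17 -0.48] rot units [  4.08  -2.73 -17.58]
```

View pics/top11.png

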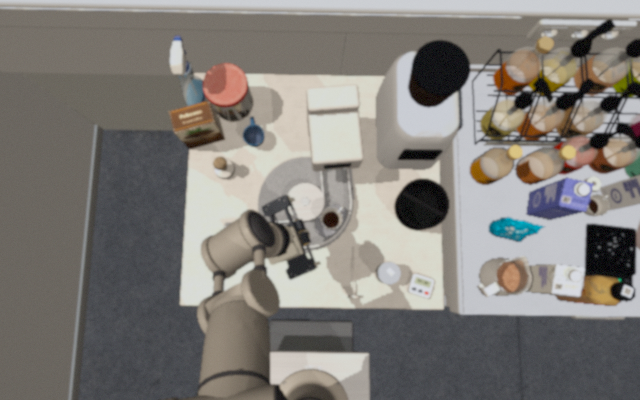

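View pics/side11.png

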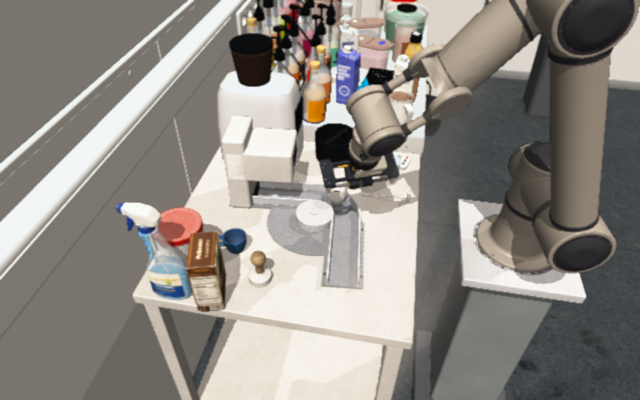

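```bash
python3 -m jog '{"xyz":[[-0.03,0.01,0],[-0.03,0.01,0],[-0.03,0.01,0],[-0.03,0.01,0],[-0.03,0.01,0],[-0.03,0.01,0],[-0.03,0.01,0],[-0.03,0.01,0],[-0.03,0.01,0],[-0.03,0.01,0]],"angular":[[0.2,-0.13,-0.85],[0.2,-0.13,-0.85],[0.2,-0.13,-0.85],[0.2,-0.13,-0.85],[0.2,-0.13,-0.85],[0.2,-0.13,-0.85],[0.2,-0.13,-0.85],[0.2,-0.13,-0.85],[0.2,-0.13,-0.85],[0.2,-0.13,-0.85]]}' 1;python3 -c "
from ik import *
import h
h.gotoR(-110,-5,130,Rf(0,0))"
```

```text
time: 14.75
tool_pos: [450.3, 8.2, 101.0]
tcp_rot: [2.911, -0.072, -0.536]
contact_force: [-0.6, 1.1, -0.5]
grip_width: 0.1
t 14.75 s=[-112.6   -5.2] z=101.0 head -126.3 lean 13.8 F=[-0.6  1.1 -0.5] grip 0.1 q=[ 0.03  0.38  1.8  -0.27  1.05  0.72]
tip s [-110.7    0.4] z 125.2 F slide [-0.5  1.1 -0.5]
shift units [0.13 0.02 0.2 ] rot units [ 1.82 -1.54 -8.82]
```

```bash
python3 -m jog '{"xyz":[[0.02,0,0.06],[0.02,0,0.06],[0.02,0,0.06],[0.02,0,0.06],[0.02,0,0.06],[0.02,0,0.06],[0.02,0,0.06],[0.02,0,0.06],[0.02,0,0.06],[0.02,0,0.06]],"angular":[[0.18,-0.15,-0.88],[0.18,-0.15,-0.88],[0.18,-0.15,-0.88],[0.18,-0.15,-0.88],[0.18,-0.15,-0.88],[0.18,-0.15,-0.88],[0.18,-0.15,-0.88],[0.18,-0.15,-0.88],[0.18,-0.15,-0.88],[0.18,-0.15,-0.88]]}' 1;python3 -c "
from ik import *
import h
h.gotoR(-115,-10,130,Rf(50,30))"
```

```text
time: 15.75
tool_pos: [446.0, 8.9, 101.0]
tcp_rot: [3.119, 0.02, -1.509]
contact_force: [0.5, -0.6, -0.3]
grip_width: 0.6
t 15.75 s=[-116.9   -4.1] z=101.0 head -182.1 lean 1.7 F=[ 0.5 -0.6 -0.3] grip 0.6 q=[-0.16  0.32  1.85  0.02  1.    1.34]
tip s [-116.3   -4.6] z 126.0 F slide [ 0.4 -0.7 -0.3]
shift units [0.48 0.23 0.37] rot units [ 2.49 -4.78  8.4 ]
```

```bash
python3 -m jog '{"xyz":[[0.05,0.02,0.06],[0.05,0.02,0.06],[0.05,0.02,0.06],[0.05,0.02,0.06],[0.05,0.02,0.06],[0.05,0.02,0.06],[0.05,0.02,0.06],[0.05,0.02,0.06],[0.05,0.02,0.06],[0.05,0.02,0.06]],"angular":[[0.25,-0.48,0.84],[0.25,-0.48,0.84],[0.25,-0.48,0.84],[0.25,-0.48,0.84],[0.25,-0.48,0.84],[0.25,-0.48,0.84],[0.25,-0.48,0.84],[0.25,-0.48,0.84],[0.25,-0.48,0.84],[0.25,-0.48,0.84]]}' 1;python3 -c "
from ik import *
import h
h.gotoR(-110,-15,120,Rf(12,40))"
```

```text
time: 16.75
tool_pos: [447.9, 16.5, 103.3]
tcp_rot: [-2.613, 0.004, -0.57]
contact_force: [-0.3, -0.8, -0.5]
grip_width: 0.5
t 16.75 s=[-114.3    3.3] z=103.3 head -128.3 lean 30.3 F=[-0.3 -0.8 -0.5] grip 0.5 q=[-0.56  0.28  2.09  0.7   0.9  -0.47]
tip s [-122.    -6.6] z 124.9 F slide [-0.4 -0.7 -0.5]
shift units [ 1.07 -0.65 -0.12] rot units [ 0.97 -1.33 -6.61]
```

```bash
python3 -m jog '{"xyz":[[0.12,-0.07,0.03],[0.12,-0.07,0.03],[0.12,-0.07,0.03],[0.12,-0.07,0.03],[0.12,-0.07,0.03],[0.12,-0.07,0.03],[0.12,-0.07,0.03],[0.12,-0.07,0.03],[0.12,-0.07,0.03],[0,0,0.03]],"angular":[[0.1,-0.14,-0.7],[0.1,-0.14,-0.7],[0.1,-0.14,-0.7],[0.1,-0.14,-0.7],[0.1,-0.14,-0.7],[0.1,-0.14,-0.7],[0.1,-0.14,-0.7],[0.1,-0.14,-0.7],[0.1,-0.14,-0.7],[0,0,0]]}' 1;python3 -c "
from ik import *
import h
h.gotoR(-110,-10,60,Rf(12,40))
m=capture('top')[130:300,200:420,::-1];cv2.imwrite('pics/top12.png',cv2.resize(m,None,fx=3.5,fy=3.5,interpolation=cv2.INTER_CUBIC))"
```

```text
time: 17.75
tool_pos: [461.2, 4.9, 97.9]
tcp_rot: [-2.465, 0.023, -1.261]
contact_force: [-0.5, 0.3, -0.0]
grip_width: 0.4
t 17.75 s=[-102.1   -9.5] z=97.9 head -167.8 lean 38.8 F=[-0.5  0.3 -0. ] grip 0.4 q=[-0.55  0.19  2.41  1.44  0.51 -0.58]
tip s [-117.3  -13.3] z 117.3 F slide [-0.5  0.3 -0. ]
shift units [ 0.38  0.18 -2.85] rot units [-0.15 -0.26 -0.03]
```

View pics/top12.png

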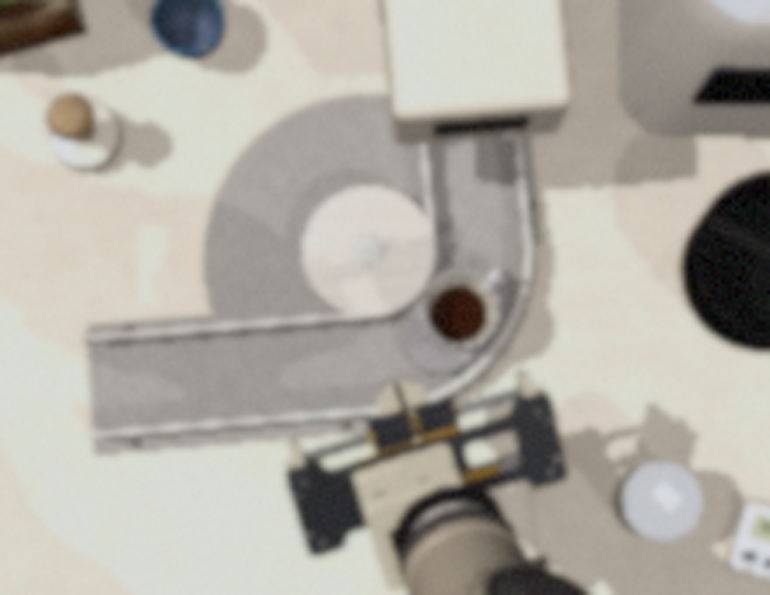

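Run:
```python
from ik import *
p=w2s(onz("top",(330.7,219.1),75));print(p,np.hypot(*p),np.degrees(np.arctan2(-p[1],-p[0])))
# predicted cup centre pixel mask
m=capture("top");hsv=cv2.cvtColor(m,cv2.COLOR_RGB2HSV)
d=((m.sum(2)<170)&(m[:,:,0].astype(int)>m[:,:,2]+8)).astype(np.uint8)[190:250,290:370]
n,l,s,c=cv2.connectedComponentsWithStats(d);i=1+np.argmax(s[1:,4]);print(s[i],c[i]+[290,190]);p=w2s(onz("top",c[i]+[290,190],75));print(p,np.hypot(*p),np.degrees(np.arctan2(-p[1],-p[0])))
```

```text
[-61.50308912 -66.58032307] 90.63977819800999 47.27001956155468
[ 34  23  14  14 155] [330.33548387 219.39354839]
[-62.22303616 -65.52141239] 90.35907098976439 46.479054935363095
```

```bash
python3 -c "
from ik import *
import h
h.gotoR(-89,-4,55,Rf(12,39))"
```

```text
t 17.85 s=[-101.   -10.4] z=98.6 head -167.7 lean 38.8 F=[ 0.1 -0.3  0.8] grip 0.7 q=[-0.56  0.19  2.41  1.44  0.52 -0.58]
tip s [-116.3  -14.1] z 118.1 F slide [ 0.1 -0.3  0.8]
shift units [ 1.32  0.61 -3.15] rot units [-0.19 -0.09 -0.06]
```

```bash
python3 -m jog '{"xyz":[[0.33,0.15,0],[0.33,0.15,-0.2],[0.33,0.15,-0.5],[0.33,0.15,-0.6],[0,0,-0.6],[0,0,-0.6],[0,0,-0.5],[0,0,0]],"angular":[[-0.1,-0.05,0],[-0.1,-0.05,0],[0,0,0],[0,0,0],[0,0,0],[0,0,0],[0,0,0],[0,0,0]]}' 1;python3 -c "
from ik import *
import h
h.gotoR(-89,-4,12,Rf(12,39))"
```

```text
time: 18.65
tool_pos: [494.1, 14.8, 36.7]
tcp_rot: [-2.459, -0.007, -1.244]
contact_force: [0.1, 0.3, -0.4]
grip_width: 0.4
t 18.65 s=[-68.4  -2.9] z=36.7 head -166.9 lean 39.1 F=[ 0.1  0.3 -0.4] grip 0.4 q=[-0.45  0.43  2.41  1.99  0.5  -1.13]
tip s [-83.8  -6.3] z 56.1 F slide [ 0.1  0.3 -0.4]
shift units [-0.27  0.08 -2.2 ] rot units [ 0.06  0.04 -0.18]
```

```bash
python3 -m jog '{"xyz":[[-0.12,0.04,-0.5],[-0.12,0.04,-0.5],[0,0,-0.4],[0,0,0]],"angular":[[0,0,-0.1],[0,0,-0.08],[0,0,0],[0,0,0]]}' 1;python3 -c "
from ik import *
import h
h.gotoR(-88,-4,12,Rf(12,39))"
python3 -m jog '{"xyz":[[0,0,-0.3],[0,0,-0.2],[0,0,0]],"angular":[[0,0,0],[0,0,0],[0,0,0]]}' 1;python3 -c "
from ik import *
import h
h.gotoR(-88,-4,12,Rf(12,39))
m=capture('top')[150:270,240:400,::-1];cv2.imwrite('pics/top13.png',cv2.resize(m,None,fx=4.8,fy=4.8,interpolation=cv2.INTER_CUBIC))"
```

```text
time: 19.05
tool_pos: [491.9, 16.1, 9.4]
tcp_rot: [-2.455, -0.008, -1.26]
contact_force: [0.3, -0.3, 0.6]
grip_width: 0.2
t 19.05 s=[-70.4  -1.4] z=9.4 head -167.8 lean 39.4 F=[ 0.3 -0.3  0.6] grip 0.2 q=[-0.45  0.52  2.44  2.21  0.57 -1.36]
tip s [-86.   -4.6] z 28.7 F slide [ 0.2 -0.3  0.6]
shift units [-0.11  0.02 -0.84] rot units [ 0.05  0.08 -0.04]
time: 19.35
tool_pos: [493.6, 16.0, 0.8]
tcp_rot: [-2.451, -0.008, -1.258]
contact_force: [-0.9, 0.9, 0.2]
grip_width: 0.5
t 19.35 s=[-68.7  -1.6] z=0.8 head -167.7 lean 39.6 F=[-0.9  0.9  0.2] grip 0.5 q=[-0.45  0.56  2.44  2.25  0.59 -1.41]
tip s [-84.3  -4.9] z 20.1 F slide [-0.8  1.   0.2]
shift units [-0.2   0.03 -0.41] rot units [ 0.04  0.11 -0.06]
```

View pics/top13.png

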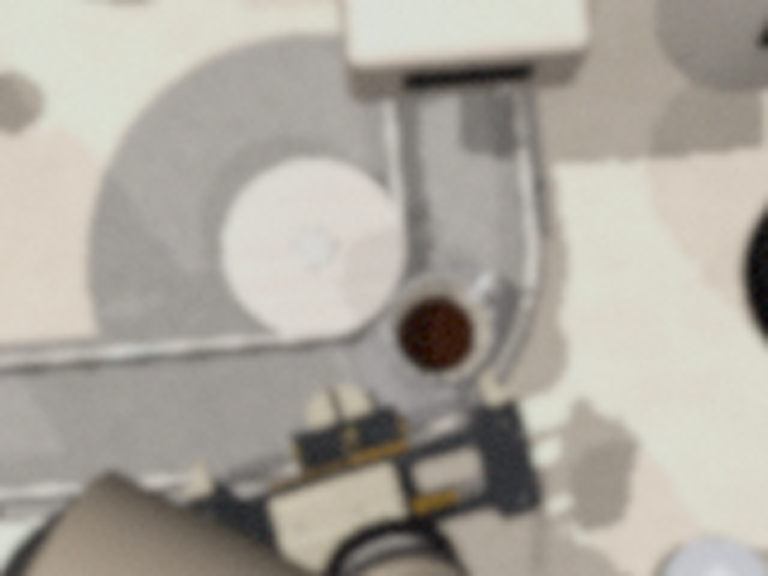

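```bash
python3 -m jog '{"xyz":[[-0.1,0,-0.2],[-0.1,0,-0.15],[0,0,-0.05],[0,0,0]],"angular":[[0.02,0.04,0],[0.02,0.04,0],[0,0,0],[0,0,0]]}' 1;python3 -c "
from ik import *
import h
h.gotoR(-88,-15,12,Rf(12,39))"
```

```text
time: 19.8
tool_pos: [489.9, 15.9, -6.6]
tcp_rot: [-2.457, -0.002, -1.257]
contact_force: [0.6, -0.1, -0.7]
grip_width: 0.6
t 19.80 s=[-72.5  -1.3] z=-6.6 head -167.6 lean 39.2 F=[ 0.6 -0.1 -0.7] grip 0.6 q=[-0.45  0.58  2.45  2.27  0.61 -1.44]
tip s [-87.9  -4.7] z 12.7 F slide [ 0.6 -0.2 -0.7]
shift units [ 0.04 -0.52 -0.04] rot units [ 0.    0.04 -0.06]
```

Free of contact. Now approach the rear end and push.

```bash
python3 -m jog '{"xyz":[[0.01,-0.2,0],[0.01,-0.2,0],[0.01,-0.2,0]],"angular":[[0,0,0],[0,0,0],[0,0,0]]}' 1;python3 -c "
from ik import *
import h
h.gotoR(-83,-33,12,Rf(12,39))"
```

```text
time: 20.1
tool_pos: [490.4, 3.7, -6.6]
tcp_rot: [-2.457, -0.001, -1.256]
contact_force: [-0.6, -0.3, 0.4]
grip_width: 0.1
t 20.10 s=[-73.2 -13.6] z=-6.6 head -167.6 lean 39.2 F=[-0.6 -0.3  0.4] grip 0.1 q=[-0.49  0.58  2.44  2.21  0.61 -1.42]
tip s [-88.6 -17. ] z 12.8 F slide [-0.6 -0.2  0.4]
shift units [ 0.36 -0.77 -0.04] rot units [ 0.    0.04 -0.07]
```

```bash
python3 -m jog '{"xyz":[[0.08,-0.18,0],[0.1,-0.18,0],[0.1,-0.18,0]],"angular":[[0,0,0],[0,0,0],[0,0,0]]}' 1;python3 -c "
from ik import *
import h
h.gotoR(-75,-42,12,Rf(10,39))"
```

```text
time: 20.4
tool_pos: [492.4, -4.0, -7.1]
tcp_rot: [-2.46, 0.003, -1.249]
contact_force: [-6.5, 8.6, 7.4]
grip_width: 0.0
t 20.40 s=[-72.  -21.4] z=-7.1 head -167.2 lean 39.1 F=[-6.5  8.6  7.4] grip 0.0 q=[-0.52  0.58  2.42  2.15  0.6  -1.38]
tip s [-87.3 -25. ] z 12.3 F slide [-5.7  9.2  7.4]
shift units [ 0.71 -0.83 -0.01] rot units [-0.03  0.   -0.47]
```

```bash
python3 -m jog '{"xyz":[[0.08,-0.2,0.02],[0.1,-0.2,0.02],[0.12,-0.2,0.01]],"angular":[[0,0,0],[0,0,0],[0,0,0]]}' 1;python3 -c "
from ik import *
import h
h.gotoR(-82.5,-38.5,12,Rf(12,39))
h.gotoR(-72,-60.4,12,Rf(10,39))
m=capture('top')[150:270,240:400,::-1];cv2.imwrite('pics/top14.png',cv2.resize(m,None,fx=4.8,fy=4.8,interpolation=cv2.INTER_CUBIC))"
```

```text
time: 20.7
tool_pos: [493.9, -10.1, -6.5]
tcp_rot: [-2.462, 0.011, -1.238]
contact_force: [-3.5, 10.2, 2.3]
grip_width: -0.0
t 20.70 s=[-71.1 -27.6] z=-6.5 head -166.5 lean 39.0 F=[-3.5 10.2  2.3] grip -0.0 q=[-0.54  0.58  2.41  2.07  0.59 -1.33]
tip s [-86.3 -31.5] z 12.9 F slide [-2.5 10.5  2.3]
shift units [ 0.23 -0.36 -0.05] rot units [-0.09 -0.04 -0.25]
t 20.70 s=[-71.1 -27.6] z=-6.5 head -166.5 lean 39.0 F=[-3.5 10.2  2.3] grip -0.0 q=[-0.54  0.58  2.41  2.07  0.59 -1.33]
tip s [-86.3 -31.5] z 12.9 F slide [-2.5 10.5  2.3]
shift units [ 0.87 -1.42 -0.05] rot units [-0.09 -0.04 -0.58]
```

View pics/top14.png

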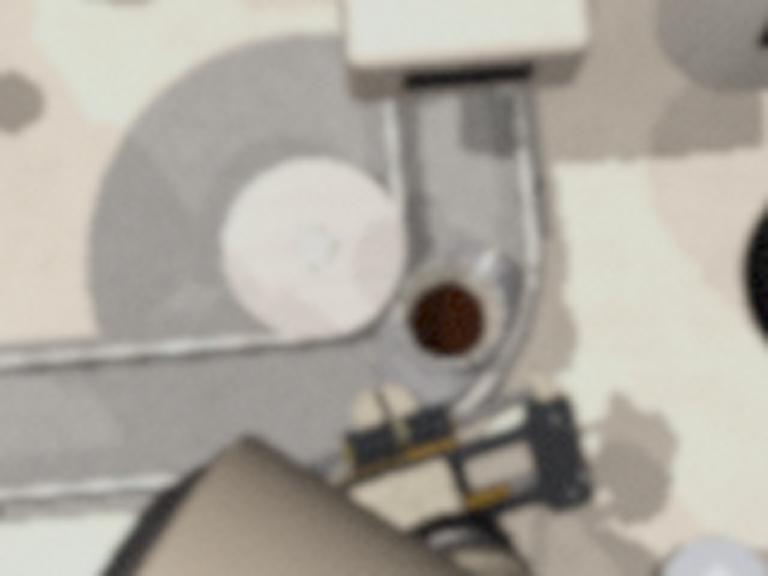

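```bash
python3 -m jog '{"xyz":[[0.16,-0.2,0],[0.16,-0.2,0],[0.16,-0.2,0],[0.16,-0.2,0]],"angular":[[0,0,-0.12],[0,0,-0.12],[0,0,-0.12],[0,0,-0.12]]}' 1;python3 -c "
from ik import *
import h
h.gotoR(-72,-60.4,12,Rf(10,39))"
```

```text
time: 21.15
tool_pos: [498.5, -15.5, -7.0]
tcp_rot: [-2.465, 0.023, -1.27]
contact_force: [-12.7, 12.6, 14.6]
grip_width: 0.5
t 21.15 s=[-67.  -33.4] z=-7.0 head -168.4 lean 38.8 F=[-12.7  12.6  14.6] grip 0.5 q=[-0.54  0.58  2.4   2.08  0.58 -1.3 ]
tip s [-82.2 -37. ] z 12.5 F slide [-11.4  13.8  14.6]
shift units [ 0.64 -1.15 -0.02] rot units [-0.2  -0.1  -0.28]
```

```bash
python3 -m jog '{"xyz":[[-0.05,0.05,0.15],[0,0,0.05],[0,0,0]],"angular":[[-0.05,0,0],[-0.05,0,0],[0,0,0]]}' 1;python3 -c "
from ik import *
import h
h.gotoR(-72,-60.4,12,Rf(10,39))
m=capture('top')[180:250,290:370,::-1];cv2.imwrite('pics/top15.png',cv2.resize(m,None,fx=8,fy=8,interpolation=cv2.INTER_CUBIC))
m=capture('side')[150:270,270:410,::-1];cv2.imwrite('pics/side15.png',cv2.resize(m,None,fx=5,fy=5,interpolation=cv2.INTER_CUBIC))"
```

```text
time: 21.45
tool_pos: [497.1, -14.4, -2.7]
tcp_rot: [-2.469, 0.013, -1.27]
contact_force: [-0.2, 0.4, 0.8]
grip_width: 0.4
t 21.45 s=[-68.3 -32.2] z=-2.7 head -168.3 lean 38.6 F=[-0.2  0.4  0.8] grip 0.4 q=[-0.53  0.56  2.4   2.08  0.57 -1.29]
tip s [-83.5 -35.6] z 16.8 F slide [-0.2  0.4  0.8]
shift units [ 0.71 -1.21 -0.24] rot units [-0.1  -0.11 -0.28]
```

View pics/top15.png

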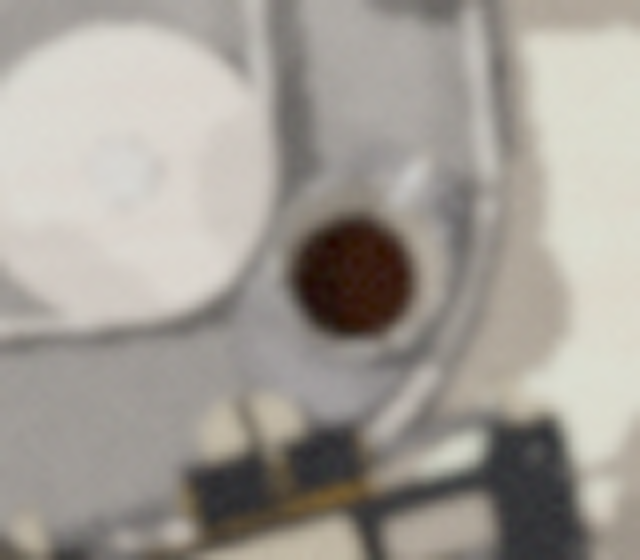

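View pics/side15.png

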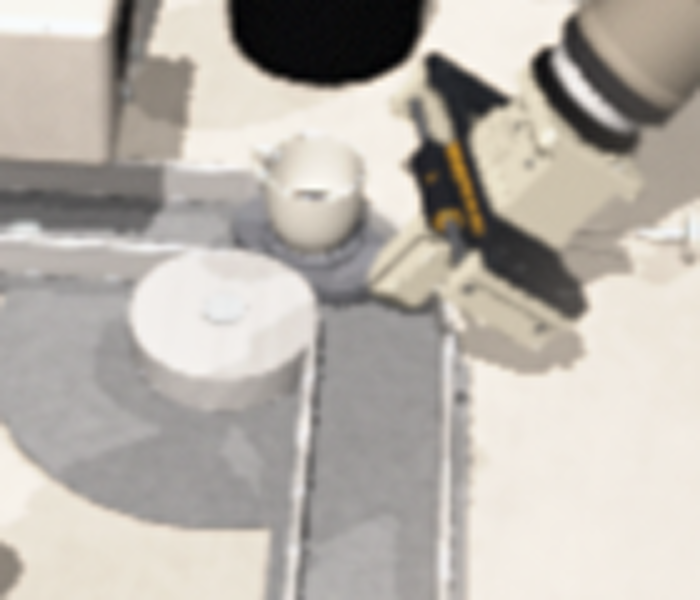

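Run:
```python
from h import *
o=bot.get_obs();R=Ro.from_euler("xyz",o["tcp_rot"]).as_matrix();t=o["tool_pos"]
for s in (0,-25,-45,-66,-91):
    print(s,[((proj("side",t+s*R[:,2]+a*R[:,0]+b*R[:,1])[0]-[270,150]+.5)*5).round(0) for a,b in ((0,0),(0,9.5),(0,-9.5),(95,37),(95,-37),(-95,37),(-95,-37))])
    print("   top",[((proj("top",t+s*R[:,2]+a*R[:,0]+b*R[:,1])[0]-[290,180]+.5)*8).round(0) for a,b in ((0,0),(0,9.5),(0,-9.5),(95,37),(95,-37),(-95,37),(-95,-37))])
```

```text
0 [array([347., 328.]), array([359., 335.]), array([335., 322.]), array([369., 249.]), array([279., 199.]), array([422., 468.]), array([323., 418.])]
   top [array([228., 368.]), array([233., 390.]), array([222., 347.]), array([497., 379.]), array([462., 210.]), array([ -3., 524.]), array([-52., 358.])]
-25 [array([375., 302.]), array([387., 308.]), array([363., 295.]), array([395., 224.]), array([305., 173.]), array([451., 441.]), array([353., 390.])]
   top [array([242., 405.]), array([247., 426.]), array([236., 383.]), array([515., 414.]), array([480., 244.]), array([  8., 563.]), array([-42., 395.])]
-45 [array([397., 280.]), array([410., 287.]), array([385., 273.]), array([416., 203.]), array([326., 151.]), array([475., 420.]), array([377., 368.])]
   top [array([253., 434.]), array([258., 456.]), array([248., 412.]), array([530., 444.]), array([494., 272.]), array([ 16., 594.]), array([-34., 425.])]
-66 [array([421., 257.]), array([433., 264.]), array([409., 250.]), array([438., 181.]), array([348., 128.]), array([501., 397.]), array([402., 344.])]
   top [array([265., 466.]), array([271., 488.]), array([260., 444.]), array([546., 475.]), array([510., 302.]), array([ 25., 628.]), array([-26., 457.])]
-91 [array([450., 229.]), array([462., 236.]), array([438., 222.]), array([466., 155.]), array([375., 100.]), array([532., 369.]), array([433., 315.])]
   top [array([280., 506.]), array([286., 528.]), array([275., 483.]), array([565., 514.]), array([530., 339.]), array([ 36., 670.]), array([-15., 497.])]
```

```bash
python3 - <<'E'
from ik import *
q=list(bot.get_obs()["joint_positions"][:5])
for a in [(-84,-25,60,10,39),(-84,-25,60,0,39),(-84,-25,60,-10,40),(-84,-25,60,-20,40),(-84,-30,14,-20,40),(-75,-55,14,-20,40),(-55,-75,14,-12,40),(-37,-88,14,-5,40),(0,-90,14,3,40),(30,-90,14,10,40),(75,-90,14,12,40)]:
    qq,e=full(*a[:3],Rf(a[3],a[4]),q);q=list(qq[:5]);print(a,qq.round(2),"%.4f"%e)
E
python3 -m jog '{"xyz":[[-0.1,0.4,0.3],[0,0.2,0.6],[0,0,0.7],[0,0,0.5],[0,0,0]],"angular":[[0,0,0],[0,0,0],[0,0,0],[0,0,0],[0,0,0]]}' 1;python3 -c "
from ik import *
import h
h.gotoR(-84,-22,60,Rf(-20,40))"
```

```text
(-84, -25, 60, 10, 39) [-0.49  0.41  2.4   1.97  0.49 -1.08] 0.0000
(-84, -25, 60, 0, 39) [-0.38  0.4   2.43  2.37  0.43 -1.23] 0.0000
(-84, -25, 60, -10, 40) [-0.26  0.41  2.45  2.86  0.43 -1.45] 0.0000
(-84, -25, 60, -20, 40) [-0.12  0.42  2.43  3.35  0.41 -1.67] 0.0000
(-84, -30, 14, -20, 40) [-0.14  0.58  2.46  3.27  0.6  -1.59] 0.0000
(-75, -55, 14, -20, 40) [-0.22  0.58  2.43  3.18  0.57 -1.58] 0.0000
(-55, -75, 14, -12, 40) [-0.36  0.58  2.38  2.83  0.53 -1.49] 0.0000
(-37, -88, 14, -5, 40) [-0.44  0.59  2.32  2.51  0.5  -1.36] 0.0000
(0, -90, 14, 3, 40) [-0.46  0.61  2.2   2.17  0.46 -1.14] 0.0000
(30, -90, 14, 10, 40) [-0.47  0.64  2.1   1.86  0.47 -0.94] 0.0000
(75, -90, 14, 12, 40) [-0.43  0.67  1.97  1.69  0.45 -0.74] 0.0000
time: 22.05
tool_pos: [494.8, -1.4, 41.0]
tcp_rot: [-2.469, 0.014, -1.272]
contact_force: [-0.1, 0.3, 0.5]
grip_width: 0.1
t 22.05 s=[-69.3 -19.1] z=41.0 head -168.5 lean 38.5 F=[-0.1  0.3  0.5] grip 0.1 q=[-0.5   0.41  2.39  1.87  0.49 -1.  ]
tip s [-84.5 -22.5] z 60.6 F slide [-0.1  0.3  0.5]
shift units [ 0.06 -0.42 -0.01] rot units [-0.13 -0.25 -5.26]
```

```bash
python3 -m jog '{"xyz":[[0.01,-0.06,0],[0.01,-0.06,0],[0.01,-0.06,0],[0.01,-0.06,0],[0.01,-0.06,0],[0.01,-0.06,0],[0,-0.06,0],[0,0,0]],"angular":[[0,-0.03,-0.75],[-0.02,-0.03,-0.75],[-0.02,-0.03,-0.75],[-0.02,-0.03,-0.75],[-0.02,-0.03,-0.75],[-0.02,-0.03,-0.75],[0,-0.03,-0.75],[0,0,0]]}' 1;python3 -c "
from ik import *
import h
h.gotoR(-86,-18,15,Rf(-20,40))"
```

```text
time: 22.85
tool_pos: [493.3, -11.0, 38.8]
tcp_rot: [-2.454, -0.002, -1.82]
contact_force: [0.2, 0.5, -0.0]
grip_width: 0.0
t 22.85 s=[-71.7 -28.5] z=38.8 head 160.1 lean 39.4 F=[ 0.2  0.5 -0. ] grip 0.0 q=[-0.12  0.42  2.43  3.36  0.4  -1.67]
tip s [-86.6 -23.1] z 58.1 F slide [ 0.3  0.5 -0. ]
shift units [ 0.02  0.25 -2.15] rot units [-0.01 -0.1  -0.02]
```

```bash
python3 -m jog '{"xyz":[[-0.02,0.2,-0.3],[-0.02,0.2,-0.5],[0,0,-0.5],[0,0,-0.5],[0,0,-0.35],[0,0,0]],"angular":[[0,0,0],[0,0,0],[0,0,0],[0,0,0],[0,0,0],[0,0,0]]}' 1;python3 -c "
from ik import *
import h
h.gotoR(-88,-26,14,Rf(-20,40))
m=capture('side')[150:270,270:410,::-1];cv2.imwrite('pics/side16.png',cv2.resize(m,None,fx=5,fy=5,interpolation=cv2.INTER_CUBIC))"
```

```text
time: 23.45
tool_pos: [492.1, -0.4, -7.9]
tcp_rot: [-2.455, -0.001, -1.804]
contact_force: [0.7, 0.1, 0.4]
grip_width: 1.0
t 23.45 s=[-71.8 -17.9] z=-7.9 head 161.1 lean 39.3 F=[0.7 0.1 0.4] grip 1.0 q=[-0.09  0.59  2.46  3.3   0.59 -1.6 ]
tip s [-86.8 -12.7] z 11.4 F slide [ 0.7 -0.   0.4]
shift units [ 0.01 -0.68  0.14] rot units [-0.01 -0.11 -0.18]
```

View pics/side16.png

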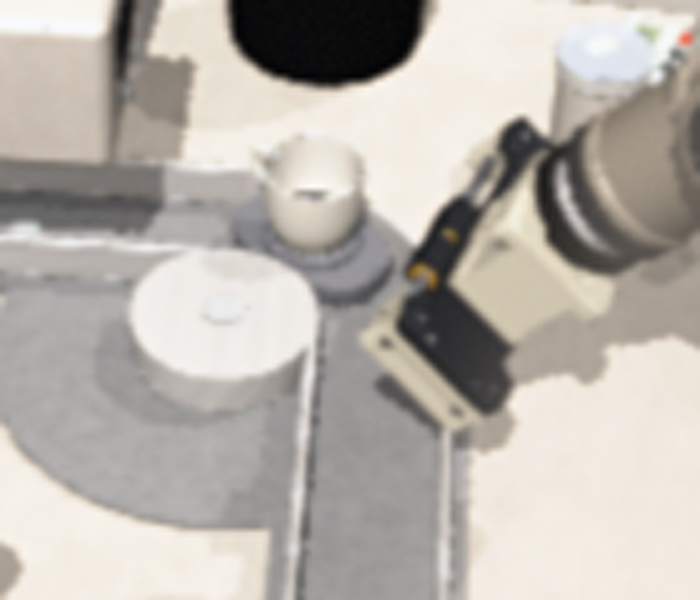

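```bash
python3 -m jog '{"xyz":[[0,-0.2,0.05],[0,-0.2,0.03],[0.02,-0.2,0.02],[0.05,-0.2,0]],"angular":[[0,0,0],[0,0,0],[0,0,0],[0,0,0]]}' 1;python3 -c "
from ik import *
import h
h.gotoR(-82,-42,13,Rf(-20,40))"
```

```text
time: 23.9
tool_pos: [494.7, -17.1, -4.1]
tcp_rot: [-2.452, -0.001, -1.8]
contact_force: [0.7, 1.9, 1.2]
grip_width: 0.5
t 23.90 s=[-71.  -34.7] z=-4.1 head 161.3 lean 39.5 F=[0.7 1.9 1.2] grip 0.5 q=[-0.16  0.57  2.46  3.23  0.58 -1.59]
tip s [-86.  -29.6] z 15.2 F slide [0.9 1.8 1.2]
shift units [ 0.26 -0.62 -0.1 ] rot units [-0.01 -0.09 -0.21]
```

Contact beginning. Push along the arc.

```bash
python3 -m jog '{"xyz":[[0.1,-0.2,-0.03],[0.1,-0.2,-0.03],[0.12,-0.2,0],[0.12,-0.2,0]],"angular":[[0,0,-0.05],[0,0,-0.05],[0,0,0],[0,0,0]]}' 1;python3 -c "
from ik import *
import h
h.gotoR(-72,-60.4,13,Rf(-20,40))
m=capture('top')[150:270,240:400,::-1];cv2.imwrite('pics/top17.png',cv2.resize(m,None,fx=4.8,fy=4.8,interpolation=cv2.INTER_CUBIC))"
```

```text
time: 24.3
tool_pos: [501.7, -32.3, -5.6]
tcp_rot: [-2.456, -0.002, -1.805]
contact_force: [-5.8, 14.5, 11.5]
grip_width: 0.3
t 24.30 s=[-65.4 -50.5] z=-5.6 head 161.0 lean 39.3 F=[-5.8 14.5 11.5] grip 0.3 q=[-0.2   0.58  2.44  3.18  0.56 -1.58]
tip s [-80.4 -45.3] z 13.7 F slide [-4.3 15.  11.5]
shift units [ 0.5  -0.72 -0.03] rot units [-0.01 -0.12 -0.16]
```

View pics/top17.png

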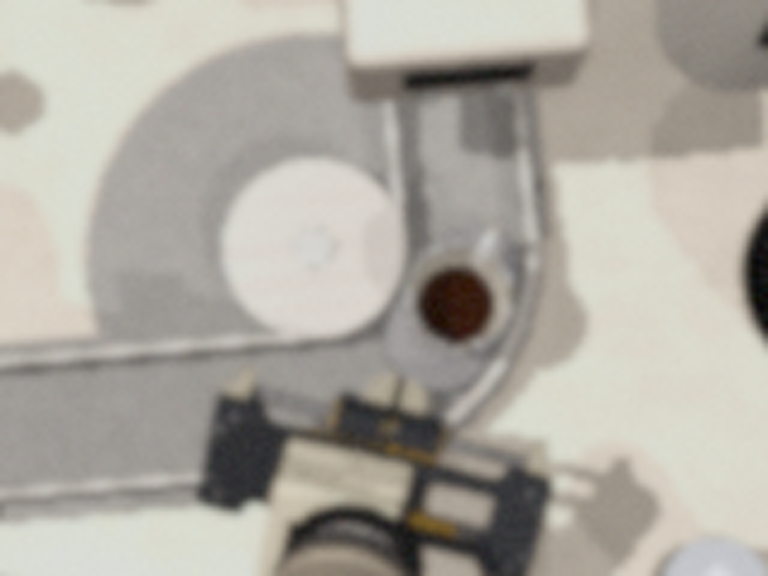

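```bash
python3 -m jog '{"xyz":[[0.18,-0.1,0.05],[0.2,-0.14,0.03],[0.18,-0.16,0.02],[0.16,-0.18,0]],"angular":[[0,0,0],[0,0,0],[0,0,0],[0,0,0]]}' 1;python3 -c "
from ik import *
import h
h.gotoR(-70,-60.4,13,Rf(-16,40))
m=capture('top')[150:270,240:400,::-1];cv2.imwrite('pics/top18.png',cv2.resize(m,None,fx=4.8,fy=4.8,interpolation=cv2.INTER_CUBIC))"
```

```text
time: 24.75
tool_pos: [506.6, -38.9, -6.7]
tcp_rot: [-2.474, -0.003, -1.794]
contact_force: [-11.9, 11.4, 17.2]
grip_width: 1.0
t 24.75 s=[-61.2 -57.5] z=-6.7 head 161.6 lean 38.2 F=[-11.9  11.4  17.2] grip 1.0 q=[-0.23  0.57  2.42  3.14  0.51 -1.58]
tip s [-75.9 -52.6] z 12.9 F slide [-10.7  12.5  17.2]
shift units [ 0.37 -0.33  0.03] rot units [-0.03 -0.29  0.4 ]
```

View pics/top18.png

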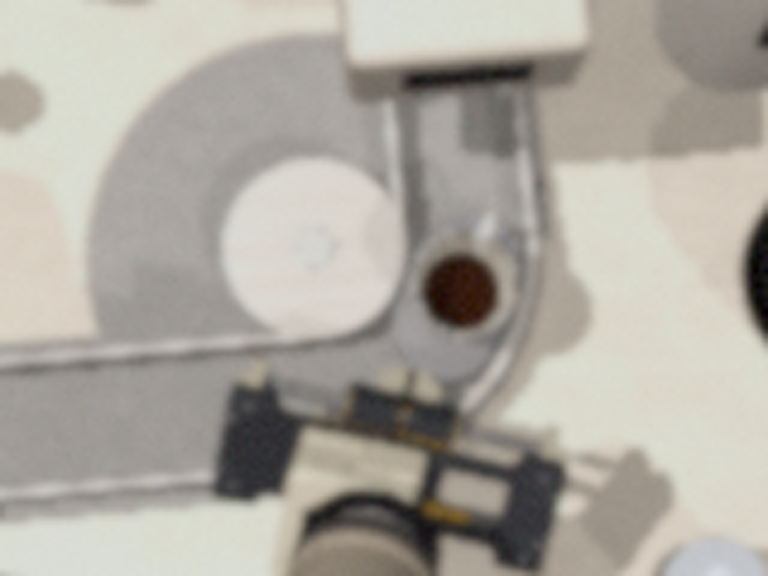

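```bash
cat >> h.py <<'E'
def cup(a=(190,250,290,370)):
    m=capture("top");d=((m.sum(2)<170)&(m[:,:,0].astype(int)>m[:,:,2]+8)).astype(np.uint8)[a[0]:a[1],a[2]:a[3]]
    n,l,s,c=cv2.connectedComponentsWithStats(d);i=1+np.argmax(s[1:,4]);p=w2s(onz("top",c[i]+[a[2],a[0]],75));print("cup",s[i][4],p.round(1),"r %.1f phi %.1f"%(np.hypot(*p),np.degrees(np.arctan2(-p[1],-p[0]))))
E
python3 -c "
from h import *
cup((150,250,290,370))
m=capture('side')[160:240,290:390,::-1];cv2.imwrite('pics/side18.png',cv2.resize(m,None,fx=7.5,fy=7.5,interpolation=cv2.INTER_CUBIC))"
```

```text
cup 151 [-38.1 -81.5] r 90.0 phi 64.9
```

View pics/side18.png

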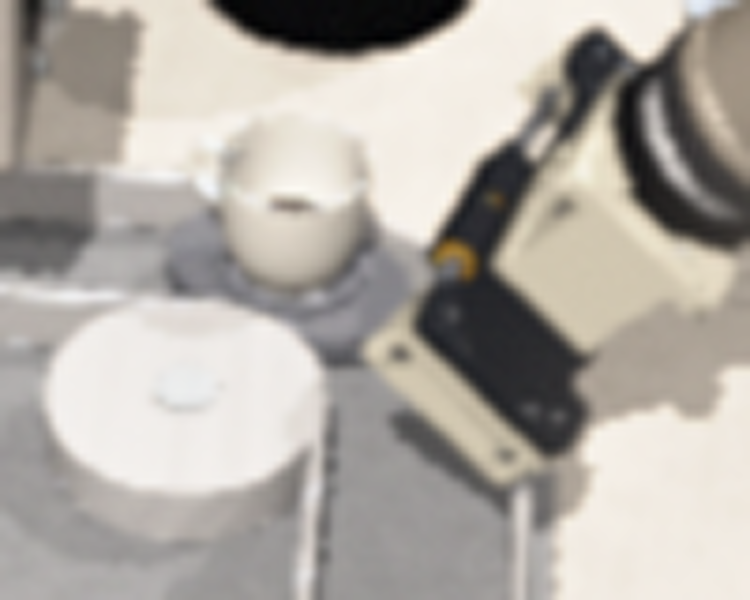

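```bash
python3 - <<'E'
from ik import *
q=list(bot.get_obs()["joint_positions"][:5])
for a in [(-78,-40,45,-10,38),(-78,-40,45,0,37),(-78,-40,45,10,35),(-78,-40,45,15,33),(-76,-38,14,15,33),(-72,-50,14,15,33),(-52,-66,14,15,33),(-27,-85,14,15,33),(0,-90,14,15,33),(30,-90,14,15,33),(75,-90,14,15,33)]:
    qq,e=full(*a[:3],Rf(a[3],a[4]),q);q=list(qq[:5]);print(a,qq.round(2),"%.4f"%e)
E
python3 -m jog '{"xyz":[[-0.2,0.3,0.3],[-0.1,0.3,0.4],[0,0,0.5],[0,0,0.5],[0,0,0]],"angular":[[0,0,0],[0,0,0],[0,0,0],[0,0,0],[0,0,0]]}' 1;python3 -c "
from ik import *
import h
h.gotoR(-78,-38,50,Rf(15,34))"
```

```text
(-78, -40, 45, -10, 38) [-0.3   0.45  2.42  2.79  0.4  -1.42] 0.0000
(-78, -40, 45, 0, 37) [-0.4   0.44  2.39  2.31  0.4  -1.19] 0.0000
(-78, -40, 45, 10, 35) [-0.48  0.44  2.34  1.81  0.41 -0.91] 0.0000
(-78, -40, 45, 15, 33) [-0.49  0.43  2.29  1.54  0.42 -0.72] 0.0000
(-76, -38, 14, 15, 33) [-0.48  0.52  2.3   1.78  0.43 -0.98] 0.0000
(-72, -50, 14, 15, 33) [-0.5   0.53  2.28  1.72  0.43 -0.94] 0.0000
(-52, -66, 14, 15, 33) [-0.51  0.54  2.22  1.61  0.43 -0.82] 0.0000
(-27, -85, 14, 15, 33) [-0.51  0.57  2.14  1.48  0.43 -0.69] 0.0000
(0, -90, 14, 15, 33) [-0.49  0.59  2.07  1.4   0.43 -0.57] 0.0000
(30, -90, 14, 15, 33) [-0.45  0.62  1.99  1.31  0.42 -0.44] 0.0000
(75, -90, 14, 15, 33) [-0.4   0.66  1.87  1.18  0.42 -0.25] 0.0000
time: 25.4
tool_pos: [499.3, -26.2, 29.0]
tcp_rot: [-2.476, -0.002, -1.797]
contact_force: [0.5, 0.2, -0.2]
grip_width: 0.2
t 25.40 s=[-67.3 -44.1] z=29.0 head 161.5 lean 38.1 F=[ 0.5  0.2 -0.2] grip 0.2 q=[-0.19  0.44  2.41  3.21  0.38 -1.61]
tip s [-81.9 -39.2] z 48.7 F slide [ 0.5  0.1 -0.2]
shift units [0.09 0.5  0.01] rot units [-0.03  0.7   5.59]
```

```bash
python3 -m jog '{"xyz":[[0.01,0.06,0.04],[0.01,0.06,0.04],[0.01,0.06,0.03],[0.01,0.06,0.03],[0.01,0.06,0.03],[0.01,0.06,0.03],[0.01,0.06,0.02],[0,0,0]],"angular":[[0,0,0.78],[0,0,0.78],[0,0,0.78],[0,0,0.78],[0,0.15,0.78],[0,0.25,0.78],[0,0.25,0.78],[0,0,0]]}' 1;python3 -c "
from ik import *
import h
h.gotoR(-75,-38,14,Rf(15,33))"
```

```text
time: 26.2
tool_pos: [501.9, -15.7, 33.7]
tcp_rot: [-2.527, 0.015, -1.264]
contact_force: [0.0, 0.8, 0.2]
grip_width: 0.2
t 26.20 s=[-63.6 -34. ] z=33.7 head -168.0 lean 35.2 F=[0.  0.8 0.2] grip 0.2 q=[-0.49  0.42  2.32  1.66  0.44 -0.79]
tip s [-77.6 -37.3] z 54.1 F slide [0.1 0.8 0.2]
shift units [ 0.09 -0.01 -2.03] rot units [-0.25  0.3   0.51]
```

```bash
python3 -m jog '{"xyz":[[0.04,0,-0.4],[0.05,0,-0.5],[0,0,-0.5],[0,0,-0.4],[0,0,-0.2],[0,0,0]],"angular":[[-0.06,0.08,0.12],[-0.06,0.08,0.12],[-0.06,0.08,0.12],[-0.06,0.08,0.12],[0,0,0],[0,0,0]]}' 1;python3 -c "
from ik import *
import h
h.gotoR(-67,-52,14,Rf(15,33))
m=capture('side')[150:250,270:410,::-1];cv2.imwrite('pics/side19.png',cv2.resize(m,None,fx=5.5,fy=5.5,interpolation=cv2.INTER_CUBIC))"
```

```text
time: 26.8
tool_pos: [502.5, -13.9, -11.0]
tcp_rot: [-2.569, 0.005, -1.224]
contact_force: [0.3, 0.1, 0.2]
grip_width: 0.4
t 26.80 s=[-62.9 -32.3] z=-11.0 head -165.7 lean 32.8 F=[0.3 0.1 0.2] grip 0.4 q=[-0.47  0.53  2.31  1.82  0.42 -1.  ]
tip s [-76.  -35.7] z 10.0 F slide [0.3 0.1 0.2]
shift units [ 0.53 -0.76  0.2 ] rot units [-0.03 -0.05  0.12]
```

View pics/side19.png

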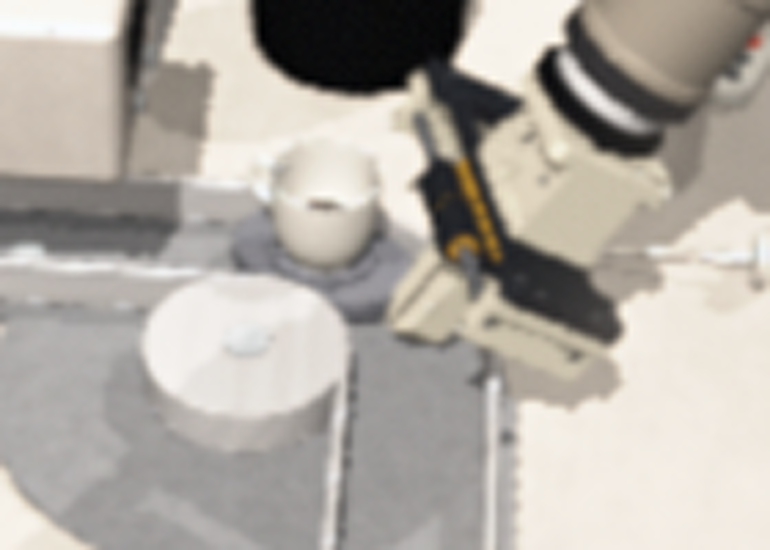

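```bash
python3 -m jog '{"xyz":[[0.12,-0.18,0.06],[0.12,-0.18,0.06],[0.14,-0.18,0.03],[0.14,-0.18,0.02]],"angular":[[0,0,0.03],[0,0,0.03],[0,0,0.03],[0,0,0.03]]}' 1;python3 -c "
from ik import *
import h
h.gotoR(-60,-63,13,Rf(15,33))"
```

```text
time: 27.25
tool_pos: [508.2, -22.9, -9.3]
tcp_rot: [-2.573, 0.013, -1.208]
contact_force: [-8.8, 7.5, 4.1]
grip_width: 0.2
t 27.25 s=[-58.  -41.8] z=-9.3 head -164.8 lean 32.6 F=[-8.8  7.5  4.1] grip 0.2 q=[-0.49  0.53  2.27  1.69  0.43 -0.89]
tip s [-71.  -45.6] z 11.8 F slide [-8.   8.3  4.1]
shift units [ 0.64 -0.83  0.07] rot units [-0.09 -0.11 -0.03]
```

```bash
python3 -m jog '{"xyz":[[0.2,-0.2,0.02],[0.2,-0.2,0.02],[0.2,-0.2,0.01],[0.22,-0.2,0.01],[0.22,-0.18,0]],"angular":[[-0.03,0,0],[-0.03,0,0],[-0.03,0,0],[0,0,0],[0,0,0]]}' 1;python3 -c "
from ik import *
import h
h.gotoR(-51,-67,13,Rf(15,33))
h.cup((150,250,290,370))"
```

```text
time: 27.75
tool_pos: [510.8, -22.9, -10.3]
tcp_rot: [-2.585, 0.033, -1.189]
contact_force: [-28.7, 2.3, 32.1]
grip_width: 0.3
t 27.75 s=[-55.4 -42. ] z=-10.3 head -163.7 lean 31.9 F=[-28.7   2.3  32.1] grip 0.3 q=[-0.5   0.54  2.24  1.56  0.44 -0.78]
tip s [-67.9 -46.4] z 10.9 F slide [-28.4   5.1  32.1]
shift units [ 0.98 -0.98  0.12] rot units [-0.23 -0.29 -0.22]
cup 149 [-32.8 -83.3] r 89.5 phi 68.5
```

Run:
```python
from h import *
t=np.array([502.5,-13.9,-11.0]);R=Ro.from_euler("xyz",[-2.569,.005,-1.224]).as_matrix()
for s in (-25,-30,-35,-40):
    print(s,(t+s*R[:,2])[2].round(1),[((proj("side",t+s*R[:,2]+a*R[:,0]+b*R[:,1])[0]-[270,150]+.5)*5.5).round(0) for a,b in ((0,0),(10,9.5),(10,-9.5),(-10,9.5),(-10,-9.5))])
m=capture("side")[185:225,325:375,::-1];cv2.imwrite("pics/side20.png",cv2.resize(m,None,fx=14,fy=14,interpolation=cv2.INTER_CUBIC))
o=bot.get_obs();t=o["tool_pos"];R=Ro.from_euler("xyz",o["tcp_rot"]).as_matrix()
for s in (-25,-30,-35,-40):
    print(s,(t+s*R[:,2])[2].round(1),[((proj("side",t+s*R[:,2]+a*R[:,0]+b*R[:,1])[0]-[325,185]+.5)*14).round(0) for a,b in ((0,0),(10,9.5),(10,-9.5),(-10,9.5),(-10,-9.5))])
```

```text
-25 10.0 [array([398., 340.]), array([408., 333.]), array([380., 322.]), array([416., 358.]), array([387., 347.])]
-30 14.2 [array([403., 334.]), array([414., 327.]), array([385., 316.]), array([421., 352.]), array([393., 341.])]
-35 18.4 [array([409., 327.]), array([419., 320.]), array([390., 309.]), array([427., 346.]), array([398., 334.])]
-40 22.6 [array([414., 321.]), array([424., 314.]), array([396., 303.]), array([432., 339.]), array([403., 328.])]
-25 11.0 [array([207., 335.]), array([232., 318.]), array([160., 292.]), array([255., 379.]), array([181., 353.])]
-30 15.2 [array([220., 318.]), array([245., 301.]), array([172., 275.]), array([268., 362.]), array([194., 336.])]
-35 19.5 [array([233., 301.]), array([258., 284.]), array([185., 258.]), array([281., 345.]), array([207., 319.])]
-40 23.7 [array([246., 284.]), array([271., 268.]), array([198., 241.]), array([294., 328.]), array([221., 302.])]
```

View pics/side20.png

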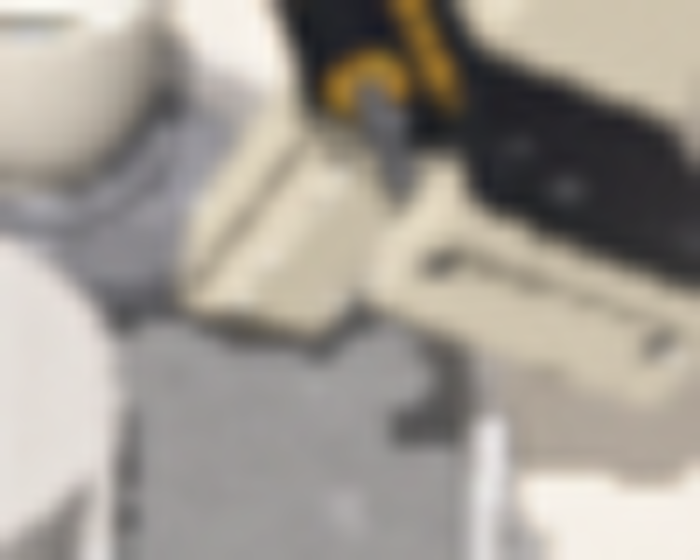

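```bash
python3 -m jog '{"xyz":[[-0.2,0.2,0],[-0.2,0.3,0],[-0.1,0.2,0],[0,0,-0.1],[0,0,0]],"angular":[[0,0,0],[0,0,0],[0,0,0],[0,0,0],[0,0,0]]}' 1;python3 -m jog '{"xyz":[[0,0,-0.1],[0,0,-0.05],[0,0,0]],"angular":[[0,0,0],[0,0,0],[0,0,0]]}' 1;python3 -m jog '{"xyz":[[0,0,-0.1],[0,0,0]],"angular":[[0,0,0],[0,0,0]]}' 1; python3 -c "
from h import *
state()"
```

```text
time: 28.35
tool_pos: [499.1, -6.5, -11.8]
tcp_rot: [-2.584, 0.035, -1.191]
contact_force: [-0.1, -0.7, 0.3]
grip_width: 0.2
time: 28.65
tool_pos: [499.7, -6.8, -15.1]
tcp_rot: [-2.584, 0.035, -1.191]
contact_force: [-1.7, 0.2, 2.4]
grip_width: 0.3
time: 28.85
tool_pos: [499.9, -6.6, -15.8]
tcp_rot: [-2.581, 0.034, -1.191]
contact_force: [-7.0, -2.2, 10.9]
grip_width: 0.2
t 28.85 s=[-64.7 -24.7] z=-15.8 head -163.8 lean 32.2 F=[-7.  -2.2 10.9] grip 0.2 q=[-0.48  0.55  2.29  1.7   0.44 -0.91]
```

```bash
sed -i 's/^OFF=25\./OFF=35./' h.py
python3 - <<'E'
from ik import *
q=list(bot.get_obs()["joint_positions"][:5])
for a in [(-72,-30,15,18,29),(-70,-38,15,18,29),(-50,-60,15,18,29),(-27,-85,15,18,29),(0,-90,15,18,29),(30,-90,15,18,29),(70,-90,15,18,29),(70,-90,15,20,32)]:
    qq,e=full(*a[:3],Rf(a[3],a[4]),q);q=list(qq[:5]);print(a,qq.round(2),"%.4f"%e)
import h
h.gotoR(-74,-28,15.8,Rf(18,29))
h.cup((150,250,290,370))
E
```

```text
(-72, -30, 15, 18, 29) [-0.42  0.53  2.23  1.52  0.37 -0.7 ] 0.0000
(-70, -38, 15, 18, 29) [-0.44  0.53  2.22  1.48  0.37 -0.68] 0.0000
(-50, -60, 15, 18, 29) [-0.46  0.55  2.15  1.34  0.39 -0.56] 0.0000
(-27, -85, 15, 18, 29) [-0.48  0.58  2.07  1.21  0.42 -0.43] 0.0000
(0, -90, 15, 18, 29) [-0.46  0.6   2.    1.12  0.42 -0.31] 0.0000
(30, -90, 15, 18, 29) [-0.42  0.63  1.92  1.03  0.43 -0.19] 0.0000
(70, -90, 15, 18, 29) [-0.38  0.67  1.82  0.92  0.45 -0.03] 0.0000
(70, -90, 15, 20, 32) [-0.41  0.68  1.84  1.08  0.47 -0.24] 0.0000
t 28.85 s=[-64.7 -24.7] z=-15.8 head -163.8 lean 32.2 F=[-7.  -2.2 10.9] grip 0.2 q=[-0.48  0.55  2.29  1.7   0.44 -0.91]
tip s [-82.3 -30.9] z 13.9 F slide [-7.2 -1.5 10.9]
shift units [0.33 0.13 0.05] rot units [-0.5   0.36  0.32]
cup 147 [-32.9 -83.1] r 89.4 phi 68.4
```

```bash
python3 -m jog '{"xyz":[[0.08,0.04,0.1],[0.08,0.04,0],[0.08,0.02,0],[0.08,0.02,-0.02],[0,0,0]],"angular":[[-0.12,0.1,0.08],[-0.12,0.1,0.08],[-0.12,0.1,0.08],[-0.12,0.06,0.08],[0,0,0]]}' 1; python3 -c "
from ik import *
import h
h.gotoR(-72,-36,15.5,Rf(18,29))
m=capture('side')[150:250,270:410,::-1];cv2.imwrite('pics/side21.png',cv2.resize(m,None,fx=5.5,fy=5.5,interpolation=cv2.INTER_CUBIC))"
```

```text
time: 29.4
tool_pos: [507.0, -5.6, -13.9]
tcp_rot: [-2.636, -0.0, -1.16]
contact_force: [0.8, -0.2, -1.0]
grip_width: 0.3
t 29.40 s=[-57.6 -24.4] z=-13.9 head -162.1 lean 28.9 F=[ 0.8 -0.2 -1. ] grip 0.3 q=[-0.42  0.52  2.24  1.51  0.37 -0.7 ]
tip s [-73.7 -29.7] z 16.7 F slide [ 0.7 -0.3 -1. ]
shift units [ 0.12 -0.31 -0.06] rot units [ 0.   -0.01  0.01]
```

View pics/side21.png

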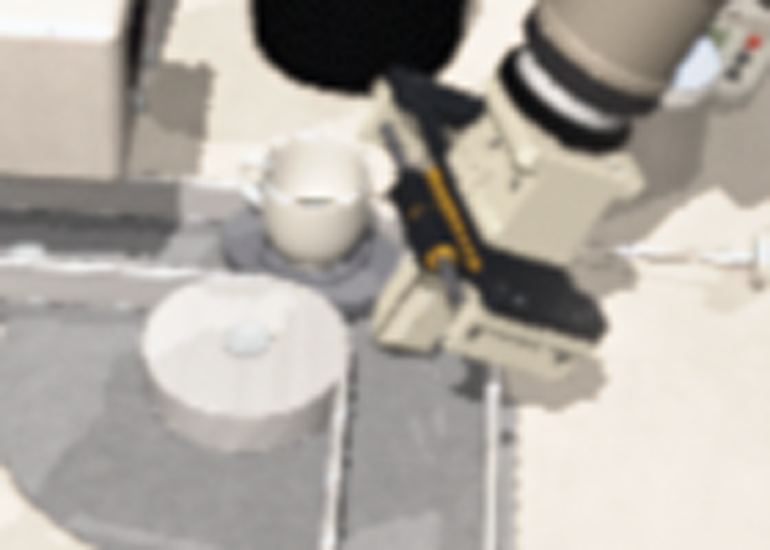

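```bash
python3 -m jog '{"xyz":[[0.04,-0.12,-0.03],[0.04,-0.12,-0.03],[0.04,-0.08,0]],"angular":[[0,0,0],[0,0,0],[0,0,0]]}' 1; python3 -c "
from ik import *
import h
h.gotoR(-63,-51,15.5,Rf(18,29))
m=capture('top')[160:260,280:400,::-1];cv2.imwrite('pics/top21.png',cv2.resize(m,None,fx=6,fy=6,interpolation=cv2.INTER_CUBIC))"
```

```text
time: 29.75
tool_pos: [508.8, -12.5, -15.7]
tcp_rot: [-2.637, 0.002, -1.161]
contact_force: [-0.0, 0.3, -0.9]
grip_width: 0.3
t 29.75 s=[-56.5 -31.4] z=-15.7 head -162.1 lean 28.9 F=[-0.   0.3 -0.9] grip 0.3 q=[-0.43  0.53  2.23  1.49  0.37 -0.69]
tip s [-72.6 -36.7] z 15.0 F slide [ 0.   0.3 -0.9]
shift units [ 0.55 -0.67  0.03] rot units [-0.01 -0.02  0.02]
```

View pics/top21.png

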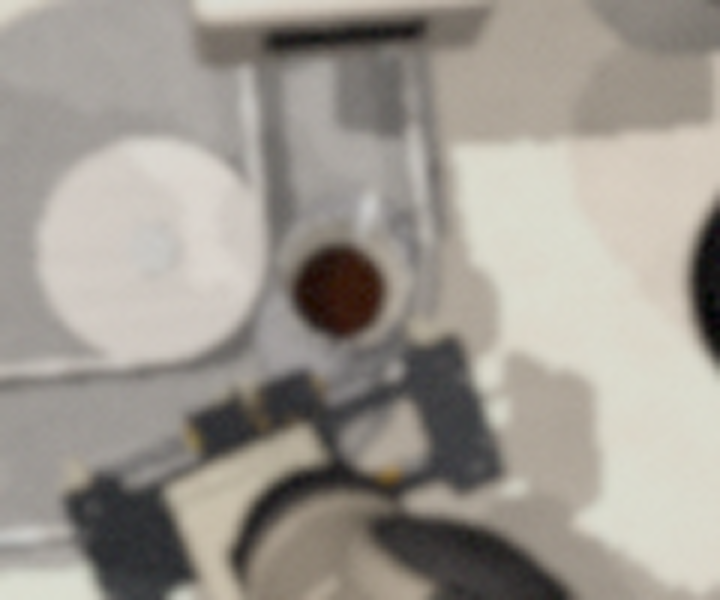

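```bash
python3 -m jog '{"xyz":[[0.12,-0.16,0.01],[0.12,-0.16,0.01],[0.12,-0.16,0.01]],"angular":[[0,0,0],[0,0,0],[0,0,0]]}' 1; python3 -c "
from ik import *
import h
h.gotoR(-52,-62,15.5,Rf(18,29));h.cup((150,250,290,370))"
```

```text
time: 30.1
tool_pos: [510.9, -15.9, -16.3]
tcp_rot: [-2.638, 0.014, -1.153]
contact_force: [-10.8, 9.9, 11.5]
grip_width: 0.4
t 30.10 s=[-54.7 -35.1] z=-16.3 head -161.6 lean 28.8 F=[-10.8   9.9  11.5] grip 0.4 q=[-0.45  0.54  2.21  1.42  0.39 -0.64]
tip s [-70.6 -40.8] z 14.4 F slide [-9.7 10.9 11.5]
shift units [ 1.04 -0.99  0.06] rot units [-0.12 -0.08 -0.06]
cup 148 [-32.1 -83.6] r 89.5 phi 69.0
```

```bash
python3 -m jog '{"xyz":[[0.1,-0.1,0.12],[0.18,-0.18,0.05],[0.18,-0.18,0.04],[0.18,-0.18,0.04]],"angular":[[-0.03,-0.02,0],[-0.03,-0.02,0],[-0.03,0,0],[0,0,0]]}' 1; python3 -c "
from ik import *
import h
h.gotoR(-52,-62,15.5,Rf(18,29));h.cup((150,250,290,370))"
```

```text
time: 30.55
tool_pos: [511.7, -16.7, -14.8]
tcp_rot: [-2.646, 0.029, -1.137]
contact_force: [-13.8, 8.1, 8.9]
grip_width: 0.5
t 30.55 s=[-54. -36.] z=-14.8 head -160.8 lean 28.4 F=[-13.8   8.1   8.9] grip 0.5 q=[-0.46  0.54  2.19  1.32  0.41 -0.55]
tip s [-69.4 -42.3] z 16.0 F slide [-13.    9.4   8.9]
shift units [ 1.   -0.94 -0.02] rot units [-0.21 -0.21 -0.21]
cup 150 [-30.6 -83.9] r 89.3 phi 70.0
```

```bash
python3 -m jog '{"xyz":[[-0.3,0.3,0.1],[-0.3,0.3,0.4],[-0.2,0.2,0.7],[0,0,0.8],[0,0,0.8],[0,0,0.8],[0,0,0.5],[0,0,0]],"angular":[[0,0,0],[0,0,0],[0,0,0],[0,0,0],[0,0,0],[0,0,0],[0,0,0],[0,0,0]]}' 1
python3 - <<'E'
from ik import *
import h
from scipy.spatial.transform import Slerp
o=bot.get_obs();q=list(o["joint_positions"][:5]);R0=Ro.from_euler("xyz",o["tcp_rot"])
t=o["tool_pos"]-OFF*R0.as_matrix()[:,2];x,y=w2s(t)
seq=[(x,y,t[2],R0),(-95,-25,100,Rt(-45,0)),(-95,-20,100,Rt(-45,21)),(-92,-38,17,Rt(-45,21)),(-75,-57,17,Rt(-42,20)),(-50,-78,17,Rt(-38,18)),(-30,-90,17,Rt(-30,16))]
for a,b in zip(seq,seq[1:]):
    S=Slerp([0,1],Ro.concatenate([a[3],b[3]]))
    for s in (.33,.67,1):
        p=np.array(a[:3])*(1-s)+np.array(b[:3])*s
        qq,e=full(*p,S(s),q);q=list(qq[:5]);print(p.round(0),qq.round(2),"%.4f"%e)
h.gotoR(-95,-25,100,Rt(-45,0))
E
```

```text
time: 31.4
tool_pos: [493.3, -0.3, 69.9]
tcp_rot: [-2.649, 0.03, -1.139]
contact_force: [0.5, 0.8, 0.8]
grip_width: 0.3
[-89. -24. 101.] [-0.41  0.35  2.03  0.54  0.72 -0.35] 0.0000
[-92. -25. 100.] [-0.31  0.39  1.9   0.25  0.86 -0.7 ] 0.0000
[-95. -25. 100.] [-0.19  0.4   1.85  0.    0.89 -1.07] 0.0000
[-95. -23. 100.] [-0.14  0.36  1.93 -0.09  0.75 -0.96] 0.0000
[-95. -22. 100.] [-0.09  0.33  2.01 -0.24  0.61 -0.78] 0.0000
[-95 -20 100] [-0.03  0.32  2.08 -0.48  0.5  -0.52] 0.0000
[-94. -26.  73.] [-0.04  0.37  2.11 -0.56  0.42 -0.44] 0.0000
[-93. -32.  44.] [-0.06  0.44  2.13 -0.68  0.34 -0.33] 0.0000
[-92 -38  17] [-0.07  0.5   2.15 -0.85  0.28 -0.16] 0.0000
[-86. -44.  17.] [-0.09  0.5   2.13 -0.79  0.27 -0.25] 0.0000
[-81. -51.  17.] [-0.11  0.51  2.12 -0.73  0.27 -0.35] 0.0000
[-75 -57  17] [-0.13  0.51  2.1  -0.66  0.27 -0.45] 0.0000
[-67. -64.  17.] [-0.15  0.52  2.08 -0.56  0.28 -0.59] 0.0000
[-58. -71.  17.] [-0.17  0.53  2.05 -0.46  0.29 -0.73] 0.0000
[-50 -78  17] [-0.19  0.54  2.02 -0.38  0.31 -0.85] 0.0000
[-43. -82.  17.] [-0.21  0.54  2.   -0.29  0.32 -0.99] 0.0000
[-37. -86.  17.] [-0.22  0.55  1.97 -0.21  0.34 -1.13] 0.0000
[-30 -90  17] [-0.24  0.56  1.95 -0.15  0.36 -1.25] 0.0000
t 31.40 s=[-70.7 -17.8] z=69.9 head -160.9 lean 28.3 F=[0.5 0.8 0.8] grip 0.3 q=[-0.44  0.3   2.18  0.88  0.51 -0.04]
tip s [-86.  -24.1] z 100.8 F slide [0.6 0.8 0.8]
shift units [-1.18 -0.48 -0.25] rot units [-5.6   0.38 18.93]
```

```bash
sed -i 's/^OFF=35\./OFF=34./' h.py
python3 - <<'E'
from ik import *
import h
q=list(bot.get_obs()["joint_positions"][:5])
for a in [(-86,-24,70,18,40),(-88,-28,60,0,41),(-90,-30,50,-18,41),(-90,-32,16,-18,37),(-80,-50,16,-18,37),(-70,-62,16,-18,37),(-55,-76,16,-15,37),(-40,-88,16,-12,37),(-20,-90,16,-2,37),(0,-90,16,5,37),(30,-90,16,10,36),(70,-90,16,12,36)]:
    qq,e=full(*a[:3],Rf(a[3],a[4]),q);q=list(qq[:5]);print(a,qq.round(2),"%.4f"%e)
h.gotoR(-86,-24,70,Rf(18,40))
E
```

```text
(-86, -24, 70, 18, 40) [-0.55  0.42  2.36  1.72  0.56 -1.01] 0.0000
(-88, -28, 60, 0, 41) [-0.4   0.45  2.46  2.46  0.52 -1.35] 0.0000
(-90, -30, 50, -18, 41) [-0.17  0.49  2.46  3.2   0.52 -1.59] 0.0000
(-90, -32, 16, -18, 37) [-0.18  0.56  2.43  3.18  0.5  -1.58] 0.0000
(-80, -50, 16, -18, 37) [-0.23  0.56  2.4   3.12  0.47 -1.56] 0.0000
(-70, -62, 16, -18, 37) [-0.26  0.57  2.37  3.08  0.44 -1.55] 0.0000
(-55, -76, 16, -15, 37) [-0.31  0.57  2.33  2.91  0.41 -1.48] 0.0000
(-40, -88, 16, -12, 37) [-0.36  0.58  2.28  2.74  0.38 -1.39] 0.0000
(-20, -90, 16, -2, 37) [-0.42  0.59  2.22  2.29  0.38 -1.15] 0.0000
(0, -90, 16, 5, 37) [-0.45  0.61  2.15  1.97  0.4  -0.96] 0.0000
(30, -90, 16, 10, 36) [-0.44  0.63  2.04  1.66  0.39 -0.7 ] 0.0000
(70, -90, 16, 12, 36) [-0.4   0.67  1.93  1.47  0.4  -0.5 ] 0.0000
t 31.40 s=[-70.7 -17.8] z=69.9 head -160.9 lean 28.3 F=[0.5 0.8 0.8] grip 0.3 q=[-0.44  0.3   2.18  0.88  0.51 -0.04]
tip s [-85.6 -24. ] z 99.9 F slide [0.6 0.8 0.8]
shift units [ 0.27  0.06 -1.3 ] rot units [ 0.54 -1.91 -0.22]
```

All feasible. Go.

```bash
python3 -m jog '{"xyz":[[0.08,0.02,-0.3],[0.08,0.02,-0.3],[0.06,0.02,-0.3],[0.05,0,-0.3],[0,0,0]],"angular":[[0.14,-0.5,-0.05],[0.14,-0.5,-0.05],[0.14,-0.5,-0.05],[0.12,-0.4,-0.05],[0,0,0]]}' 1
python3 - <<'E'
from ik import *
import h
h.gotoR(-90,-30,55,Rf(-18,40))
E
```

```text
time: 31.9
tool_pos: [498.0, 0.4, 46.7]
tcp_rot: [-2.462, 0.001, -1.156]
contact_force: [-0.8, -0.1, -0.1]
grip_width: 0.7
t 31.90 s=[-66.  -17.6] z=46.7 head -161.9 lean 38.9 F=[-0.8 -0.1 -0.1] grip 0.7 q=[-0.54  0.41  2.35  1.66  0.54 -0.93]
tip s [-86.3 -24.3] z 73.1 F slide [-0.8 -0.  -0.1]
shift units [-0.07 -0.97 -0.89] rot units [ 0.01 -0.18 -6.02]
```

```bash
python3 -m jog '{"xyz":[[0,-0.1,-0.1],[0,-0.1,-0.1],[0,-0.1,-0.1],[0,-0.1,-0.1],[0,-0.1,-0.1],[0,-0.1,-0.1],[0,-0.1,-0.1],[0,-0.1,-0.1],[0,0,0]],"angular":[[0,-0.03,-0.75],[0,-0.03,-0.75],[0,-0.03,-0.75],[0,-0.03,-0.75],[0,-0.03,-0.75],[0,-0.03,-0.75],[0,-0.03,-0.75],[0,-0.03,-0.75],[0,0,0]]}' 1
python3 - <<'E'
from ik import *
import h
h.gotoR(-90,-28,16,Rf(-18,37))
E
```

```text
time: 32.8
tool_pos: [500.6, -13.7, 30.4]
tcp_rot: [-2.442, 0.017, -1.813]
contact_force: [-0.9, 0.9, 0.3]
grip_width: 0.5
t 32.80 s=[-64.8 -31.9] z=30.4 head 160.5 lean 40.1 F=[-0.9  0.9  0.3] grip 0.5 q=[-0.15  0.46  2.43  3.25  0.45 -1.59]
tip s [-85.6 -25. ] z 56.4 F slide [-0.9  0.9  0.3]
shift units [-0.28 -0.15 -2.08] rot units [-0.04  0.54  0.25]
```

```bash
python3 -m jog '{"xyz":[[-0.1,0,-0.4],[-0.05,0,-0.5],[0,0,-0.5],[0,0,-0.4],[0,0,-0.1],[0,0,0]],"angular":[[0,0.14,0.06],[0,0.14,0.06],[0,0.14,0.06],[0,0.1,0.06],[0,0,0],[0,0,0]]}' 1
python3 - <<'E'
from ik import *
import h
h.gotoR(-86,-42,14.5,Rf(-18,37))
E
```

```text
time: 33.4
tool_pos: [498.9, -12.9, -10.9]
tcp_rot: [-2.499, 0.008, -1.779]
contact_force: [-0.3, -0.2, -0.7]
grip_width: 0.1
t 33.40 s=[-66.4 -30.9] z=-10.9 head 162.5 lean 36.8 F=[-0.3 -0.2 -0.7] grip 0.1 q=[-0.17  0.56  2.42  3.18  0.48 -1.57]
tip s [-85.9 -25. ] z 16.3 F slide [-0.3 -0.2 -0.7]
shift units [ 0.08 -0.87 -0.09] rot units [-0.08 -0.02 -0.08]
```

```bash
python3 -m jog '{"xyz":[[0.02,-0.2,-0.04],[0.02,-0.2,-0.01],[0.02,-0.2,0],[0.04,-0.15,0]],"angular":[[0,0,-0.02],[0,0,-0.02],[0,0,0],[0,0,0]]}' 1
python3 - <<'E'
from ik import *
import h
h.gotoR(-80,-50,14.5,Rf(-18,37))
m=capture('top')[160:260,280:400,::-1];cv2.imwrite('pics/top22.png',cv2.resize(m,None,fx=6,fy=6,interpolation=cv2.INTER_CUBIC))
E
```

```text
time: 33.8
tool_pos: [502.1, -28.4, -11.0]
tcp_rot: [-2.496, 0.008, -1.781]
contact_force: [2.2, 3.0, 3.6]
grip_width: 0.5
t 33.80 s=[-64.6 -46.7] z=-11.0 head 162.4 lean 37.0 F=[2.2 3.  3.6] grip 0.5 q=[-0.22  0.57  2.41  3.12  0.48 -1.55]
tip s [-84.2 -40.7] z 16.2 F slide [2.5 2.8 3.6]
shift units [ 0.25 -0.46 -0.08] rot units [-0.07  0.01 -0.06]
```

View pics/top22.png

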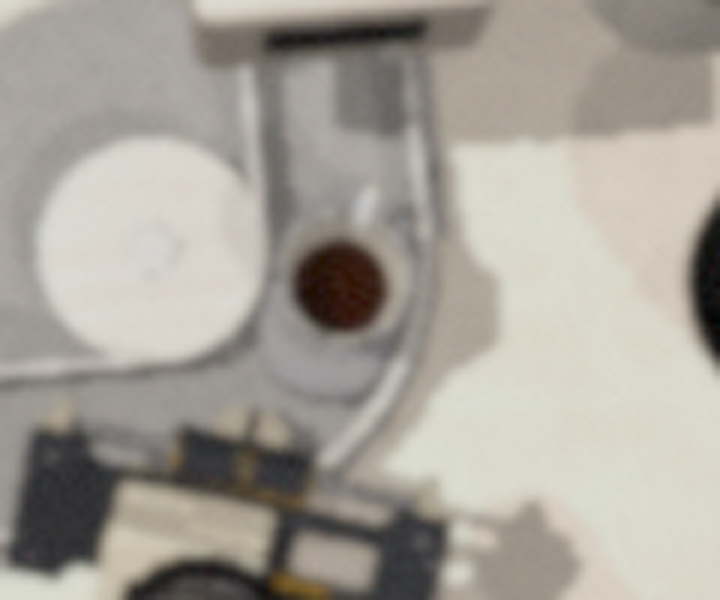

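```bash
python3 -m jog '{"xyz":[[0.25,-0.02,0],[0.25,-0.1,0],[0.22,-0.15,-0.02],[0.22,-0.15,-0.02]],"angular":[[0,0,0],[0,0,0],[0,0,0],[0,0,0]]}' 1
python3 - <<'E'
from ik import *
import h
h.gotoR(-65,-60,14.5,Rf(-18,37));h.cup((150,250,290,370))
E
```

```text
time: 34.25
tool_pos: [518.1, -36.6, -13.3]
tcp_rot: [-2.504, 0.008, -1.781]
contact_force: [-16.1, 11.4, 13.7]
grip_width: -0.0
t 34.25 s=[-49.6 -56.4] z=-13.3 head 162.4 lean 36.5 F=[-16.1  11.4  13.7] grip -0.0 q=[-0.23  0.57  2.37  3.1   0.43 -1.54]
tip s [-68.9 -50.5] z 14.0 F slide [-14.9  13.   13.7]
shift units [ 0.25 -0.47  0.03] rot units [-0.09 -0.06 -0.06]
cup 147 [-28.5 -84.6] r 89.2 phi 71.3
```

```bash
python3 -m jog '{"xyz":[[0.15,-0.1,0.1],[0.25,-0.15,0.03],[0.3,-0.18,0.03],[0.3,-0.18,0.03]],"angular":[[0,0,0],[0,0,0],[0,0,0],[0,0,0]]}' 1
python3 - <<'E'
from ik import *
import h
h.gotoR(-65,-60,14.5,Rf(-18,37));h.cup((150,250,290,370))
E
```

```text
time: 34.7
tool_pos: [522.4, -41.4, -15.2]
tcp_rot: [-2.535, 0.007, -1.769]
contact_force: [-27.1, 19.5, 38.0]
grip_width: 0.5
t 34.70 s=[-45.8 -61.6] z=-15.2 head 163.0 lean 34.7 F=[-27.1  19.5  38. ] grip 0.5 q=[-0.25  0.56  2.33  3.05  0.36 -1.52]
tip s [-64.3 -56.1] z 12.7 F slide [-25.1  22.   38. ]
shift units [ 0.03 -0.23  0.13] rot units [-0.14 -0.35 -0.17]
cup 143 [-21.3 -86.3] r 88.9 phi 76.1
```

```bash
python3 -m jog '{"xyz":[[-0.1,0.05,0.2],[0,0,0.1],[0,0,0]],"angular":[[-0.07,-0.2,-0.08],[-0.07,-0.2,-0.08],[0,0,0]]}' 1
python3 - <<'E'
from ik import *
import h
h.gotoR(-65,-60,16,Rf(-18,37))
m=capture('side')[150:250,270:410,::-1];cv2.imwrite('pics/side23.png',cv2.resize(m,None,fx=5.5,fy=5.5,interpolation=cv2.INTER_CUBIC))
E
```

```text
time: 35.05
tool_pos: [519.4, -40.2, -8.9]
tcp_rot: [-2.492, 0.001, -1.786]
contact_force: [-0.1, 0.3, -0.5]
grip_width: 0.1
t 35.05 s=[-48.5 -60.1] z=-8.9 head 162.1 lean 37.2 F=[-0.1  0.3 -0.5] grip 0.1 q=[-0.23  0.57  2.37  3.12  0.44 -1.56]
tip s [-68.1 -53.8] z 18.2 F slide [-0.1  0.3 -0.5]
shift units [ 0.18 -0.3  -0.11] rot units [ 0.    0.04 -0.01]
```

View pics/side23.png

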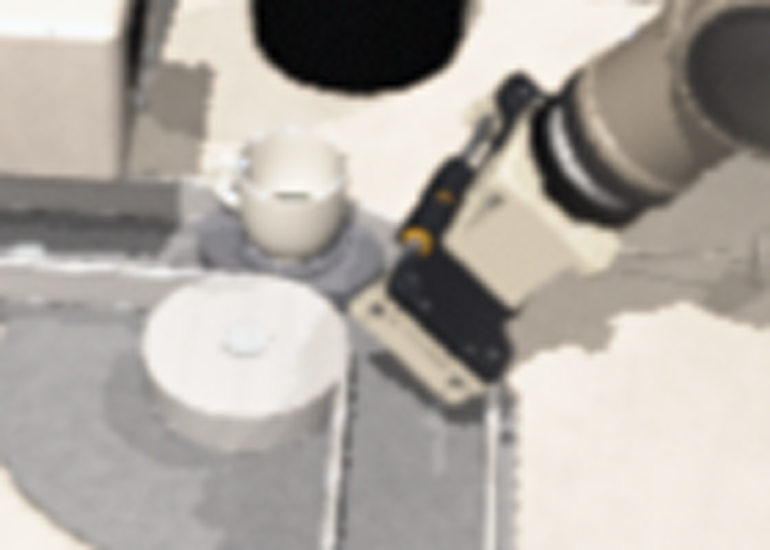

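```bash
python3 -m jog '{"xyz":[[0.15,-0.1,-0.05],[0.22,-0.14,0.03],[0.25,-0.16,0.08]],"angular":[[0,0,0],[-0.04,-0.1,-0.03],[-0.05,-0.15,-0.05]]}' 1
python3 - <<'E'
from ik import *
import h
h.gotoR(-60,-66,16,Rf(-18,37));h.cup((150,250,290,370))
E
```

```text
time: 35.4
tool_pos: [528.5, -47.1, -10.1]
tcp_rot: [-2.475, -0.003, -1.792]
contact_force: [-10.0, 5.8, 3.2]
grip_width: 0.7
t 35.40 s=[-40.2 -67.8] z=-10.1 head 161.7 lean 38.2 F=[-10.    5.8   3.2] grip 0.7 q=[-0.24  0.58  2.36  3.12  0.47 -1.57]
tip s [-60.1 -61.2] z 16.6 F slide [-9.4  6.7  3.2]
shift units [ 0.   -0.23 -0.05] rot units [0.07 0.19 0.04]
cup 144 [-15.6 -87.8] r 89.1 phi 79.9
```

```bash
python3 -m jog '{"xyz":[[0.26,-0.14,0.03],[0.26,-0.14,0.03],[0.26,-0.13,0.04],[0.26,-0.13,0.04]],"angular":[[0,0.02,0.02],[-0.02,-0.06,0.02],[-0.02,-0.06,0.02],[-0.03,-0.08,0.02]]}' 1
python3 - <<'E'
from ik import *
import h
h.gotoR(-45,-74,16,Rf(-12,37));h.cup((150,250,290,370))
E
```

```text
time: 35.85
tool_pos: [541.1, -55.4, -12.0]
tcp_rot: [-2.474, -0.006, -1.78]
contact_force: [-10.4, 3.9, 9.6]
grip_width: 0.6
t 35.85 s=[-28.5 -77.4] z=-12.0 head 162.4 lean 38.3 F=[-10.4   3.9   9.6] grip 0.6 q=[-0.26  0.59  2.33  3.08  0.45 -1.56]
tip s [-48.5 -70.9] z 14.7 F slide [-10.    4.9   9.6]
shift units [ 0.18 -0.03  0.04] rot units [0.09 0.2  0.93]
cup 146 [ -1.4 -90.6] r 90.6 phi 89.1
```

```bash
python3 -m jog '{"xyz":[[0.22,-0.08,0.1],[0.26,-0.08,0.04],[0.26,-0.06,0.03],[0.26,-0.06,0.03],[0.26,-0.06,0.03]],"angular":[[0,0.04,0.15],[0,0,0.2],[0,-0.03,0.2],[0,-0.03,0.2],[0,-0.03,0.2]]}' 1
python3 - <<'E'
from ik import *
import h
h.gotoR(-22,-82,16,Rf(-6,37));h.cup((150,250,290,370))
m=capture('top')[140:260,270:400,::-1];cv2.imwrite('pics/top24.png',cv2.resize(m,None,fx=5.5,fy=5.5,interpolation=cv2.INTER_CUBIC))
E
```

```text
time: 36.4
tool_pos: [548.4, -56.1, -14.5]
tcp_rot: [-2.504, -0.005, -1.67]
contact_force: [-33.7, 8.4, 41.2]
grip_width: 0.5
t 36.40 s=[-21.3 -78.7] z=-14.5 head 168.7 lean 36.5 F=[-33.7   8.4  41.2] grip 0.5 q=[-0.32  0.59  2.29  2.79  0.38 -1.43]
tip s [-41.1 -74.6] z 12.8 F slide [-32.7  11.7  41.2]
shift units [ 1.   -0.17  0.17] rot units [ 0.04 -0.08  0.88]
cup 146 [  7.6 -91.6] r 91.9 phi 94.7
```

View pics/top24.png

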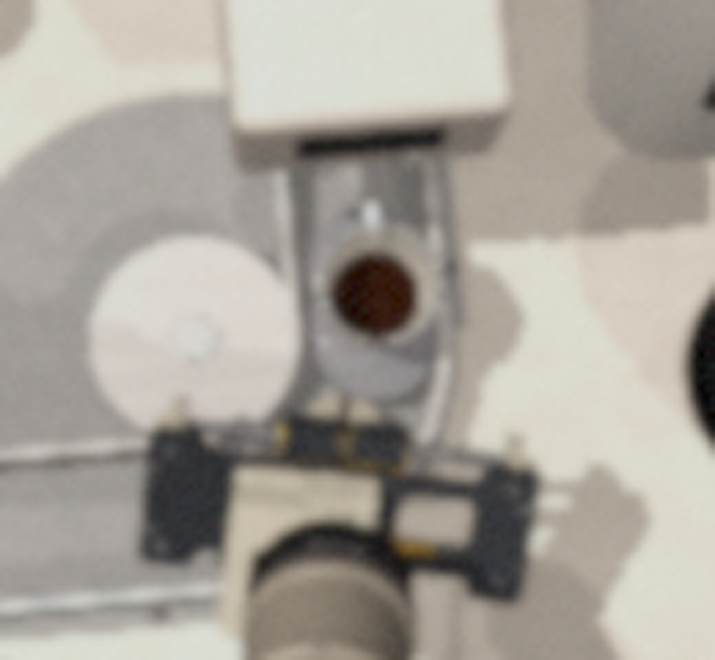

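```bash
python3 -m jog '{"xyz":[[-0.15,0,0.2],[0,0,0.1],[0,0,0]],"angular":[[0,-0.1,0.1],[0,-0.05,0.1],[0,0,0]]}' 1
python3 - <<'E'
from ik import *
import h
h.gotoR(-32,-82,16.5,Rf(-4,38))
m=capture('side')[150:250,270:410,::-1];cv2.imwrite('pics/side24.png',cv2.resize(m,None,fx=5.5,fy=5.5,interpolation=cv2.INTER_CUBIC))
E
```

```text
time: 36.8
tool_pos: [545.7, -57.1, -7.8]
tcp_rot: [-2.488, -0.004, -1.649]
contact_force: [-0.7, 0.1, 0.6]
grip_width: 0.4
t 36.80 s=[-24.1 -79.5] z=-7.8 head 169.9 lean 37.5 F=[-0.7  0.1  0.6] grip 0.4 q=[-0.35  0.57  2.31  2.73  0.41 -1.41]
tip s [-44.4 -75.7] z 19.2 F slide [-0.7  0.2  0.6]
shift units [ 0.66 -0.14 -0.12] rot units [ 0.04 -0.09  1.01]
```

View pics/side24.png

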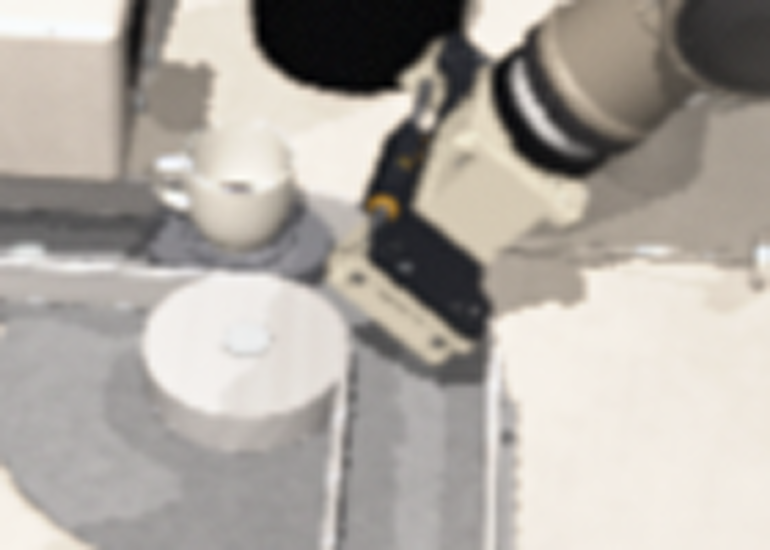

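```bash
python3 -m jog '{"xyz":[[-0.05,-0.25,0],[0,-0.25,-0.02],[0.1,0,-0.03],[0.2,0.02,-0.02]],"angular":[[0,0,0.25],[0,0,0.25],[0,-0.02,0.25],[0,-0.05,0.2]]}' 1
python3 - <<'E'
from ik import *
import h
h.gotoR(-32,-86,17,Rf(0,38))
E
```

```text
time: 37.25
tool_pos: [549.8, -67.0, -11.1]
tcp_rot: [-2.486, -0.004, -1.546]
contact_force: [-9.2, 1.2, 5.8]
grip_width: 0.6
t 37.25 s=[-21.  -89.7] z=-11.1 head -184.2 lean 37.6 F=[-9.2  1.2  5.8] grip 0.6 q=[-0.43  0.59  2.29  2.45  0.43 -1.3 ]
tip s [-41.7 -88.1] z 15.8 F slide [-9.   2.1  5.8]
shift units [0.48 0.23 0.07] rot units [ 0.05 -0.07  0.7 ]
```

```bash
python3 -m jog '{"xyz":[[0.2,0.02,0.14],[0.25,0.02,0.1],[0.25,0.02,0.1]],"angular":[[0,-0.05,0.15],[0,-0.07,0.15],[0,-0.07,0.15]]}' 1
python3 - <<'E'
from ik import *
import h
h.gotoR(-22,-88,17,Rf(4,38));h.cup((140,250,290,370))
E
```

```text
time: 37.55
tool_pos: [559.9, -65.9, -8.7]
tcp_rot: [-2.478, -0.004, -1.499]
contact_force: [-3.4, 1.8, -3.0]
grip_width: 0.4
t 37.55 s=[-10.8 -89.7] z=-8.7 head -181.5 lean 38.0 F=[-3.4  1.8 -3. ] grip 0.4 q=[-0.45  0.59  2.26  2.33  0.43 -1.23]
tip s [-31.7 -89. ] z 18.1 F slide [-3.2  2.1 -3. ]
shift units [ 0.46  0.2  -0.05] rot units [0.04 0.01 0.91]
cup 137 [ 22.4 -91.8] r 94.5 phi 103.7
```

```bash
python3 -m jog '{"xyz":[[0.25,0.03,0.0],[0.25,0.03,0.04],[0.25,0.03,0.04],[0.25,0.03,0.04]],"angular":[[0,0,0.2],[0,0,0.2],[0,-0.02,0.2],[0,-0.02,0.2]]}' 1
python3 - <<'E'
from ik import *
import h
h.gotoR(0,-89,17,Rf(8,38));h.cup((130,250,290,370))
E
```

```text
time: 38.0
tool_pos: [577.6, -63.7, -8.9]
tcp_rot: [-2.482, -0.003, -1.414]
contact_force: [-6.1, 0.5, 2.3]
grip_width: 0.4
t 38.00 s=[  7.  -89.1] z=-8.9 head -176.6 lean 37.8 F=[-6.1  0.5  2.3] grip 0.4 q=[-0.46  0.6   2.2   2.1   0.42 -1.08]
tip s [-13.8 -90.3] z 18.0 F slide [-6.   1.1  2.3]
shift units [ 0.67  0.22 -0.04] rot units [ 0.04 -0.02  0.77]
cup 146 [ 39.8 -92.2] r 100.4 phi 113.4
```

```bash
python3 -m jog '{"xyz":[[0.25,0.03,0.03],[0.25,0.03,0.03],[0.25,0.03,0.03],[0.25,0.03,0.03],[0.25,0.03,0.03],[0.25,0.03,0.03]],"angular":[[0,0,0.15],[0,0,0.15],[0,0,0.15],[0,-0.02,0.15],[0,-0.02,0.1],[0,-0.02,0.1]]}' 1
python3 - <<'E'
from ik import *
import h
h.gotoR(35,-90,17,Rf(11,37));h.cup((130,250,290,370))
m=capture('side')[130:230,240:380,::-1];cv2.imwrite('pics/side26.png',cv2.resize(m,None,fx=5.5,fy=5.5,interpolation=cv2.INTER_CUBIC))
E
```

```text
time: 38.65
tool_pos: [604.9, -60.4, -8.8]
tcp_rot: [-2.484, -0.003, -1.331]
contact_force: [-6.3, 0.8, 1.4]
grip_width: 0.4
t 38.65 s=[ 34.5 -88.5] z=-8.8 head -171.9 lean 37.7 F=[-6.3  0.8  1.4] grip 0.4 q=[-0.46  0.62  2.11  1.85  0.42 -0.89]
tip s [ 14.  -91.4] z 18.1 F slide [-6.2  1.4  1.4]
shift units [ 1.01  0.22 -0.07] rot units [-0.    0.11  0.48]
cup 94 [ 61.9 -92.8] r 111.5 phi 123.7
```

View pics/side26.png

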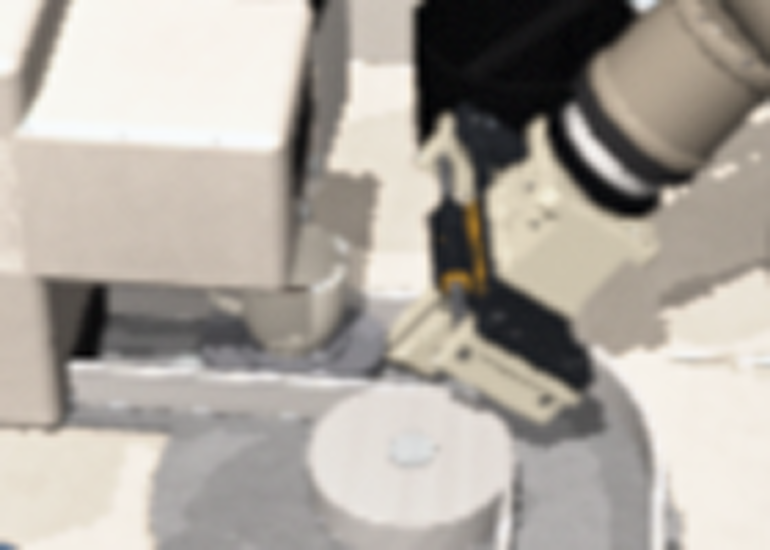

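```bash
python3 -m jog '{"xyz":[[0.25,0.03,0.02],[0.25,0.03,0.03],[0.25,0.03,0.03],[0.25,0.03,0.04]],"angular":[[0,0,0.1],[0,0,0.1],[0,0,0.1],[0,-0.02,0.1]]}' 1
python3 - <<'E'
from ik import *
import h
h.gotoR(55,-90,17,Rf(12,37))
E
```

```text
time: 39.15
tool_pos: [622.6, -58.0, -8.6]
tcp_rot: [-2.487, -0.002, -1.292]
contact_force: [-4.2, -0.4, 0.5]
grip_width: 0.2
t 39.15 s=[ 52.4 -87.9] z=-8.6 head -169.6 lean 37.5 F=[-4.2 -0.4  0.5] grip 0.2 q=[-0.45  0.64  2.05  1.72  0.42 -0.77]
tip s [ 32.  -91.6] z 18.3 F slide [-4.2 -0.   0.5]
shift units [ 1.12  0.22 -0.08] rot units [-0.01  0.08  0.27]
```

```bash
python3 -m jog '{"xyz":[[0.25,0.04,-0.01],[0.25,0.04,0.02],[0.25,0.04,0.04]],"angular":[[0,0,0.05],[0,0,0.05],[0,-0.02,0.05]]}' 1
python3 - <<'E'
from ik import *
import h
h.gotoR(60,-90,17,Rf(12,37))
E
```

```text
time: 39.45
tool_pos: [636.6, -55.8, -8.6]
tcp_rot: [-2.487, -0.001, -1.278]
contact_force: [-3.9, -1.1, -0.1]
grip_width: 0.6
t 39.45 s=[ 66.5 -87.1] z=-8.6 head -168.8 lean 37.5 F=[-3.9 -1.1 -0.1] grip 0.6 q=[-0.43  0.65  2.01  1.65  0.42 -0.71]
tip s [ 46.2 -91.1] z 18.4 F slide [-4.  -0.7 -0.1]
shift units [ 0.67  0.13 -0.08] rot units [-0.01  0.08  0.14]
```

```bash
python3 -m jog '{"xyz":[[0.25,0.03,-0.02],[0.25,0.03,0.02],[0.25,0.03,0.04]],"angular":[[0,0,0.05],[0,0,0.05],[0,-0.02,0.05]]}' 1
python3 - <<'E'
from ik import *
import h
h.gotoR(76,-90,17,Rf(12,37))
m=capture('side')[130:230,220:360,::-1];cv2.imwrite('pics/side27.png',cv2.resize(m,None,fx=5.5,fy=5.5,interpolation=cv2.INTER_CUBIC))
E
```

```text
time: 39.75
tool_pos: [651.2, -53.8, -8.4]
tcp_rot: [-2.486, -0.001, -1.263]
contact_force: [-3.5, -1.2, -0.9]
grip_width: 0.2
t 39.75 s=[ 81.2 -86.5] z=-8.4 head -168.0 lean 37.6 F=[-3.5 -1.2 -0.9] grip 0.2 q=[-0.42  0.66  1.97  1.59  0.42 -0.64]
tip s [ 60.9 -90.8] z 18.5 F slide [-3.6 -0.8 -0.9]
shift units [ 0.73  0.11 -0.09] rot units [-0.02  0.09 -0.01]
```

View pics/side27.png

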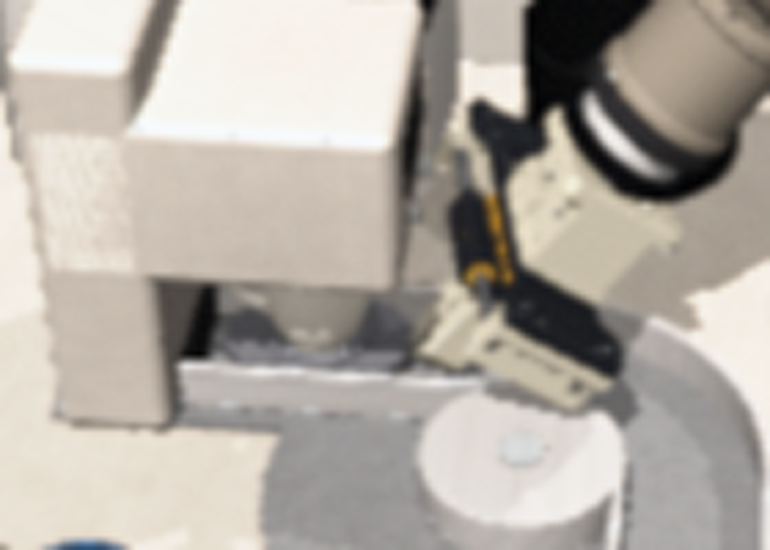

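```bash
python3 -m jog '{"xyz":[[0.15,0.015,-0.03],[0.15,0.015,0.01],[0.15,0.015,0.02]],"angular":[[0,0.02,0],[0,0,0],[0,-0.02,0]]}' 1; python3 -m jog '{"xyz":[[0.1,0.01,0],[0.1,0.01,0.02]],"angular":[[0,0,0],[0,-0.02,0]]}' 1;  python3 - <<'E'
from ik import *
import h
h.gotoR(76,-90,17,Rf(12,37))
E
```

```text
time: 40.1
tool_pos: [661.2, -52.8, -8.3]
tcp_rot: [-2.485, -0.0, -1.263]
contact_force: [-4.4, -0.3, 1.5]
grip_width: 0.6
time: 40.3
tool_pos: [663.1, -52.5, -9.0]
tcp_rot: [-2.486, -0.0, -1.264]
contact_force: [-21.6, -4.1, 11.0]
grip_width: 0.3
t 40.30 s=[ 93.3 -86.3] z=-9.0 head -168.0 lean 37.5 F=[-21.6  -4.1  11. ] grip 0.3 q=[-0.41  0.67  1.93  1.55  0.41 -0.59]
tip s [ 73.  -90.6] z 17.9 F slide [-21.9  -2.   11. ]
shift units [ 0.13  0.04 -0.06] rot units [-0.02  0.09  0.  ]
```

Run:
```python
from h import *
m=capture('side')[130:210,220:330,::-1];cv2.imwrite('pics/side28.png',cv2.resize(m,None,fx=7,fy=7,interpolation=cv2.INTER_CUBIC))
m=capture('top')[120:240,270:400,::-1];cv2.imwrite('pics/top28.png',cv2.resize(m,None,fx=5.5,fy=5.5,interpolation=cv2.INTER_CUBIC))
for x in (78,130,182):print(x,((proj("side",np.r_[s2w(x,-58),26])[0]-[220,130]+.5)*7).round(0),((proj("side",np.r_[s2w(x,-90),26])[0]-[220,130]+.5)*7).round(0))
```

```text
78 [497. 485.] [507. 436.]
130 [376. 478.] [388. 429.]
182 [255. 470.] [269. 421.]
```

View pics/side28.png

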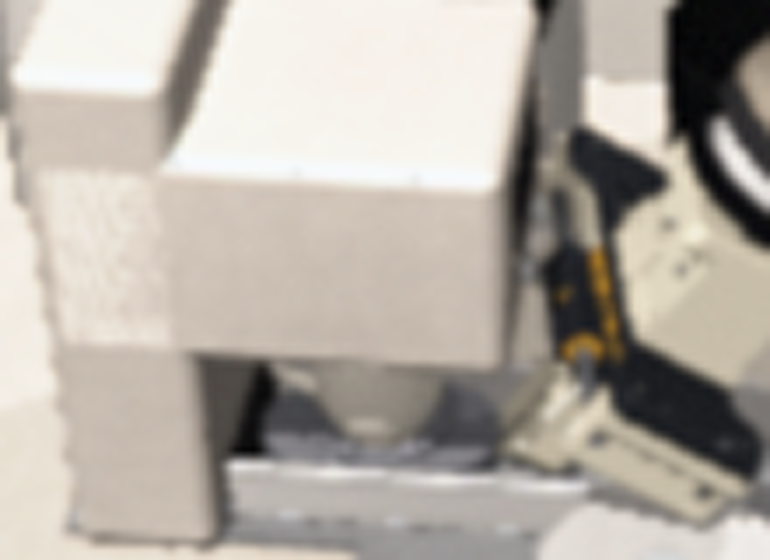

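View pics/top28.png

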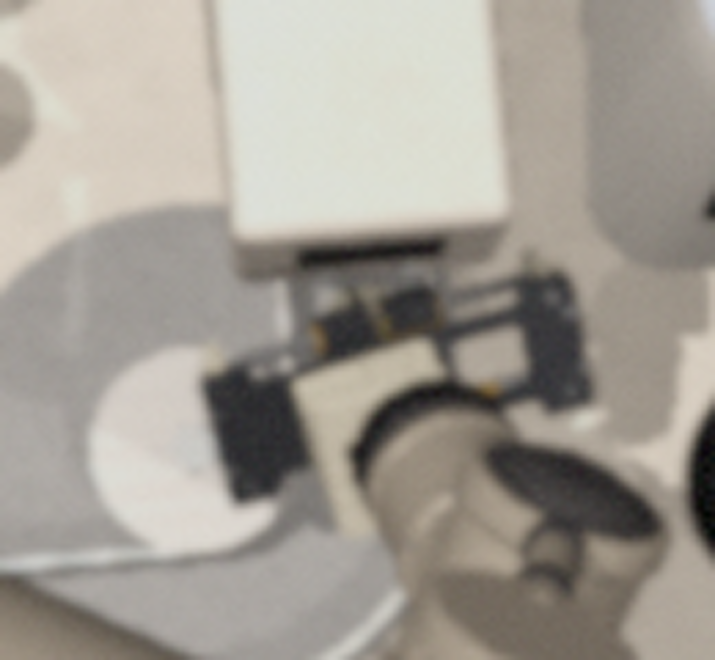

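```bash
python3 -m jog '{"xyz":[[0.1,0.01,0.04],[0.1,0.01,0.04]],"angular":[[0,-0.02,0],[0,-0.02,0]]}' 1;  python3 - <<'E'
from ik import *
import h
h.gotoR(76,-90,17,Rf(12,37))
E
```

```text
time: 40.6
tool_pos: [663.0, -52.5, -8.9]
tcp_rot: [-2.488, -0.0, -1.265]
contact_force: [-16.9, -3.4, 8.7]
grip_width: 0.4
t 40.60 s=[ 93.1 -86.4] z=-8.9 head -168.1 lean 37.4 F=[-16.9  -3.4   8.7] grip 0.4 q=[-0.41  0.67  1.93  1.55  0.41 -0.58]
tip s [ 72.9 -90.6] z 18.1 F slide [-17.2  -1.7   8.7]
shift units [ 0.14  0.04 -0.06] rot units [-0.02  0.07  0.02]
```

```bash
python3 -m jog '{"xyz":[[0.18,0.02,0.05],[0.18,0.02,0.05]],"angular":[[0,-0.02,0],[0,-0.02,0]]}' 1; python3 -m jog '{"xyz":[[-0.2,-0.02,0],[-0.5,-0.05,0.05],[-0.6,-0.06,0.1],[-0.6,-0.06,0.2],[0,0,0]],"angular":[[0,0,0],[0,0,0],[0,0,0],[0,0,0],[0,0,0]]}' 1
python3 - <<'E'
from ik import *
import h
h.gotoR(40,-90,22,Rf(12,37))
m=capture('side')[130:210,220:330,::-1];cv2.imwrite('pics/side29.png',cv2.resize(m,None,fx=7,fy=7,interpolation=cv2.INTER_CUBIC))
m=capture('top')[130:220,290:390,::-1];cv2.imwrite('pics/top29.png',cv2.resize(m,None,fx=7,fy=7,interpolation=cv2.INTER_CUBIC))
for x,y in ((78,-90),(82,-75)):print(x,((proj("side",np.r_[s2w(x,y),26])[0]-[220,130]+.5)*7).round(0),((proj("top",np.r_[s2w(x,y),26])[0]-[290,130]+.5)*7).round(0))
for x in (124,127,130,133):print(x,((proj("side",np.r_[s2w(x,-90),29])[0]-[220,130]+.5)*7).round(0))
E
```

```text
time: 40.8
tool_pos: [663.5, -52.4, -9.4]
tcp_rot: [-2.494, 0.0, -1.268]
contact_force: [-32.7, -7.1, 18.4]
grip_width: 0.5
time: 41.3
tool_pos: [626.3, -57.0, -0.4]
tcp_rot: [-2.49, -0.001, -1.269]
contact_force: [0.6, 0.3, 0.5]
grip_width: 0.6
t 41.30 s=[ 56.2 -87.2] z=-0.4 head -168.3 lean 37.3 F=[0.6 0.3 0.5] grip 0.6 q=[-0.45  0.62  2.03  1.61  0.43 -0.68]
tip s [ 36.  -91.4] z 26.7 F slide [0.7 0.3 0.5]
shift units [ 0.18  0.09 -0.24] rot units [-0.01  0.06  0.05]
78 [507. 436.] [311. 300.]
82 [493. 459.] [274. 293.]
124 [401. 424.]
127 [394. 424.]
130 [387. 424.]
133 [380. 423.]
```

View pics/side29.png

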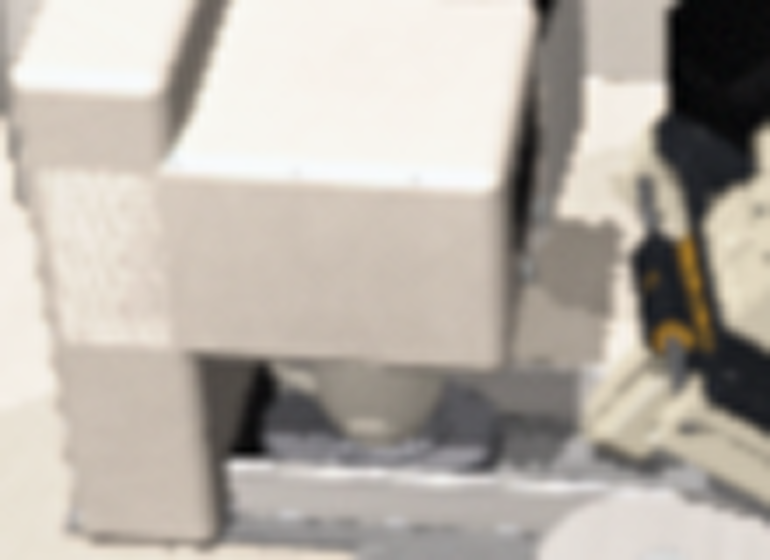

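View pics/top29.png

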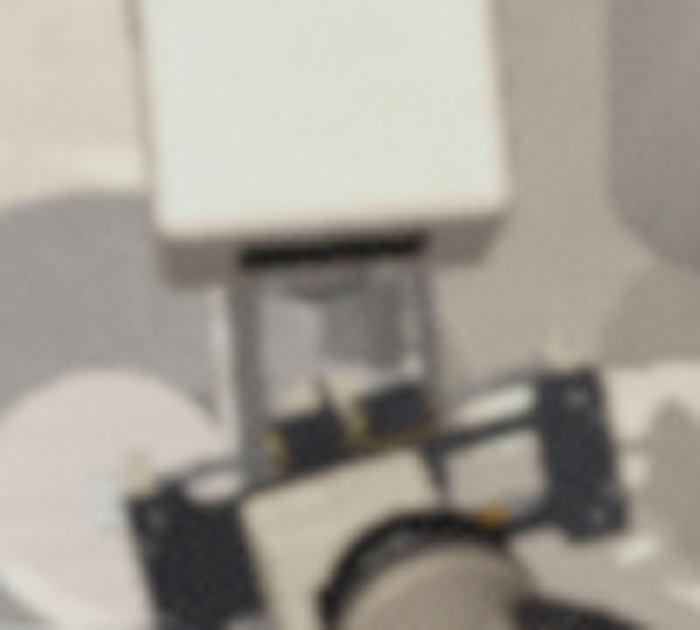

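```bash
python3 -m jog '{"xyz":[[-0.4,-0.04,0.4],[-0.5,-0.04,0.6],[-0.5,-0.04,0.7],[-0.4,-0.04,0.8],[-0.3,0,0.8],[0,0,0.8],[0,0,0.8],[0,0,0.6],[0,0,0]],"angular":[[0,0,0],[0,0,0],[0,0,0],[0,0,0],[0,0,0],[0,0,0],[0,0,0],[0,0,0],[0,0,0]]}' 1
python3 - <<'E'
from h import *
state()
m=capture('side');cv2.imwrite('pics/side30.png',m[:,:,::-1])
z=m[130:210,220:330,::-1];cv2.imwrite('pics/side30z.png',cv2.resize(z,None,fx=7,fy=7,interpolation=cv2.INTER_CUBIC))
m=capture('top')[:,:,::-1];cv2.imwrite('pics/top30.png',m)
cv2.imwrite('pics/top30z.png',cv2.resize(m[130:220,290:390],None,fx=7,fy=7,interpolation=cv2.INTER_CUBIC))
E
```

```text
time: 42.3
tool_pos: [583.3, -60.4, 116.8]
tcp_rot: [-2.488, -0.004, -1.268]
contact_force: [0.2, -0.5, -0.9]
grip_width: 0.2
t 42.30 s=[ 13.  -86.5] z=116.8 head -168.3 lean 37.4 F=[ 0.2 -0.5 -0.9] grip 0.2 q=[-0.5   0.33  2.05  1.07  0.52 -0.13]
```

View pics/side30z.png

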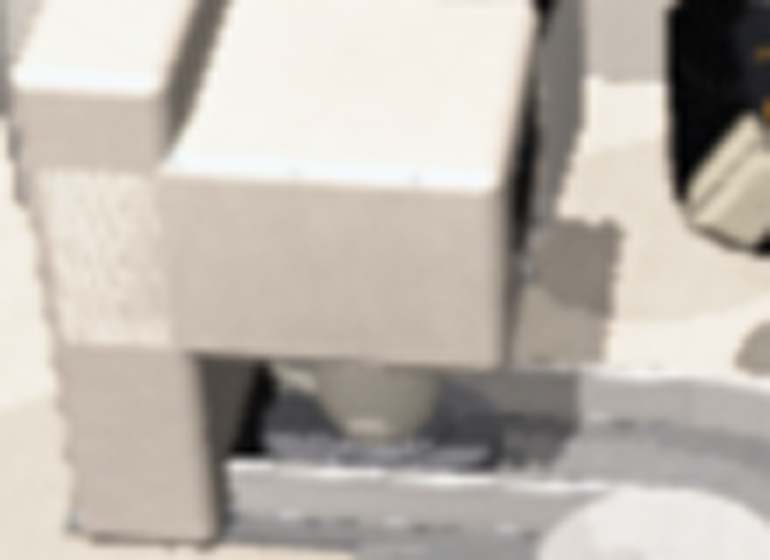

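View pics/top30.png

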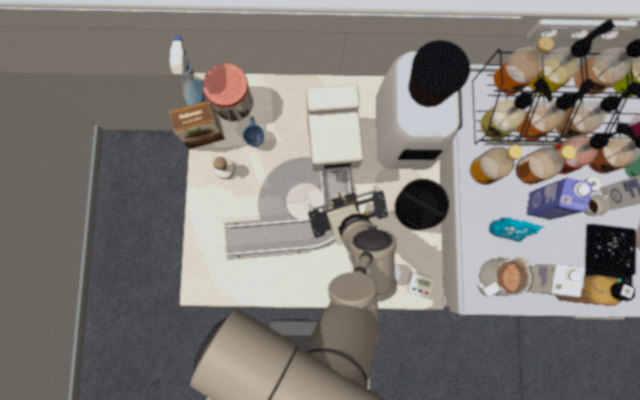

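View pics/top30z.png

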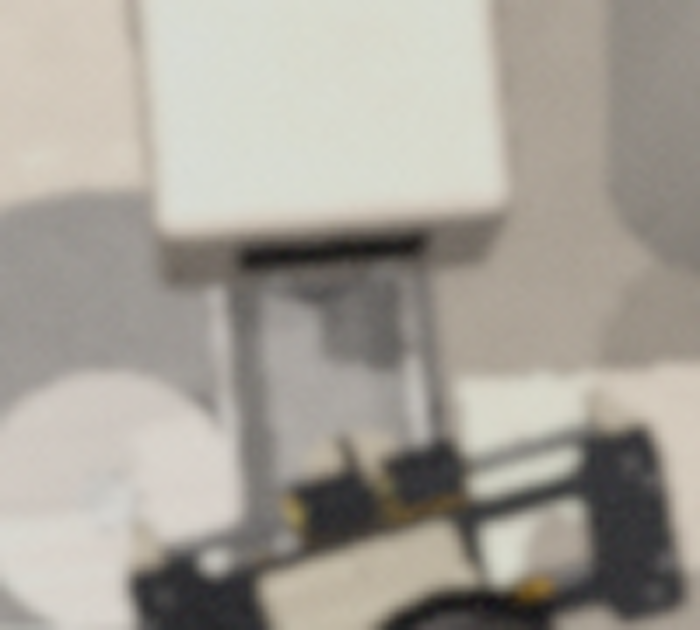

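Run:
```python
from h import *
state(); bot.close_job()
```

```text
t 42.40 s=[ 12.4 -86. ] z=115.0 head -168.3 lean 37.3 F=[-0.4  0.9  0.2] grip 0.2 q=[-0.5   0.33  2.05  1.07  0.52 -0.13]
the job is handed in; nothing more can be done
```

I pushed the carrier down the first leg, round the bend (re-orienting the tool several times) and along the second leg. I leaned the tool back about 37° and pressed the carrier against the rubber stop under the head. I then withdrew and handed the job in at 42.4 s of the 61 s allowed.

**Last checks**
- **Carrier position:** the rear edge shows within about 2 mm of where it belongs at home (x ≈ 78–80 mm in the slide's frame) in both views. The side view of the cup and front end suggests home or a few millimetres past it.
- **Cup and table:** the cup looks upright, though the head hides its upper half. The tamper, mug, shaker and knock box look unmoved in the last top picture.
- **Robot:** the tool reads about zero force, well clear of everything.

**What disagreed or could not be checked**
- **Catch:** I could not see or read it. I only infer that it clicked, because the carrier came up hard against the stop and did not spring back. I felt none of the extra force expected while riding over the roller.
- **Fingertips:** they end about 34 mm short of the reported tool point, so I worked from a corrected value based on pictures and contact with the slide floor.
- **Force in the bend and at the stop:** the tip dug into the slide floor or a rail more than once. The wrist reading peaked at about 35 N sideways with about 41 N upward. The last push against the stop read about 33 N sideways and 18 N up. I read the wrist only at the end of each short move. The split between carrier, floor and rails is not known, so the 45 N limit on the carrier and the 40 N limit on the gripper body are not proven.

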